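Refit the guard panel on the rock press

ROBOT

A 6-joint arm with a two-finger parallel gripper is mounted at the origin on the work surface. World frame = base frame: x ahead of the robot, y to its left, z up, the work surface at z = 0. Lengths are in m, angles in degrees, forces in N, time in s.
With the tool pointing down it reaches from about 0.4 to 0.825 m from the base axis. Payload 7 kg.
Tool frame: the origin (TCP) lies between the finger pads; the fingertips stand 11 mm ahead of it and the grasp point (between the pads) lies 8 mm behind it (r.tcp_to_tips is the distance from the TCP to the fingertips, in m); x points along the fingers, y is the direction in which the jaws open and shut, and the axes are right-handed (so a half turn about x gives the same grasp; the last joint's range is limited). The gripper opens to 88 mm and grips with 3 to 60 N. Pads are 19 mm wide; open, the fingers measure 130 mm over their backs; the gripper's body (78 mm by 193 mm) begins 47 mm behind the grasp point.
Start: joints at [16.507, 20.546, 0.682, 0, -70.136, -16.507], TCP at [0.675, -0, 0.238] pointing down, gripper open.
Joint ranges: [-176.03, 176.03], [-82.01, 121.73], [-58.28, 71.71], [-173.87, 95.51], [-174.79, -0.11], [-173.66, 173.66]. Speed limits (degrees/s): [136.94, 136.94, 172.46, 180, 180, 180].

INTERFACE

Orientations are given as [roll, pitch, yaw] about the fixed x, y, z axes, in that order (R = Rz(yaw) Ry(pitch) Rx(roll)).
In Python, from plant import r gives the robot as it stands.
- The arm moves only by the tool arm_command, never from a script. Its argument "plan" is a list of rows, each an object of numbers: "dx", "dy", "dz": the shift along the tool's x, y, z each as a share of 0.02 m, from -1 to 1; "wx", "wy", "wz": the turn, a rotation vector about the tool's x, y, z each as a share of 0.08 rad, from -1 to 1. In form: [{"dx": .., "dy": .., "dz": .., "wx": .., "wy": .., "wz": ..}, ...]. A call has 1 to 20 rows; each row shifts and turns the pose as measured when the row begins, along the tool's axes as they then stand; what a row does not reach is not made up. A row lasts 1/12 s, in which the tool goes at most 41.7 mm and 7.16 degrees, less where a joint would pass 70% of its speed; a pose out of reach is approached as far as the arm can. A call with a number of a shift or a turn outside -1 to 1 is refused whole. A call with a gripper value outside its range is refused whole. "fingers" is the closure, from -1 (fully open) to 1 (shut), so that 0 is half open, set as the call begins (left out, the last holds). The fingers move at their own pace and stop on an object; "force" is the grip in N (left out, the last holds). Time passes only in rows, so rows that do not move let the fingers close. It gives the time, the measured TCP pose, the force and the opening at its end, in the units of the state.
- r.get_state(): the state, without advancing time (a new reading comes with each control period).
- r.capture(name): name is "scene" or "side" or "wrist"; returns (picture, depth): 420x560x3 uint8, red, green, blue; 420x560 float32, m along the optical axis (not along the pixel's ray), 0 where there is no reading.
- r.camera_model(name): a dict with "vertical_fov" (degrees; the focal length in pixels is half the picture's height over the tangent of half this angle, whatever the lens; pixels are square), "cx", "cy" (the principal point, pixels), "dist" ([k1, k2, p1, p2, k3] as OpenCV has them; the pictures are not rectified), "R" (3x3) and "t" (3): a world point X has camera coordinates R X + t. Camera axes: x right, y down, z forward; pixel columns grow to the right and rows downward; lengths in m; the calibration is good to about 2 mm. A picture is of the moment at which its call begins: read the wrist's pose just before it. camera_model takes no time and is no camera call; for the wrist camera it gives the pose at the moment of the call.
- r.close_job(): hands the job in, once; it reports no verdict.
Trained networks look in the newest picture that a camera, given by its name, has taken for a name from the list of things; names that differ only in an ending like _2 or _b are one class to them, and where a whole thing is asked for, a point or a joint stands for the part that bears it (a point fixed in the world has none). Each returns a list of dicts, best first, with "score" (0 to 1); they miss things now and then, are a little off and sometimes report something else, mostly with a low value. They report only what shows in the picture. A call takes as long as a camera call.
- r.cut_out(camera, query): "mask" (420x560 bool, what is visible of it) and "bbox" ([left, top, width, height] in pixels, round what is visible of it).
- r.spot_point(camera, query): "centre" ([column, row] in pixels: a listed point, or the origin of a listed thing).
The state is a dict: "time_s": time; "joints": joint angles; "qd": joint speeds; "joint_torque": joint torques, N m; "tcp_pos": TCP position; "eef_rot": TCP orientation; "contact_force": force on the tool from outside, world axes, zero at the start; "moment": the same for the moment, N m; "gripper_width": finger opening in m.
Only numpy, scipy, OpenCV 4.12 (cv2) and the standard library are available. Lean on these libraries where they do the work, as an engineer would, in place of code of your own. Each camera call takes 0.05 s, during which the arm holds its last target.

TASK

Refit the press's guard panel: take it from its stand, tilt its lower edge into the channel in front of the press, straighten it under the canopy until it rests back against the stop bar, and let go of it. Then push the captive locking pin on the canopy fully down through the panel's eye. Do not knock the other things on the bench about.

Things in the scene. Friction and masses are not known exactly. Their poses are not given: they have to be found in the camera images.
- panel: Loose guard panel, 170 wide (y) x 160 high (z) x 8 thick (x), aluminium rim round a clear pane, 0.22 to 0.37 kg. Origin: centre of its lower edge, mid-thickness; z runs up the panel, y along its width, -x out of its front, which carries a black D-handle (point panel_grip) and a square eye (point panel_eye). At the start it leans on the stand.
- panel_grip (a point): Centre of the D-handle's grip, 56 mm in front of the panel's mid-plane and 130 mm up from its lower edge, on its centre line. The grip is an upright black plate 12 thick (along the panel's y: pinch it there), 36 deep (x) and 36 high (z); its axes are the panel's.
- panel_eye (a point): Centre of the eye: an aluminium lug 30 x 30, 10 thick, with a 16 x 16 square hole along the panel's z; 19 mm in front of the mid-plane, 62 mm to the panel's +y side, 145 mm up.
- panel_top (a point): Centre of the panel's upper edge, mid-thickness, 160 mm above its origin.
- press: Fixed two-column rock press with a guard frame on its front. Origin: on the bench, under the middle of the channel; -x faces its front (towards the robot), y runs along the channel, z up. Foot plate 260 wide (y), x = -40 to +160. Grey canopy bar over the channel, 236 wide, 12 thick. Crosshead and columns lie behind x = 85, up to z = 269.
- channel (a point): Centre of the channel's floor, 16 mm above the bench; axes of the press. The channel is 12 wide (x) and 175 long (y) at the floor, 14 deep (lips at z = 30); the upper 6 mm of its sides and ends are 45 degree chamfers, so the mouth is 24 wide.
- pin (a joint): Captive vertical locking pin in the canopy, at x = -4, y = +62 in the press's frame: 0 = up, 0.035 = fully down (m). Shank 9 mm with a tapered tip. About 4 N of friction holds it where it is left. It reaches below the eye from about 0.029.
- pin_head (a point): Centre of the top of the pin's round black head, 26 mm in diameter and 14 high; about 247 mm above the bench when up, 212 when down.
- rest: Fixed dark steel stand holding the panel at the start; origin on the bench under its middle, -x its front. Base 160 x 170, top at z about 155. The panel leans 20 degrees back (top to +x), its lower edge on a ledge behind an 8 mm high lip: lift it off along its own z.
- core_tall: Bystander: upright stone core, 48 in diameter, 70 high; origin under its centre.
- core_short: Bystander: stone core disc, 48 in diameter, 30 high; origin under its centre.
- brush: Bystander: hand brush lying flat, about 200 long; origin under its middle.
- caliper: Bystander: caliper lying flat, 170 long; origin under its middle.
- canopy_edge (a point): Middle of the canopy's lower front edge, x = -20, z = 183 in the press's frame. The canopy overhangs the channel, so the panel cannot go in upright: it must lean with its top 11 degrees or more to the front (16 is comfortable), enter the channel, and then be straightened under the canopy.
- stop_bar (a point): Middle of the stop bar's axis (x = 23, z = 140 in the press's frame): black rubber bar along y, radius 6. Seated, the panel's lower edge is on the channel's floor and it leans 6 degrees back (top to +x) on this bar, upper edge at about x = 17, z = 175, eye under the pin. Let go, it stays so by its weight.

How it is judged:
By the outcome, as a careful person would: the job done as asked, in the order asked, and still so for the second after the job is handed in, with the robot touching nothing.
It also fails if it takes over 54 s, if anything falls off the work surface, if the arm or the gripper's body presses on something with over 40 N, if the wrist force passes 120 N, or if a joint passes its speed limit or range.

## Working session

There is one attempt and no reset: what is moved stays moved. The work goes in short steps, Python scripts to look and compute and a tool call to move; the robot and the scene stay as the last step left them, time stands still between calls to the robot, and variables do not carry over. Pictures are saved under pics/ and viewed, and the job is handed in when it is done.

Besides the shell and the picture viewer there is one more tool, called after ">>>" in YAML: its name, and indented under it one key for each argument. arm_command: Moves the arm, as the interface text tells. Shift numbers are shares of 0.02 m and turn numbers shares of 0.08 rad, none past 1 either way. Its arguments: {"type":"object","properties":{"plan":{"type":"array","items":{"type":"object","properties":{"dx":{"type":"number"},"dy":{"type":"number"},"dz":{"type":"number"},"wx":{"type":"number"},"wy":{"type":"number"},"wz":{"type":"number"}}}},"fingers":{"type":"number"},"force":{"type":"number"}},"required":["plan"]}

```bash
ls; mkdir -p pics
cat > h.py <<'E'
from plant import r
import numpy as np, cv2
from scipy.spatial.transform import Rotation as Ro
def cm(n):
    m=r.camera_model(n); f=210/np.tan(np.radians(m['vertical_fov'])/2)
    return np.array([[f,0,m['cx']],[0,f,m['cy']],[0,0,1.]]),np.array(m['dist']),np.array(m['R']),np.array(m['t'])
def unproj(n,px,d,c=None):
    K,D,R,t=c or cm(n)
    p=cv2.undistortPoints(np.array(px,float).reshape(-1,1,2),K,D).reshape(-1,2)
    d=np.array(d).reshape(-1,1)
    X=np.hstack([p*d,d]); return (X-t)@R
def proj(n,X,c=None):
    K,D,R,t=c or cm(n)
    return cv2.projectPoints(np.array(X,float).reshape(-1,1,3),cv2.Rodrigues(R)[0],t,K,D)[0].reshape(-1,2)
def tri(obs):  # list of (cam, px)
    A=[];b=[]
    for n,px in obs:
        K,D,R,t=cm(n); p=cv2.undistortPoints(np.array(px,float).reshape(1,1,2),K,D).reshape(2)
        v=R.T@np.r_[p,1]; v/=np.linalg.norm(v); o=-R.T@t; P=np.eye(3)-np.outer(v,v); A.append(P); b.append(P@o)
    A=np.vstack(A);b=np.hstack(b); x=np.linalg.lstsq(A,b,rcond=None)[0]; return x, np.linalg.norm(A@x-b)
def save(n,name):
    im,d=r.capture(n); cv2.imwrite(f'pics/{name}.png',cv2.cvtColor(im,cv2.COLOR_RGB2BGR)); np.save(f'pics/{name}.npy',d); return im,d
E
python3 - <<'E'
from h import *
np.set_printoptions(precision=4,suppress=True)
print(r.get_state())
for n in ['scene','side','wrist']:
    save(n,n+'0'); print(n,[x for x in cm(n)])
E
```

```text
pics
{'time_s': 0.0, 'joints': array([ 16.5046,  20.5929,   0.6337,  -0.019 , -70.1341, -16.5064]), 'qd': array([-0.0232, -0.0679, -0.0011,  0.0515, -0.0221,  0.083 ]), 'joint_torque': array([ -0.0008, -58.2727,  29.3058,   6.9975,   0.0069,  -0.0002]), 'tcp_pos': array([ 0.6745, -0.0001,  0.2366]), 'eef_rot': array([  95.6611,   89.905 , -174.3473]), 'contact_force': array([-0.6737,  0.1279,  0.5755]), 'moment': array([0.0205, 0.0083, 0.0041]), 'gripper_width': 0.08800457348994999}
scene [array([[396.1312,   0.    , 275.9403],
       [  0.    , 396.1312, 204.4831],
       [  0.    ,   0.    ,   1.    ]]), array([-0.0194,  0.    ,  0.    ,  0.    ,  0.    ]), array([[-0.7438,  0.6681,  0.0212],
       [ 0.3783,  0.4469, -0.8106],
       [-0.551 , -0.5949, -0.5852]]), array([ 0.3204, -0.0493,  1.1419])]
side [array([[427.4099,   0.    , 275.6775],
       [  0.    , 427.4099, 205.8251],
       [  0.    ,   0.    ,   1.    ]]), array([-0.1098,  0.    ,  0.    ,  0.    ,  0.    ]), array([[-0.9937, -0.1104,  0.0172],
       [-0.0934,  0.7358, -0.6708],
       [ 0.0614, -0.6682, -0.7415]]), array([0.4777, 0.1259, 0.9138])]
wrist [array([[322.1318,   0.    , 273.635 ],
       [  0.    , 322.1318, 204.4523],
       [  0.    ,   0.    ,   1.    ]]), array([-0.0785,  0.    ,  0.    ,  0.    ,  0.    ]), array([[-1.    ,  0.0003,  0.0021],
       [ 0.0008,  0.9645,  0.2641],
       [-0.002 ,  0.2641, -0.9645]]), array([ 0.6743, -0.0337,  0.391 ])]
```

View pics/scene0.png

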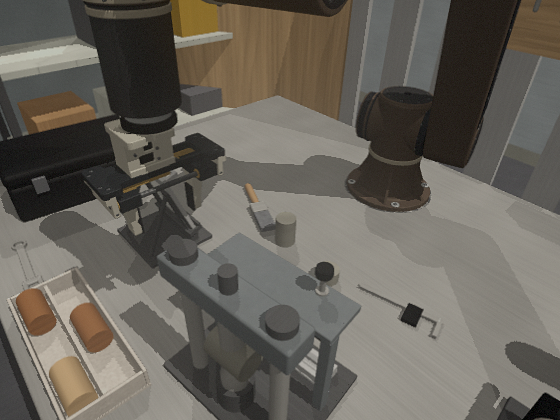

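View pics/side0.png

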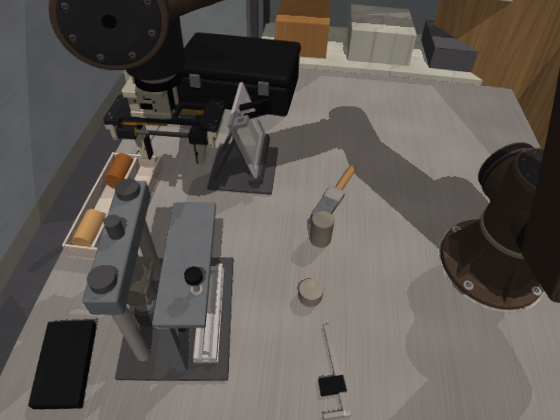

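View pics/wrist0.png

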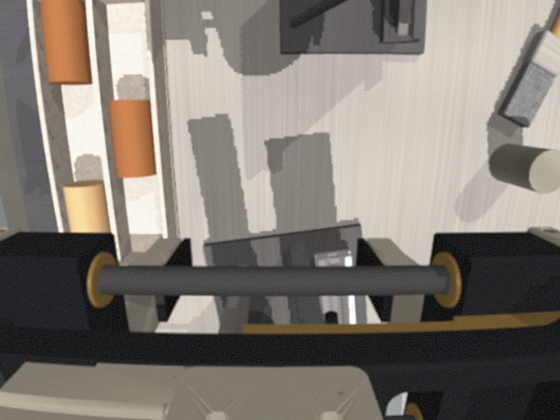

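Run:
```python
from h import *
np.set_printoptions(precision=4,suppress=True)
names=['panel','panel_grip','panel_eye','panel_top','press','channel','pin_head','rest','canopy_edge','stop_bar','core_tall','core_short','brush','caliper']
D={n:np.load(f'pics/{n}0.npy') for n in ['scene','side']}
for q in names:
    o={}
    for n in ['scene','side']:
        try: s=r.spot_point(n,q)
        except Exception as e: print(q,n,e); continue
        for k in s[:2]:
            c=k['centre']; d=D[n][min(419,int(round(c[1]))),min(559,int(round(c[0])))]
            print(q,n,np.array(c),round(k['score'],2),unproj(n,[c],[d])[0] if d>0 else None)
        if s:o[n]=s[0]['centre']
    if len(o)==2: print('   tri',*tri(list(o.items())))
print(r.get_state()['time_s'])
```

```text
panel scene [175.2 210.2] 0.97 [ 0.5807 -0.1634  0.1048]
panel side [259.7 155.8] 0.92 [ 0.5471 -0.2285  0.047 ]
panel side [308.4 296.8] 0.69 [0.4016 0.1451 0.0292]
   tri [ 0.5476 -0.2317  0.0475] 0.003458318981442452
panel_grip side [261.6 105.6] 0.57 [ 0.5416 -0.2302  0.1959]
panel_eye scene [169.4 176.6] 0.71 [ 0.5826 -0.1614  0.192 ]
panel_eye scene [172.1 234.4] 0.62 [ 0.5795 -0.203   0.0103]
panel_eye side [240.4 125.1] 0.6 [ 0.5779 -0.1586  0.1916]
   tri [ 0.5795 -0.1668  0.1869] 0.0018601343840234897
panel_top side [234.3 102.3] 0.83 [ 0.605  -0.2364  0.195 ]
press scene [283.8 350.3] 0.89 [0.709  0.3142 0.254 ]
press side [212.1 315.1] 0.57 [0.5786 0.204  0.0252]
   tri [ 0.5844  0.1911 -0.0037] 0.002015854287301776
channel side [207.  310.2] 0.58 [0.5925 0.19   0.0151]
pin_head scene [324.3 264.4] 0.86 [0.5708 0.2469 0.2409]
pin_head scene [294.1 273.1] 0.68 [0.5811 0.2015 0.1959]
pin_head side [192.7 272.5] 0.77 [0.5759 0.25   0.2403]
   tri [0.5748 0.2513 0.2451] 0.0020759816754001674
rest scene [173.5 231.7] 0.7 [ 0.572  -0.2095  0.0104]
rest side [253.7 167.5] 0.94 [
[... 522 characters left out ...]
7 0.0012 0.0338]
   tri [ 0.3832 -0.0281 -0.0069] 0.0031890972246959317
core_short scene [283.3 350. ] 0.6 [0.7091 0.3135 0.2539]
core_short scene [328.3 278.8] 0.53 [0.5792 0.263  0.2315]
core_short side [311.8 297.8] 0.85 [0.395  0.1477 0.0313]
core_short side [260.6 156.1] 0.57 [ 0.5428 -0.2141  0.059 ]
   tri [ 0.387  -0.0326 -0.3691] 0.06765235695523651
brush scene [259.4 212.4] 0.88 [ 0.3724 -0.1281  0.0176]
brush side [334.8 194.6] 0.56 [ 0.3553 -0.1428  0.0213]
   tri [ 0.3532 -0.1559 -0.0009] 0.008771238120645126
caliper scene [398. 308.] 0.78 [ 0.3504  0.2742 -0.0003]
caliper side [334.1 370.5] 0.64 [0.3458 0.2772 0.008 ]
   tri [ 0.3441  0.2714 -0.0075] 0.00041576491839565813
1.55
```

Run:
```python
from h import *
np.set_printoptions(precision=4,suppress=True)
V,U=np.mgrid[0:420,0:560]
for n in ['scene','side']:
    d=np.load(f'pics/{n}0.npy'); m=d>0
    P=unproj(n,np.c_[U[m],V[m]],d[m]); np.save(f'pics/{n}_pc.npy',P)
    w=(P[:,0]>.5)&(P[:,0]<.8)&(P[:,1]>.03)&(P[:,1]<.4)
    h,e=np.histogram(P[w][:,2],bins=np.arange(0,.29,.005)); print(n,[(round(a,3),b) for a,b in zip(e,h) if b>100])
    for lo,hi in [(.186,.204),(.003,.014),(.025,.036),(.25,.275)]:
        q=P[w&(P[:,2]>lo)&(P[:,2]<hi)][:,:2]
        if len(q)>20: print(n,lo,len(q),cv2.minAreaRect((q*1000).astype(np.float32)),np.median(P[w&(P[:,2]>lo)&(P[:,2]<hi)][:,2]))
```

```text
scene [(np.float64(0.0), np.int64(3597)), (np.float64(0.005), np.int64(1942)), (np.float64(0.01), np.int64(3329)), (np.float64(0.015), np.int64(257)), (np.float64(0.02), np.int64(192)), (np.float64(0.025), np.int64(270)), (np.float64(0.03), np.int64(251)), (np.float64(0.035), np.int64(127)), (np.float64(0.04), np.int64(179)), (np.float64(0.045), np.int64(200)), (np.float64(0.05), np.int64(217)), (np.float64(0.055), np.int64(350)), (np.float64(0.06), np.int64(117)), (np.float64(0.065), np.int64(124)), (np.float64(0.07), np.int64(144)), (np.float64(0.075), np.int64(192)), (np.float64(0.08), np.int64(158)), (np.float64(0.085), np.int64(128)), (np.float64(0.1), np.int64(123)), (np.float64(0.105), np.int64(139)), (np.float64(0.11), np.int64(152)), (np.float64(0.115), np.int64(171)), (np.float64(0.12), np.int64(213)), (np.float64(0.125), np.int64(235)), (np.float64(0.13), np.int64(286)), (np.float64(0.135), np.int64(324)), (np.float64(0.14), np.int64(397)), (np.float64(0.145), np.int64(473)), (np.float64(0.15), np.int64(172)), (np.float64(0.155), np.int64(182)), (np.float64(0.16), np.int64
[... 2276 characters left out ...]
15)), (np.float64(0.255), np.int64(1740)), (np.float64(0.26), np.int64(145)), (np.float64(0.265), np.int64(759)), (np.float64(0.27), np.int64(227))]
side 0.186 5775 ((628.2593994140625, 196.92050170898438), (123.40919494628906, 238.56893920898438), 8.041495323181152) 0.1956321185659276
side 0.003 5145 ((650.069580078125, 215.04925537109375), (299.8612365722656, 369.01300048828125), 0.02987923100590706) 0.010316469093855238
side 0.025 1112 ((689.8976440429688, 237.35525512695312), (322.480712890625, 211.53680419921875), 26.946449279785156) 0.02974232132069064
side 0.25 3886 ((700.8726806640625, 208.45956420898438), (50.57001495361328, 229.86883544921875), 7.670511722564697) 0.2559888707531204
```

Run:
```python
from h import *
np.set_printoptions(precision=4,suppress=True)
a=np.radians(7.9); Rz=np.array([[np.cos(a),-np.sin(a)],[np.sin(a),np.cos(a)]])
o=np.array([.585,.191])
for n in ['scene','side']:
    P=np.load(f'pics/{n}_pc.npy'); w=(P[:,0]>.5)&(P[:,0]<.8)&(P[:,1]>.03)&(P[:,1]<.4); P=P[w]
    L=P.copy(); L[:,:2]=(P[:,:2]-o)@Rz
    c=L[(abs(L[:,2]-.195)<.004)&(L[:,0]<.07)]
    print(n,'canopy x',np.percentile(c[:,0],[0,.5,1,2,98,99.5,100]),'y',np.percentile(c[:,1],[0,.5,1,99,99.5,100]),len(c))
    # front edge per y bins -> yaw
    ys=np.arange(-.11,.111,.01); fx=[c[abs(c[:,1]-y)<.005][:,0].min() for y in ys]
    print(' slope deg',np.degrees(np.polyfit(ys,fx,1)[0]),np.polyfit(ys,fx,1)[1])
    # crosshead y extents
    c=L[(abs(L[:,2]-.2555)<.004)&(L[:,0]>.07)]
    print('  crosshead x',np.percentile(c[:,0],[.5,99.5]),'y',np.percentile(c[:,1],[.5,99.5]))
    h=L[(L[:,2]>.242)&(L[:,2]<.252)&(L[:,0]<.03)]
    print('  pinhead',len(h),h.min(0),h.max(0),h.mean(0))
    c=L[(L[:,2]>.027)&(L[:,2]<.034)&(abs(L[:,1])<.12)&(abs(L[:,0])<.04)]
    print('  lips',len(c),np.histogram(c[:,0],np.arange(-.04,.041,.004))[0], np.percentile(c[:,1],[1,99]) if len(c) else 0)
    c=L[(L[:,2]>.013)&(L[:,2]<.019)&(abs(L[:,1])<.1)&(abs(L[:,0])<.02)]
    if len(c): print('  floor',len(c),np.percentile(c[:,0],[2,50,98]),np.percentile(c[:,1],[1,50,99]))
    # foot plate
    c=L[(abs(L[:,2]-.0105)<.003)&(abs(L[:,1])<.16)&(L[:,0]<.2)&(L[:,0]>-.08)]
    print('  foot',np.percentile(c[:,0],[.5,99.5]),np.percentile(c[:,1],[.5,99.5]))
```

```text
scene canopy x [-0.0166 -0.0158 -0.015  -0.0141  0.0549  0.059   0.0607] y [-0.1194 -0.1167 -0.115   0.1166  0.117   0.1176] 5771
 slope deg 0.04435499585634009 -0.016083515332309343
  crosshead x [0.0946 0.1432] y [-0.1104  0.1134]
  pinhead 82 [-0.0118  0.0512  0.242 ] [0.0128 0.073  0.2434] [0.0001 0.0612 0.2425]
  lips 208 [ 0  0  0  0  0  4 23 29 21  1  0  0  4 22 46 54  2  0  0  2] [0.0489 0.0991]
  floor 67 [-0.0121 -0.0002  0.0043] [0.0451 0.0582 0.0991]
  foot [-0.0347  0.1625] [-0.1287  0.1286]
side canopy x [-0.0181 -0.0171 -0.0167 -0.0161  0.0569  0.0583  0.0594] y [-0.1195 -0.116  -0.1147  0.1174  0.1178  0.119 ] 5582
 slope deg -0.2892083287275477 -0.016873457314307602
  crosshead x [0.0923 0.1418] y [-0.1101  0.1142]
  pinhead 116 [-0.0135  0.05    0.242 ] [0.011  0.074  0.2447] [-0.0019  0.0627  0.2426]
  lips 814 [  0   0   0   0   0  85 194 198  96   6  12  13  17  65  71  48   0   0
   6   3] [-0.0956  0.1016]
  floor 588 [-0.0196  0.0017  0.0095] [-0.0884  0.0137  0.0991]
  foot [-0.0369  0.1615] [-0.1278  0.1299]
```

Run:
```python
from h import *
im=cv2.imread('pics/side0.png'); cv2.imwrite('pics/a.png',cv2.resize(im[60:210,90:300],None,fx=3.6,fy=3.6,interpolation=cv2.INTER_CUBIC))
im=cv2.imread('pics/scene0.png'); cv2.imwrite('pics/b.png',cv2.resize(im[130:280,70:260],None,fx=3.6,fy=3.6,interpolation=cv2.INTER_CUBIC))
```

```text
(no output)
```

View pics/a.png

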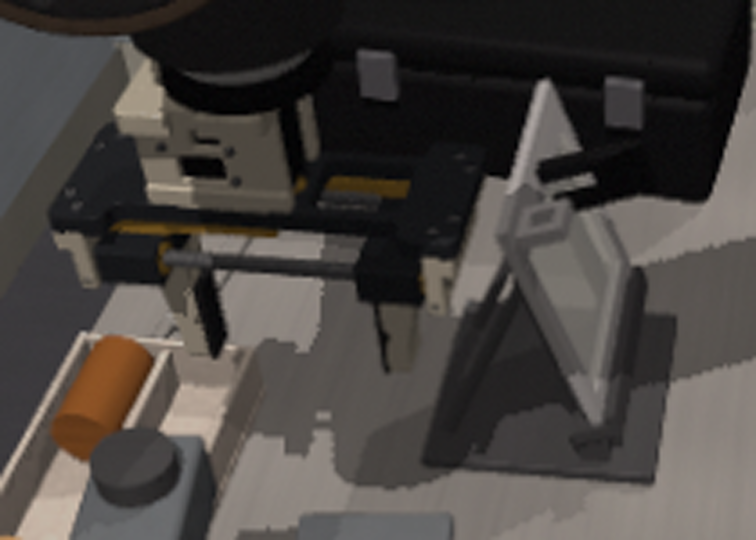

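View pics/b.png

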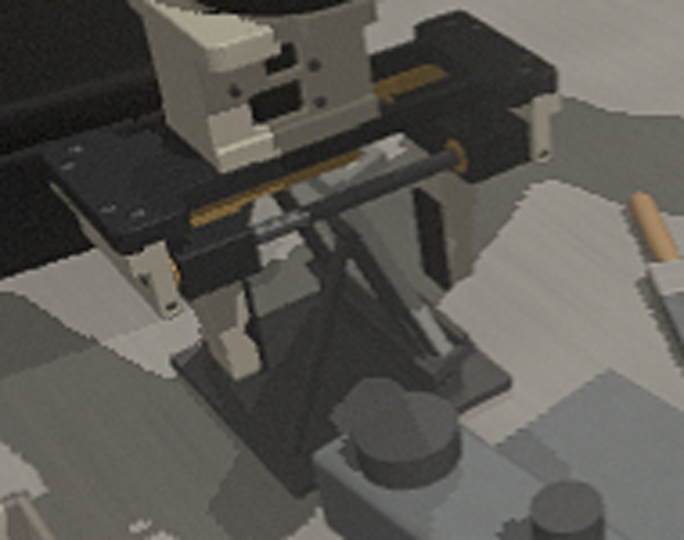

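Run:
```python
from h import *
np.set_printoptions(precision=4,suppress=True)
for n in ['scene','side']:
    P=np.load(f'pics/{n}_pc.npy'); w=(P[:,0]>.42)&(P[:,0]<.8)&(P[:,1]>-.4)&(P[:,1]<-.05)&(P[:,2]<.25); P=P[w]
    print(n,len(P)); h,e=np.histogram(P[:,2],np.arange(-.01,.25,.004)); print([(round(x,3),int(b)) for x,b in zip(e,h)][:10])
    q=P[(P[:,2]>.005)&(P[:,2]<.014)]
    print(cv2.minAreaRect((q[:,:2]*1000).astype(np.float32)), len(q))
    print(r.cut_out(n,'panel')[0]['bbox'])
    m=r.cut_out(n,'panel')[0]; d=np.load(f'pics/{n}0.npy'); V,U=np.nonzero(m['mask']&(d>0)); X=unproj(n,np.c_[U,V],d[V,U])
    np.save(f'pics/{n}_pan.npy',X)
    print(X.min(0),X.max(0),len(X),m['score'])
    # plane by ransac
    best=0;rng=np.random.default_rng(0)
    for _ in range(2000):
        a=X[rng.choice(len(X),3,False)]; nn=np.cross(a[1]-a[0],a[2]-a[0]); l=np.linalg.norm(nn)
        if l<1e-6: continue
        nn/=l; k=abs((X-a[0])@nn)<.003
        if k.sum()>best: best=k.sum();kk=k
    Y=X[kk]; c=Y.mean(0); nn=np.linalg.svd(Y-c)[2][2]; nn*=np.sign(nn[0]); print('plane',best,c,nn,'lean',np.degrees(np.arcsin(-nn[2])),'yaw',np.degrees(np.arctan2(nn[1],nn[0])))
```

```text
scene 12464
[(np.float64(-0.01), 0), (np.float64(-0.006), 244), (np.float64(-0.002), 8262), (np.float64(0.002), 572), (np.float64(0.006), 623), (np.float64(0.01), 1005), (np.float64(0.014), 57), (np.float64(0.018), 64), (np.float64(0.022), 51), (np.float64(0.026), 32)]
((654.6895751953125, -224.2091827392578), (291.5321960449219, 171.22317504882812), 0.6360805630683899) 1645
[151.6, 172.7, 45.3, 54.4]
[ 0.438  -0.4635 -0.0004] [ 0.6051 -0.1485  0.1979] 388 0.61
plane 233 [ 0.5738 -0.1533  0.1338] [ 0.3175 -0.9415 -0.113 ] lean 6.489660794365806 yaw -71.36247354535955
side 13615
[(np.float64(-0.01), 0), (np.float64(-0.006), 161), (np.float64(-0.002), 6011), (np.float64(0.002), 2465), (np.float64(0.006), 361), (np.float64(0.01), 1505), (np.float64(0.014), 98), (np.float64(0.018), 42), (np.float64(0.022), 43), (np.float64(0.026), 43)]
((614.6311645507812, -211.0038604736328), (295.00048828125, 356.4521484375), 83.41854095458984) 1920
[227.7, 87.7, 46.9, 88.5]
[ 0.5187 -0.4659 -0.0008] [ 0.6081 -0.1479  0.2101] 2090 0.56
plane 1407 [ 0.5742 -0.2232  0.1237] [ 0.9381  0.0128 -0.346 ] lean 20.245041860323553 yaw 0.7809583255539567
```

>>> arm_command:
  plan:
    - {"wx": 1, "dx": -0.2}
    - {"wx": 1, "dx": -0.2}
    - {"wx": 1, "dx": -0.2}
    - {"wx": 1, "dx": -0.2}
    - {"wx": 1, "dx": -0.2}
    - {"wx": 1, "dx": -0.2}
    - {"wx": 1, "dx": -0.2}
    - {"wx": 1, "dx": -0.2}
    - {"wx": 1, "dx": -0.2}
    - {"wx": 1, "dx": -0.2}
  fingers: 0
  force: 30

```text
schema error: expected keys dx, dy, dz, wx, wy, wz
```

```bash
cat >> h.py <<'E'
def rot(s): return Ro.from_euler('xyz',s['eef_rot'],degrees=True)
def plan(p1,R1,n,gain=1.0):
    """error to target in tool axes and units, and equal-rows straight plan"""
    s=r.get_state(); p=np.array(s['tcp_pos']); R=rot(s)
    e=R.inv().apply(p1-p); w=(R.inv()*R1).as_rotvec()
    print('t',s['time_s'],'p',p.round(4),'tool axes',R.as_matrix().T.round(3).tolist())
    print('err mm',(e*1000).round(1),'rot deg',np.degrees(w).round(2),'minrows',max(np.linalg.norm(e)/.02,np.abs(w).max()/.08))
    q=p.copy();Rc=R
    rows=[]
    for i in range(n):
        tp=p+(p1-p)*(i+1)/n; tR=R*Ro.from_rotvec(w*(i+1)/n)
        d=Rc.inv().apply(tp-q)/.02; ww=(Rc.inv()*tR).as_rotvec()/.08
        rows.append(np.r_[d,ww].round(2)); q=tp;Rc=tR
    for x in rows: print('{'+','.join(f'"{k}":{v:g}' for k,v in zip(['dx','dy','dz','wx','wy','wz'],x) if abs(v)>=.01)+'},')
def toolR(yaw,pitch):
    """jaw along horizontal, tool x pitched `pitch` deg below horizontal with heading yaw; camera on near/upper side"""
    a,b=np.radians(yaw),np.radians(pitch)
    x=np.array([np.cos(b)*np.cos(a),np.cos(b)*np.sin(a),-np.sin(b)]); y=np.array([-np.sin(a),np.cos(a),0])
    return x,y
E
python3 -c "
from h import *
s=r.get_state();print(s);print(rot(s).as_matrix().round(3))
K,D,R,t=cm('wrist');print(-R.T@t-s['tcp_pos'])"
```

```text
{'time_s': 1.75, 'joints': array([ 1.65059749e+01,  2.05451671e+01,  6.81961260e-01,  1.21582419e-03,
       -7.01365198e+01, -1.65068352e+01]), 'qd': array([ 0.02665565,  0.02476896, -0.07529545, -0.05570244,  0.02028073,
        0.04578371]), 'joint_torque': array([-3.65037798e-03, -5.82374597e+01,  2.93291330e+01,  7.00254187e+00,
        1.24740199e-02, -1.69909356e-05]), 'tcp_pos': array([ 6.74977261e-01, -3.74821263e-05,  2.37578566e-01]), 'eef_rot': array([-150.00312004,   89.99882407,  -60.00356722]), 'contact_force': array([ 1.24290996, -0.40286621, -0.48573493]), 'moment': array([-8.47594976e-05,  2.52938929e-02,  3.43538654e-03]), 'gripper_width': 0.08732820038841754}
[[ 0. -1.  0.]
 [-0.  0.  1.]
 [-1. -0. -0.]]
[ 0.00025296 -0.07094912  0.14770433]
```

>>> arm_command:
  plan:
    - {"dx": -0.2, "dy": 0, "dz": 0, "wx": 1, "wy": 0, "wz": 0}
    - {"dx": -0.2, "dy": 0, "dz": 0, "wx": 1, "wy": 0, "wz": 0}
    - {"dx": -0.2, "dy": 0, "dz": 0, "wx": 1, "wy": 0, "wz": 0}
    - {"dx": -0.2, "dy": 0, "dz": 0, "wx": 1, "wy": 0, "wz": 0}
    - {"dx": -0.2, "dy": 0, "dz": 0, "wx": 1, "wy": 0, "wz": 0}
    - {"dx": -0.2, "dy": 0, "dz": 0, "wx": 1, "wy": 0, "wz": 0}
    - {"dx": -0.2, "dy": 0, "dz": 0, "wx": 1, "wy": 0, "wz": 0}
    - {"dx": -0.2, "dy": 0, "dz": 0, "wx": 1, "wy": 0, "wz": 0}
    - {"dx": -0.2, "dy": 0, "dz": 0, "wx": 1, "wy": 0, "wz": 0}
    - {"dx": -0.2, "dy": 0, "dz": 0, "wx": 1, "wy": 0, "wz": 0}
  fingers: 0
  force: 30

```text
time_s: 2.58
tcp_pos: [0.6744, -0.0001, 0.2779]
eef_rot: [145.3, 89.9, -172.6]
contact_force: [0.5, -0.4, -0.9]
gripper_width: 0.044
```

```bash
cat >> h.py <<'E'
def TR(yaw,pitch):
    x,y=toolR(yaw,pitch); return Ro.from_matrix(np.c_[x,y,np.cross(x,y)])
_old=plan
E
sed -i "s/ for k,v in zip(\['dx','dy','dz','wx','wy','wz'\],x) if abs(v)>=.01)/ for k,v in zip(['dx','dy','dz','wx','wy','wz'],x))/" h.py
python3 -c "
from h import *
print(r.get_state()['joints'].round(1))
plan(np.array([.521,-.23,.275]),TR(0.8,74),14)"
```

```text
[ 16.5  19.4   4.3  -0.  -75.  -64.4]
t 2.5833 p [ 6.744e-01 -1.000e-04  2.779e-01] tool axes [[-0.002, -0.0, -1.0], [-0.671, 0.742, 0.001], [0.742, 0.671, -0.002]]
err mm [   3.4  -67.6 -268. ] rot deg [ 41.06 -15.44  -5.81] minrows 13.820334511415725
{"dx":0.01,"dy":-0.24,"dz":-0.96,"wx":0.64,"wy":-0.24,"wz":-0.09},
{"dx":-0,"dy":-0.29,"dz":-0.94,"wx":0.64,"wy":-0.24,"wz":-0.09},
{"dx":-0.02,"dy":-0.34,"dz":-0.93,"wx":0.64,"wy":-0.24,"wz":-0.09},
{"dx":-0.04,"dy":-0.39,"dz":-0.91,"wx":0.64,"wy":-0.24,"wz":-0.09},
{"dx":-0.05,"dy":-0.43,"dz":-0.89,"wx":0.64,"wy":-0.24,"wz":-0.09},
{"dx":-0.06,"dy":-0.48,"dz":-0.86,"wx":0.64,"wy":-0.24,"wz":-0.09},
{"dx":-0.08,"dy":-0.52,"dz":-0.84,"wx":0.64,"wy":-0.24,"wz":-0.09},
{"dx":-0.09,"dy":-0.56,"dz":-0.81,"wx":0.64,"wy":-0.24,"wz":-0.09},
{"dx":-0.1,"dy":-0.6,"dz":-0.77,"wx":0.64,"wy":-0.24,"wz":-0.09},
{"dx":-0.11,"dy":-0.64,"dz":-0.74,"wx":0.64,"wy":-0.24,"wz":-0.09},
{"dx":-0.12,"dy":-0.68,"dz":-0.7,"wx":0.64,"wy":-0.24,"wz":-0.09},
{"dx":-0.13,"dy":-0.72,"dz":-0.67,"wx":0.64,"wy":-0.24,"wz":-0.09},
{"dx":-0.13,"dy":-0.75,"dz":-0.63,"wx":0.64,"wy":-0.24,"wz":-0.09},
{"dx":-0.14,"dy":-0.78,"dz":-0.58,"wx":0.64,"wy":-0.24,"wz":-0.09},
```

>>> arm_command:
  plan:
    - {"dx": 0.01, "dy": -0.24, "dz": -0.96, "wx": 0.64, "wy": -0.24, "wz": -0.09}
    - {"dx": 0, "dy": -0.29, "dz": -0.94, "wx": 0.64, "wy": -0.24, "wz": -0.09}
    - {"dx": -0.02, "dy": -0.34, "dz": -0.93, "wx": 0.64, "wy": -0.24, "wz": -0.09}
    - {"dx": -0.04, "dy": -0.39, "dz": -0.91, "wx": 0.64, "wy": -0.24, "wz": -0.09}
    - {"dx": -0.05, "dy": -0.43, "dz": -0.89, "wx": 0.64, "wy": -0.24, "wz": -0.09}
    - {"dx": -0.06, "dy": -0.48, "dz": -0.86, "wx": 0.64, "wy": -0.24, "wz": -0.09}
    - {"dx": -0.08, "dy": -0.52, "dz": -0.84, "wx": 0.64, "wy": -0.24, "wz": -0.09}
    - {"dx": -0.09, "dy": -0.56, "dz": -0.81, "wx": 0.64, "wy": -0.24, "wz": -0.09}
    - {"dx": -0.1, "dy": -0.6, "dz": -0.77, "wx": 0.64, "wy": -0.24, "wz": -0.09}
    - {"dx": -0.11, "dy": -0.64, "dz": -0.74, "wx": 0.64, "wy": -0.24, "wz": -0.09}
    - {"dx": -0.12, "dy": -0.68, "dz": -0.7, "wx": 0.64, "wy": -0.24, "wz": -0.09}
    - {"dx": -0.13, "dy": -0.72, "dz": -0.67, "wx": 0.64, "wy": -0.24, "wz": -0.09}
    - {"dx": -0.13, "dy": -0.75, "dz": -0.63, "wx": 0.64, "wy": -0.24, "wz": -0.09}
    - {"dx": -0.14, "dy": -0.78, "dz": -0.58, "wx": 0.64, "wy": -0.24, "wz": -0.09}

```text
time_s: 3.75
tcp_pos: [0.512, -0.2337, 0.2749]
eef_rot: [0.9, 73.1, -0.3]
contact_force: [0.2, 0.9, 0.4]
gripper_width: 0.0438
```

Run:
```python
from h import *
np.set_printoptions(precision=4,suppress=True)
plan(np.array([.521,-.23,.275]),TR(0.8,74),1)
print(r.get_state()['joints'].round(1))
for n in ['wrist','side']:
    im,d=save(n,n+'1')
    for q in ['panel','panel_grip','panel_eye','panel_top']:
        for k in r.spot_point(n,q)[:1]:
            c=k['centre']; dd=d[min(419,int(round(c[1]))),min(559,int(round(c[0])))]
            print(q,n,np.array(c),round(k['score'],2),unproj(n,[c],[dd])[0] if dd>0 else None)
```

```text
t 3.75 p [ 0.512  -0.2337  0.2749] tool axes [[0.29, -0.002, -0.957], [0.02, 1.0, 0.004], [0.957, -0.021, 0.29]]
err mm [2.5 3.9 8.5] rot deg [-1.96  0.89  0.32] minrows 0.4848373333177853
{"dx":0.13,"dy":0.19,"dz":0.43,"wx":-0.43,"wy":0.19,"wz":0.07},
[ -5.7  -0.3 -21.6  -2.  -51.9 -84.5]
panel wrist [273.4 152.4] 0.84 [ 0.5454 -0.2344  0.0528]
panel_eye wrist [345.4 252.7] 0.86 [ 0.4993 -0.2004  0.2837]
panel_top wrist [272.8 278.2] 0.67 [ 0.4637 -0.2326  0.3349]
panel side [259. 154.] 0.75 [ 0.5479 -0.2228  0.0578]
panel_grip side [263.1 105. ] 0.88 [ 0.538  -0.2292  0.1986]
panel_eye side [241.1 121.8] 0.58 [ 0.5773 -0.1649  0.1957]
panel_top side [234.9 101.2] 0.65 [ 0.6041 -0.2391  0.1962]
```

View pics/wrist1.png

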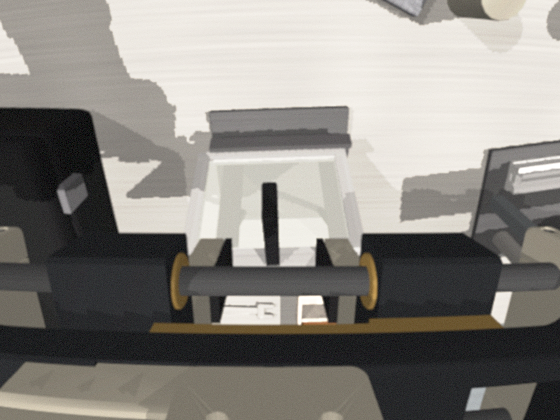

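View pics/side1.png

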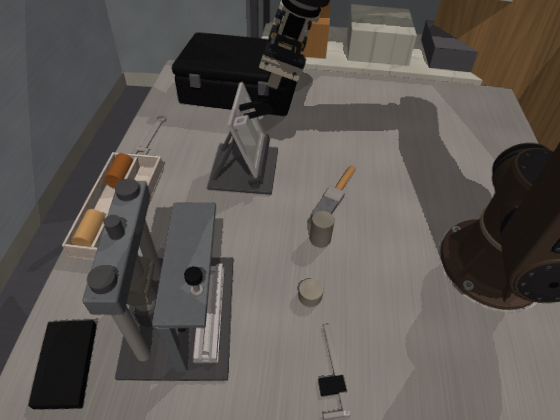

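Run:
```python
from h import *
np.set_printoptions(precision=4,suppress=True)
im=cv2.imread('pics/wrist1.png'); cv2.imwrite('pics/c.png',cv2.resize(im[95:275,180:370],None,fx=3.2,fy=3.2,interpolation=cv2.INTER_CUBIC))
d=np.load('pics/wrist1.npy'); c=cm('wrist')
for row in [180,190,200,220,240,260]:
    g=cv2.cvtColor(im,cv2.COLOR_BGR2GRAY)[row,250:295]; k=np.nonzero(g<60)[0]+250
    if len(k): print(row,k.min(),k.max(),unproj('wrist',[[k.min(),row],[k.mean(),row],[k.max(),row]],[d[row,int(k.mean())]]*3,c).round(4).tolist())
V,U=np.mgrid[100:275,185:365]; dd=d[100:275,185:365]; m=dd>0
P=unproj('wrist',np.c_[U[m],V[m]],dd[m],c); np.save('pics/w1pc.npy',P)
# fit plane of panel
X=P[(P[:,2]>.05)&(P[:,2]<.21)]
best=0;rng=np.random.default_rng(0)
for _ in range(2000):
    a=X[rng.choice(len(X),3,False)]; nn=np.cross(a[1]-a[0],a[2]-a[0]); l=np.linalg.norm(nn)
    if l<1e-6: continue
    nn/=l; k=abs((X-a[0])@nn)<.002
    if k.sum()>best: best=k.sum();kk=k
Y=X[kk]; cc=Y.mean(0); nn=np.linalg.svd(Y-cc)[2][2]; nn*=np.sign(nn[0]); print('plane',best,len(X),cc,nn,'lean',np.degrees(np.arcsin(-nn[2])),'yaw',np.degrees(np.arctan2(nn[1],nn[0])))
# panel frame coords
th=np.radians(20);yw=np.arctan2(nn[1],nn[0])
R=Ro.from_euler('ZY',[yw,th]).as_matrix(); L=(P-cc)@R
k=abs(L[:,0])<.003; print('y ext',np.percentile(L[k,1],[.5,2,98,99.5]),'z',np.percentile(L[k,2],[.5,2,98,99.5]))
k=(L[:,0]<-.02)&(abs(L[:,1])<.02)&(P[:,2]>.1); print('grip',k.sum(),L[k].min(0),L[k].max(0))
k=(L[:,0]<-.006)&(L[:,0]>-.028)&(L[:,1]>.03)&(P[:,2]>.1); print('eye',k.sum(),L[k].min(0) if k.any() else 0,L[k].max(0) if k.any() else 0)
print('world of mean',cc)
```

```text
190 263 275 [[0.522, -0.2402, 0.1847], [0.5221, -0.2357, 0.1847], [0.5221, -0.2312, 0.1847]]
200 263 276 [[0.5248, -0.2401, 0.1946], [0.5248, -0.2353, 0.1946], [0.5249, -0.2306, 0.1946]]
220 263 276 [[0.533, -0.24, 0.2082], [0.5331, -0.2355, 0.2082], [0.5332, -0.2309, 0.2083]]
240 265 277 [[0.558, -0.2396, 0.1993], [0.5581, -0.2349, 0.1993], [0.5582, -0.2303, 0.1993]]
260 267 278 [[0.5881, -0.239, 0.1886], [0.5882, -0.2343, 0.1886], [0.5882, -0.2297, 0.1887]]
plane 15252 18085 [ 0.5727 -0.2337  0.1169] [ 0.9384  0.0178 -0.3451] lean 20.18952419703891 yaw 1.0845493669490978
y ext [-0.0895 -0.0827  0.0819  0.0965] z [-0.1246 -0.115   0.0697  0.073 ]
grip 2542 [-0.1798 -0.02    0.0365] [-0.0202  0.02    0.1671]
eye 19 [-0.0279  0.0659  0.0711] [-0.0161  0.0701  0.0753]
world of mean [ 0.5727 -0.2337  0.1169]
```

View pics/c.png

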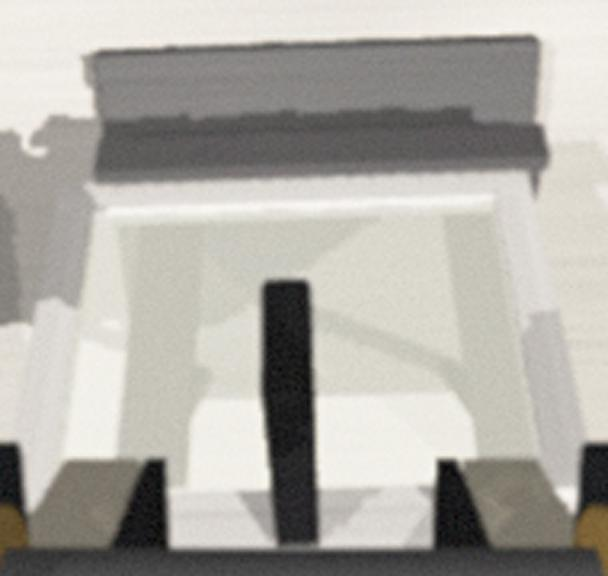

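Run:
```python
from h import *
R=TR(1.1,74); x=R.as_matrix()[:,0]; g=np.array([.543,-.2355,.186])+.008*x
plan(g-.06*x,R,4);
```

```text
t 4.25 p [ 0.5133 -0.2325  0.2744] tool axes [[0.288, -0.001, -0.957], [0.017, 1.0, 0.004], [0.957, -0.017, 0.288]]
err mm [41.2 -3.2  3.7] rot deg [-2.04  0.77  0.36] minrows 2.0768743792082636
{"dx":0.52,"dy":-0.04,"dz":0.05,"wx":-0.11,"wy":0.04,"wz":0.02},
{"dx":0.52,"dy":-0.04,"dz":0.05,"wx":-0.11,"wy":0.04,"wz":0.02},
{"dx":0.52,"dy":-0.04,"dz":0.05,"wx":-0.11,"wy":0.04,"wz":0.02},
{"dx":0.51,"dy":-0.04,"dz":0.05,"wx":-0.11,"wy":0.04,"wz":0.02},
```

>>> arm_command:
  plan:
    - {"dx": 0.52, "dy": -0.04, "dz": 0.05, "wx": -0.11, "wy": 0.04, "wz": 0.02}
    - {"dx": 0.52, "dy": -0.04, "dz": 0.05, "wx": -0.11, "wy": 0.04, "wz": 0.02}
    - {"dx": 0.52, "dy": -0.04, "dz": 0.05, "wx": -0.11, "wy": 0.04, "wz": 0.02}
    - {"dx": 0.52, "dy": -0.04, "dz": 0.05, "wx": -0.11, "wy": 0.04, "wz": 0.02}

```text
time_s: 4.58
tcp_pos: [0.5315, -0.2349, 0.2341]
eef_rot: [-0.2, 73.8, 1.2]
contact_force: [-0.1, -0.3, 0.3]
gripper_width: 0.0444
```

Run:
```python
from h import *
R=TR(1.1,74); x=R.as_matrix()[:,0]; g=np.array([.543,-.2355,.186])+.008*x
plan(g,R,4); save('wrist','wrist2')
```

```text
t 4.5833 p [ 0.5315 -0.2349  0.2341] tool axes [[0.278, 0.006, -0.96], [-0.024, 1.0, -0.001], [0.96, 0.024, 0.278]]
err mm [57.4 -0.8 -2.4] rot deg [ 0.3   0.16 -0.04] minrows 2.8736637309049833
{"dx":0.72,"dy":-0.01,"dz":-0.03,"wx":0.02,"wy":0.01,"wz":-0},
{"dx":0.72,"dy":-0.01,"dz":-0.03,"wx":0.02,"wy":0.01,"wz":-0},
{"dx":0.72,"dy":-0.01,"dz":-0.03,"wx":0.02,"wy":0.01,"wz":-0},
{"dx":0.72,"dy":-0.01,"dz":-0.03,"wx":0.02,"wy":0.01,"wz":-0},
```

View pics/wrist2.png

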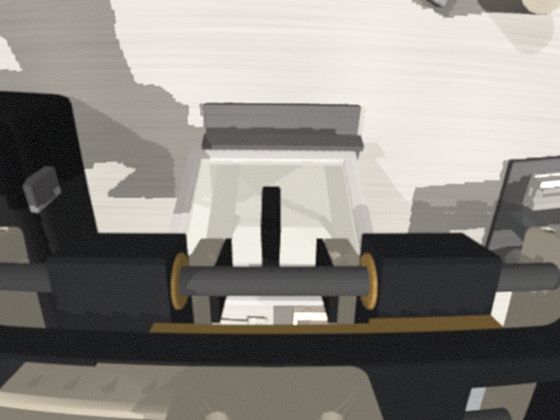

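>>> arm_command:
  plan:
    - {"dx": 0.72, "dy": -0.02, "dz": -0.03, "wx": 0.02, "wy": 0.01, "wz": 0}
    - {"dx": 0.72, "dy": -0.02, "dz": -0.03, "wx": 0.02, "wy": 0.01, "wz": 0}
    - {"dx": 0.72, "dy": -0.02, "dz": -0.03, "wx": 0.02, "wy": 0.01, "wz": 0}
    - {"dx": 0.72, "dy": -0.02, "dz": -0.03, "wx": 0.02, "wy": 0.01, "wz": 0}

```text
time_s: 4.97
tcp_pos: [0.5464, -0.2366, 0.1719]
eef_rot: [0.3, 74.3, 1.4]
contact_force: [0.3, 0.0, -0.4]
gripper_width: 0.0441
```

Run:
```python
from h import *
R=TR(1.1,74); x=R.as_matrix()[:,0]; g=np.array([.543,-.2355,.186])+.008*x
plan(g,R,1); print(r.get_state()['contact_force'])
im,d=save('side','side2'); im=cv2.imread('pics/side2.png');cv2.imwrite('pics/c.png',cv2.resize(im[40:200,180:330],None,fx=3.7,fy=3.7,interpolation=cv2.INTER_CUBIC))
```

```text
t 4.9667 p [ 0.5464 -0.2366  0.1719] tool axes [[0.271, 0.007, -0.963], [-0.02, 1.0, 0.001], [0.962, 0.019, 0.271]]
err mm [-6.5  1.1  0.6] rot deg [ 0.01 -0.3  -0.08] minrows 0.32998059759109055
{"dx":-0.32,"dy":0.06,"dz":0.03,"wx":0,"wy":-0.06,"wz":-0.02},
[ 0.33256662  0.00675774 -0.43835911]
```

View pics/c.png

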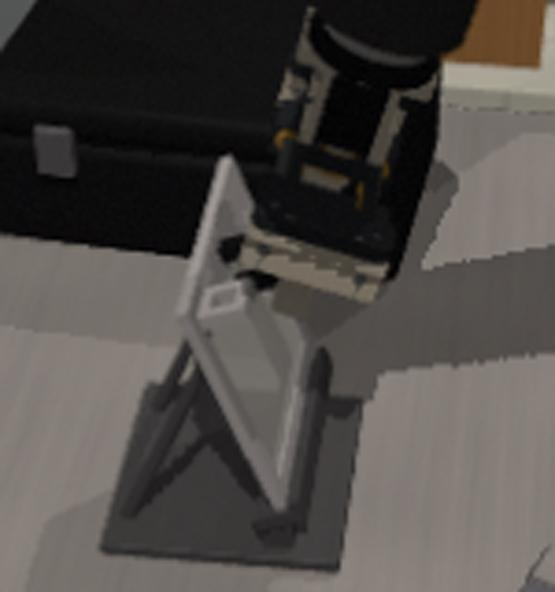

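>>> arm_command:
  plan:
    - {"dx": -0.3, "dy": 0.05, "dz": 0.03, "wx": 0, "wy": -0.06, "wz": 0}
    - {"dx": 0, "dy": 0, "dz": 0, "wx": 0, "wy": 0, "wz": 0}

```text
time_s: 5.18
tcp_pos: [0.5434, -0.2352, 0.1722]
eef_rot: [0.7, 74.6, 1.8]
contact_force: [0.4, 0.3, 1.0]
gripper_width: 0.0434
```

>>> arm_command:
  plan:
    - {"dx": 0, "dy": 0, "dz": 0, "wx": 0, "wy": 0, "wz": 0}
    - {"dx": 0, "dy": 0, "dz": 0, "wx": 0, "wy": 0, "wz": 0}
    - {"dx": 0, "dy": 0, "dz": 0, "wx": 0, "wy": 0, "wz": 0}
    - {"dx": 0, "dy": 0, "dz": 0, "wx": 0, "wy": 0, "wz": 0}
    - {"dx": 0, "dy": 0, "dz": 0, "wx": 0, "wy": 0, "wz": 0}
    - {"dx": 0, "dy": 0, "dz": 0, "wx": 0, "wy": 0, "wz": 0}
  fingers: 1
  force: 45

```text
time_s: 5.68
tcp_pos: [0.5445, -0.2357, 0.1767]
eef_rot: [0.3, 74.2, 1.5]
contact_force: [0.2, -0.4, -1.8]
gripper_width: 0.0115
```

Run:
```python
from h import *
R=TR(1.1,74); x=R.as_matrix()[:,0]; g=np.array([.543,-.2355,.186])+.008*x
plan(g,R,1); s=r.get_state(); print(s['contact_force'],s['gripper_width'],s['joints'].round(1),s['eef_rot'])
```

```text
t 5.6833 p [ 0.5445 -0.2357  0.1767] tool axes [[0.272, 0.007, -0.962], [-0.02, 1.0, 0.002], [0.962, 0.019, 0.272]]
err mm [-1.3  0.2  1.1] rot deg [ 0.02 -0.23 -0.1 ] minrows 0.08808799656400051
{"dx":-0.07,"dy":0.01,"dz":0.06,"wx":0,"wy":-0.05,"wz":-0.02},
[ 0.18811095 -0.37589787 -1.82809269] 0.011516350464526714 [ -5.9   8.2 -25.3  -3.  -40.9 -81. ] [ 0.31780429 74.22518319  1.45165119]
```

>>> arm_command:
  plan:
    - {"dx": -0.2, "dy": 0, "dz": 0.15, "wx": 0, "wy": 0, "wz": 0}
    - {"dx": -0.41, "dy": 0, "dz": 0.29, "wx": 0, "wy": 0, "wz": 0}
    - {"dx": -0.41, "dy": 0, "dz": 0.29, "wx": 0, "wy": 0, "wz": 0}
    - {"dx": -0.5, "dy": 0, "dz": 0.36, "wx": 0, "wy": 0, "wz": 0}
    - {"dx": -0.6, "dy": 0, "dz": 0.3, "wx": 0, "wy": 0, "wz": 0}
    - {"dx": -0.6, "dy": 0, "dz": 0.2, "wx": 0, "wy": 0, "wz": 0}

```text
time_s: 6.18
tcp_pos: [0.5582, -0.2344, 0.2378]
eef_rot: [1.0, 74.8, 2.1]
contact_force: [-0.4, 0.3, -2.9]
gripper_width: 0.0119
```

Run:
```python
from h import *
np.set_printoptions(precision=4,suppress=True)
s=r.get_state(); print(s['contact_force'],s['moment'],s['gripper_width'],s['tcp_pos'],s['eef_rot'])
im,d=save('side','side3'); im=cv2.imread('pics/side3.png');cv2.imwrite('pics/c.png',cv2.resize(im[20:200,180:330],None,fx=3.3,fy=3.3,interpolation=cv2.INTER_CUBIC))
m=r.cut_out('side','panel')[0]; V,U=np.nonzero(m['mask']&(d>0)); X=unproj('side',np.c_[U,V],d[V,U])
print(m['bbox'],len(X)); best=0;rng=np.random.default_rng(0)
for _ in range(2000):
    a=X[rng.choice(len(X),3,False)]; nn=np.cross(a[1]-a[0],a[2]-a[0]); l=np.linalg.norm(nn)
    if l<1e-6: continue
    nn/=l; k=abs((X-a[0])@nn)<.002
    if k.sum()>best: best=k.sum();kk=k
Y=X[kk]; cc=Y.mean(0); nn=np.linalg.svd(Y-cc)[2][2]; nn*=np.sign(nn[0]); print('plane',best,len(X),cc,nn,'lean',np.degrees(np.arcsin(-nn[2])),'yaw',np.degrees(np.arctan2(nn[1],nn[0])))
```

```text
[-0.4     0.2679 -2.9047] [-0.1013  1.0831 -0.0122] 0.011853917188075635 [ 0.5582 -0.2344  0.2378] [ 1.0439 74.8204  2.0915]
[220.6, 62.9, 42.3, 95.6] 2049
plane 1454 2049 [ 0.5856 -0.2215  0.1817] [ 0.94    0.0161 -0.3407] lean 19.921796738016944 yaw 0.9793881015457735
```

View pics/c.png

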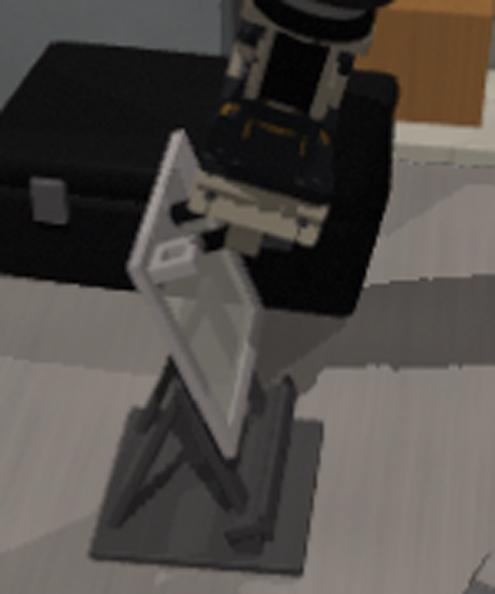

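```bash
cat > ik.py <<'E'
import numpy as np
from scipy.optimize import least_squares
from scipy.spatial.transform import Rotation as Ro
data=[([16.505,20.545,.682,0,-70.1365,-16.507],(.675,0,.2376)),([16.5,19.4,4.3,0,-75,-64.4],(.6744,-.0001,.2779)),([-5.7,-.3,-21.6,-2,-51.9,-84.5],(.512,-.2337,.2749)),([-5.9,8.2,-25.3,-3,-40.9,-81],(.5445,-.2357,.1767))]
def fk(q,p):
    a,h,L1,L2,LT,lat,e=p
    q=np.radians(q)
    # upper arm along z at j2=0, forearm along x at j2-j3=0
    Rz=Ro.from_euler('z',q[0]); R2=Rz*Ro.from_euler('y',q[1]); P=Rz.apply([a,-lat,h])+R2.apply([0,0,L1])
    R3=R2*Ro.from_euler('y',-q[2]); P=P+R3.apply([L2,0,e])
    R5=R3*Ro.from_euler('x',q[3])*Ro.from_euler('y',-q[4])*Ro.from_euler('x',-q[5])
    return P+R5.apply([LT,0,0]),R5
if __name__=='__main__':
    f=lambda p:np.concatenate([fk(q,p)[0]-x for q,x in data])
    s=least_squares(lambda p:np.r_[f(p)*1000,(p-[0,.3,.4,.4,.25,.19,0])*3],[0,.3,.4,.4,.25,.19,0]); print(s.x.round(4),(f(s.x)*1000).round(1))
    for q,x in data: print(fk(q,s.x)[1].as_matrix().round(3).tolist())
E
python3 ik.py; python3 -c "
from h import *
s=r.get_state();print(s['joints'],s['tcp_pos'],rot(s).as_matrix().round(3).tolist())"
```

```text
[0.0755 0.0703 0.4593 0.4181 0.1689 0.1833 0.0556] [ -0.8   8.6   4.2  -3.    7.8   1.5  -1.6  -6.1  -7.   -1.1 -10.5   1.3]
[[0.0, 0.0, 1.0], [0.0, 1.0, -0.0], [-1.0, 0.0, 0.0]]
[[-0.002, 0.742, 0.67], [-0.0, 0.67, -0.742], [-1.0, -0.002, -0.001]]
[[0.285, 0.958, 0.005], [-0.056, 0.022, -0.998], [-0.957, 0.284, 0.06]]
[[0.264, 0.961, 0.077], [-0.062, 0.097, -0.993], [-0.962, 0.258, 0.085]]
[ -5.61724819   6.30777871 -18.60768387  -2.58697702 -49.79219207
 -81.89902557] [ 0.55952783 -0.2348481   0.23981494] [[0.266, -0.019, 0.964], [0.008, 1.0, 0.018], [-0.964, 0.003, 0.266]]
```

```bash
sed -i "s/from_euler('x',q\[3\])/from_euler('x',-q[3])/" ik.py; sed -i "s/,-.2357,.1767))\]/,-.2357,.1767)),([-5.617,6.308,-18.608,-2.587,-49.79,-81.9],(.5595,-.2348,.2398))]/" ik.py; python3 ik.py
```

```text
[-0.0052  0.1771  0.5686  0.4775  0.3205  0.1907  0.0101] [-0.6  1.  -1.4 -0.1  1.   0.3  0.4 -0.2  0.   0.1 -1.2 -0.5 -0.6 -0.7
  1.5]
[[0.0, 0.0, 1.0], [0.0, 1.0, -0.0], [-1.0, 0.0, 0.0]]
[[-0.002, 0.742, 0.67], [-0.0, 0.67, -0.742], [-1.0, -0.002, -0.001]]
[[0.291, 0.957, -0.02], [-0.001, -0.021, -1.0], [-0.957, 0.29, -0.005]]
[[0.272, 0.962, 0.019], [0.006, 0.018, -1.0], [-0.962, 0.272, -0.001]]
[[0.266, 0.964, 0.019], [0.008, 0.018, -1.0], [-0.964, 0.266, -0.003]]
```

```bash
cat >> ik.py <<'E'
PAR=np.array([-0.0052,0.1771,0.5686,0.4775,0.3205,0.1907,0.0101])
lo=np.array([-176.03,-82.01,-58.28,-173.87,-174.79,-173.66]);hi=np.array([176.03,121.73,71.71,95.51,-.11,173.66])
def ik(p,R,q0):
    """R tool rotation (Rotation)"""
    M=R.as_matrix(); Mm=Ro.from_matrix(np.c_[M[:,0],M[:,2],-M[:,1]])
    def f(q):
        P,Rr=fk(q,PAR); return np.r_[(P-p)*1000,np.degrees((Rr.inv()*Mm).as_rotvec())*5]
    s=least_squares(f,np.clip(q0,lo+.01,hi-.01),bounds=(lo,hi),x_scale=30.); return s.x,np.abs(f(s.x)).max()
E
cat > geo.py <<'E'
from ik import *
PO=np.array([.588,.192,0]); PY=7.85
def panel_to_tcp(ox,oz,lean,oy=0,off=54.6,yawoff=0):
    """panel origin in press frame (m), lean deg (+ back) -> tcp pos, tool R"""
    th=np.radians(lean); x=np.array([np.cos(th),0,-np.sin(th)]); z=np.array([np.sin(th),0,np.cos(th)])
    g=np.array([ox,oy,oz])-.056*x+.130*z
    pit=lean+off; b=np.radians(pit); d=np.array([np.cos(b),0,-np.sin(b)])
    t=g+GX*d+GZ*np.array([np.sin(b),0,np.cos(b)])
    Rz=Ro.from_euler('z',PY,degrees=True); from h import TR
    return PO+Rz.apply(t), TR(PY+yawoff,pit)
GX=.0094;GZ=-.001
E
python3 - <<'E'
from geo import *
q=np.array([-5.617,6.308,-18.608,-2.587,-49.79,-81.9])
for ox,oz,l in [(-.15,.15,20),(-.1,.15,0),(-.06,.1,-16),(0,.06,-16),(0,.016,-16),(0,.016,-10),(0,.016,0),(0,.016,6)]:
    p,R=panel_to_tcp(ox,oz,l); q2,e=ik(p,R,q); print(ox,oz,l,p.round(3),q2.round(1),round(e,1)); q=q2
E
```

```text
-0.15 0.15 20 [0.433 0.171 0.282] [  54.4  -12.   -30.6   12.7  -61.3 -141.6] 0.0
-0.1 0.15 0 [0.438 0.171 0.272] [  70.5  -22.7  -44.6   38.1  -56.5 -170.9] 0.0
-0.06 0.1 -16 [0.446 0.172 0.203] [  65.4  -21.7  -52.6   49.5  -41.8 -173.7] 51.8
0 0.06 -16 [0.506 0.181 0.163] [  54.3   -8.4  -48.2   54.1  -30.2 -173.7] 62.9
0 0.016 -16 [0.506 0.181 0.119] [  51.7   -3.8  -48.5   54.5  -25.6 -173.7] 78.6
0 0.016 -10 [0.517 0.182 0.127] [  51.6   -1.8  -46.8   52.7  -26.6 -173.7] 54.3
0 0.016 0 [0.537 0.185 0.138] [  51.3    1.4  -43.9   49.8  -28.4 -173.7] 13.5
0 0.016 6 [0.55  0.187 0.142] [  49.2    3.6  -40.1   40.9  -29.7 -164.5] 0.0
```

Run:
```python
from geo import *
import geo
from h import TR
F=Ro.from_euler('x',180,degrees=True)
q=np.array([-5.617,6.308,-18.608,-2.587,-49.79,98.1])
for off in (54,50):
  q=np.array([-5.617,6.308,-18.608,-2.587,-49.79,98.1])
  for p in [(.5445,-.2357,.1767),(.5595,-.2348,.2398)]:
    q2,e=ik(np.array(p),TR(1.4,20+off)*F,q); print(q2.round(1),round(e,2)); q=q2
  for ox,oz,l in [(-.15,.15,20),(-.1,.15,0),(-.06,.1,-16),(0,.06,-16),(0,.016,-16),(0,.016,-10),(0,.016,0),(0,.016,6)]:
    p,R=panel_to_tcp(ox,oz,l,off=off); q2,e=ik(p,R*F,q); print(ox,oz,l,p.round(3),q2.round(1),round(e,1)); q=q2
```

```text
[ -5.8   8.  -25.5  -3.  -40.6  99.2] 0.0
[ -5.5   6.1 -19.1  -2.5 -48.9  98.3] 0.0
-0.15 0.15 20 [0.433 0.171 0.282] [ 54.8 -12.4 -30.9  13.3 -61.   37.7] 0.0
-0.1 0.15 0 [0.438 0.171 0.272] [ 71.1 -23.  -45.   38.9 -56.7   8.1] 0.0
-0.06 0.1 -16 [0.446 0.172 0.203] [ 81.6 -19.9 -58.3  61.5 -56.1 -23. ] 15.4
0 0.06 -16 [0.506 0.181 0.163] [ 68.7  -5.4 -58.3  82.8 -43.3 -39. ] 6.1
0 0.016 -16 [0.506 0.181 0.119] [ 66.5   1.8 -58.3  89.5 -40.9 -47.4] 15.7
0 0.016 -10 [0.517 0.182 0.127] [ 63.4   0.2 -57.   86.7 -36.5 -41.3] 0.0
0 0.016 0 [0.537 0.185 0.138] [ 54.1   1.3 -46.7  60.7 -29.1  -7.5] 0.0
0 0.016 6 [0.55  0.187 0.143] [ 49.5   3.5 -40.6  42.5 -29.5  13.8] 0.0
[ -6.1   6.6 -28.2  -4.4 -35.5 100.7] 0.0
[ -5.8   4.5 -21.9  -3.6 -43.8  99.3] 0.0
-0.15 0.15 20 [0.434 0.171 0.282] [ 57.6 -14.7 -33.4  17.7 -59.3  32.8] 0.0
-0.1 0.15 0 [0.439 0.171 0.272] [ 75.3 -25.1 -47.7  44.1 -58.6   1.6] 0.0
-0.06 0.1 -16 [0.447 0.173 0.203] [ 82.7 -19.  -58.3  63.5 -58.1 -25.6] 24.5
0 0.06 -16 [0.506 0.181 0.163] [ 69.5  -4.3 -58.3  85.  -45.7 -41.9] 14.9
0 0.016 -16 [0.506 0.181 0.119] [ 67.6   3.1 -58.3  91.4 -43.8 -50.5] 23.8
0 0.016 -10 [0.518 0.182 0.127] [ 65.1   1.1 -58.3  91.2 -39.7 -47.3] 4.9
0 0.016 0 [0.538 0.185 0.138] [ 56.3   0.9 -49.6  71.8 -30.4 -19.9] 0.0
0 0.016 6 [0.551 0.187 0.143] [ 51.5   2.6 -43.4  53.6 -28.6   1.7] 0.0
```

```bash
cat > rt.py <<'E'
from geo import *
from h import TR
I=Ro.identity();F=Ro.from_euler('x',180,degrees=True)
def route(off,br,pts,v=1):
  q=np.array([-5.617,6.308,-18.608,-2.587,-49.79,-81.9+(180 if br else 0)]); G=F if br else I; w=[]
  for ox,oz,l in pts:
    p,R=panel_to_tcp(ox,oz,l,off=off); q2,e=ik(p,R*G,q); q=q2; w.append(round(float(e),1))
    if v: print('  ',ox,oz,l,p.round(3),q2.round(1),round(e,1))
  return w
E
python3 - <<'E'
from rt import *
pts=[(-.15,.15,20),(-.1,.15,0),(-.07,.1,-14),(-.03,.08,-14),(0,.06,-14),(0,.016,-14),(0,.016,-12),(0,.016,-7),(0,.016,0),(0,.016,6)]
for off in (58,62,66,68,70):
  for br in (0,1): print(off,br,route(off,br,pts,0))
route(66,1,pts);route(66,0,pts)
E
```

```text
58 0 [0.0, 0.0, 37.4, 39.9, 44.1, 58.9, 50.8, 30.3, 1.5, 0.0]
58 1 [0.0, 0.0, 1.9, 0.0, 0.0, 0.2, 0.0, 0.0, 0.0, 0.0]
62 0 [0.0, 0.0, 26.8, 27.8, 31.0, 45.2, 37.0, 16.3, 0.0, 0.0]
62 1 [0.0, 0.0, 0.0, 0.0, 0.0, 0.0, 0.0, 0.0, 0.0, 0.0]
66 0 [0.0, 0.0, 16.1, 15.7, 17.9, 31.4, 23.1, 2.4, 0.0, 0.0]
66 1 [0.0, 0.0, 0.0, 0.0, 0.0, 0.0, 0.0, 0.0, 0.0, 0.0]
68 0 [0.0, 0.0, 10.6, 9.6, 11.3, 24.5, 16.2, 0.0, 0.0, 0.0]
68 1 [0.0, 0.0, 0.0, 0.0, 0.0, 0.0, 0.0, 0.0, 0.0, 0.0]
70 0 [0.0, 0.0, 5.1, 3.5, 4.7, 17.5, 9.2, 0.0, 0.0, 0.0]
70 1 [0.0, 0.0, 0.0, 0.0, 0.0, 0.0, 0.0, 0.0, 0.0, 0.0]
   -0.15 0.15 20 [0.431 0.17  0.282] [ 47.8  -5.3 -23.8   2.8 -68.5  49.1] 0.0
   -0.1 0.15 0 [0.436 0.171 0.271] [ 60.3 -16.3 -37.   22.8 -56.3  27. ] 0.0
   -0.07 0.1 -14 [0.439 0.171 0.205] [ 73.1 -19.4 -53.1  47.5 -49.4  -5. ] 0.0
   -0.03 0.08 -14 [0.478 0.177 0.185] [ 64.5 -11.3 -51.   52.9 -40.2  -5.4] 0.0
   0 0.06 -14 [0.508 0.181 0.165] [ 59.4  -5.3 -49.5  58.4 -34.5  -8. ] 0.0
   0 0.016 -14 [0.508 0.181 0.121] [ 59.4  -0.2 -52.7  69.9 -30.9 -21.7] 0.0
   0 0.016 -12 [0.512 0.181 0.123] [ 57.5   0.1 -5
[... 388 characters left out ...]
 -37.    22.8  -56.3 -153. ] 0.0
   -0.07 0.1 -14 [0.439 0.171 0.205] [  66.9  -18.4  -50.1   41.8  -45.7 -173.7] 16.1
   -0.03 0.08 -14 [0.478 0.177 0.185] [  60.1  -10.9  -48.2   45.6  -38.  -173.7] 15.7
   0 0.06 -14 [0.508 0.181 0.165] [  55.3   -5.1  -46.3   48.3  -32.7 -173.7] 17.9
   0 0.016 -14 [0.508 0.181 0.121] [  52.8   -0.6  -47.    49.2  -27.6 -173.7] 31.4
   0 0.016 -12 [0.512 0.181 0.123] [  52.8   -0.   -46.4   48.6  -28.  -173.7] 23.1
   0 0.016 -7 [0.521 0.183 0.13 ] [  52.8    1.4  -45.    47.1  -29.2 -173.7] 2.4
   0 0.016 0 [0.535 0.185 0.137] [  48.1    4.2  -38.2   29.4  -32.3 -153.2] 0.0
   0 0.016 6 [0.548 0.187 0.142] [  44.3    7.3  -32.    17.6  -37.4 -139.2] 0.0
```

Run:
```python
from h import *
plan(np.array([.5585,-.2357,.2143]),TR(1.45,74.2),3)
```

```text
t 6.2833 p [ 0.5595 -0.2348  0.2398] tool axes [[0.266, 0.008, -0.964], [-0.019, 1.0, 0.003], [0.964, 0.018, 0.266]]
err mm [24.3 -0.9 -7.8] rot deg [-0.38 -0.36 -0.1 ] minrows 1.277491914821743
{"dx":0.41,"dy":-0.02,"dz":-0.13,"wx":-0.03,"wy":-0.03,"wz":-0.01},
{"dx":0.4,"dy":-0.01,"dz":-0.13,"wx":-0.03,"wy":-0.03,"wz":-0.01},
{"dx":0.4,"dy":-0.01,"dz":-0.13,"wx":-0.03,"wy":-0.03,"wz":-0.01},
```

>>> arm_command:
  plan:
    - {"dx": 0.4, "dy": -0.02, "dz": -0.13, "wx": -0.03, "wy": -0.03, "wz": 0}
    - {"dx": 0.4, "dy": -0.02, "dz": -0.13, "wx": -0.03, "wy": -0.03, "wz": 0}
    - {"dx": 0.3, "dy": 0, "dz": -0.13, "wx": -0.03, "wy": -0.03, "wz": 0}
    - {"dx": 0, "dy": 0, "dz": 0, "wx": 0, "wy": 0, "wz": 0}

```text
time_s: 6.62
tcp_pos: [0.5563, -0.235, 0.2123]
eef_rot: [0.6, 74.2, 2.1]
contact_force: [-0.7, 0.5, -3.4]
gripper_width: 0.0118
```

Run:
```python
from h import *
plan(np.array([.545,-.2357,.178]),TR(1.45,74.2),4)
```

```text
t 6.6167 p [ 0.5563 -0.235   0.2123] tool axes [[0.271, 0.01, -0.962], [-0.026, 1.0, 0.003], [0.962, 0.025, 0.272]]
err mm [ 30.   -0.5 -20.2] rot deg [ 0.02 -0.04 -0.18] minrows 1.8076274158808723
{"dx":0.37,"dy":-0.01,"dz":-0.25,"wx":0,"wy":-0,"wz":-0.01},
{"dx":0.37,"dy":-0.01,"dz":-0.25,"wx":0,"wy":-0,"wz":-0.01},
{"dx":0.37,"dy":-0.01,"dz":-0.25,"wx":0,"wy":-0,"wz":-0.01},
{"dx":0.37,"dy":-0.01,"dz":-0.25,"wx":0,"wy":-0,"wz":-0.01},
```

>>> arm_command:
  plan:
    - {"dx": 0.37, "dy": -0.01, "dz": -0.23, "wx": 0, "wy": 0, "wz": -0.01}
    - {"dx": 0.37, "dy": -0.01, "dz": -0.23, "wx": 0, "wy": 0, "wz": -0.01}
    - {"dx": 0.37, "dy": -0.01, "dz": -0.23, "wx": 0, "wy": 0, "wz": -0.01}
    - {"dx": 0.2, "dy": 0, "dz": -0.13, "wx": 0, "wy": 0, "wz": 0}
    - {"dx": 0, "dy": 0, "dz": 0, "wx": 0, "wy": 0, "wz": 0}

```text
time_s: 7.03
tcp_pos: [0.5446, -0.236, 0.1766]
eef_rot: [0.2, 74.5, 1.6]
contact_force: [0.1, -0.4, 1.2]
gripper_width: 0.012
```

Run:
```python
from h import *
plan(np.array([.545,-.2357,.178]),TR(1.45,74.2),4); print(r.get_state()['contact_force'])
im,d=save('side','side4'); im=cv2.imread('pics/side4.png');cv2.imwrite('pics/c.png',cv2.resize(im[40:200,180:330],None,fx=3.7,fy=3.7,interpolation=cv2.INTER_CUBIC))
```

```text
t 7.0333 p [ 0.5446 -0.236   0.1766] tool axes [[0.267, 0.008, -0.964], [-0.025, 1.0, 0.001], [0.963, 0.024, 0.267]]
err mm [-1.2  0.3  0.8] rot deg [-0.03 -0.33 -0.05] minrows 0.07308106451424817
{"dx":-0.01,"dy":0,"dz":0.01,"wx":-0,"wy":-0.02,"wz":-0},
{"dx":-0.01,"dy":0,"dz":0.01,"wx":-0,"wy":-0.02,"wz":-0},
{"dx":-0.01,"dy":0,"dz":0.01,"wx":-0,"wy":-0.02,"wz":-0},
{"dx":-0.01,"dy":0,"dz":0.01,"wx":-0,"wy":-0.02,"wz":-0},
[ 0.10471327 -0.36508388  1.20494379]
```

View pics/c.png

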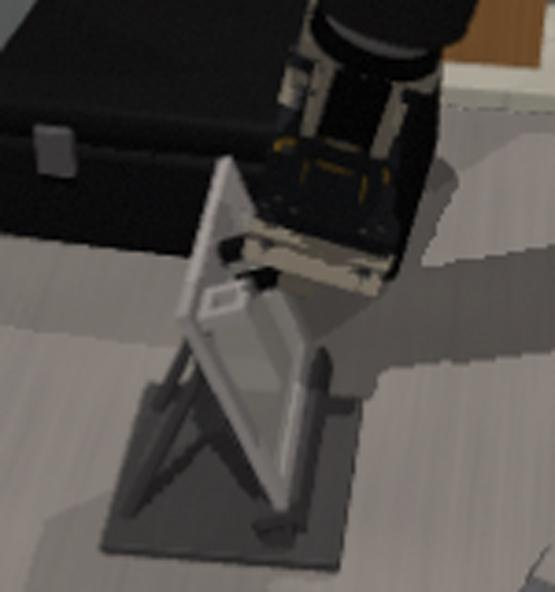

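>>> arm_command:
  plan:
    - {"dx": 0, "dy": 0, "dz": 0, "wx": 0, "wy": 0, "wz": 0}
    - {"dx": 0, "dy": 0, "dz": 0, "wx": 0, "wy": 0, "wz": 0}
    - {"dx": 0, "dy": 0, "dz": 0, "wx": 0, "wy": 0, "wz": 0}
    - {"dx": 0, "dy": 0, "dz": 0, "wx": 0, "wy": 0, "wz": 0}
    - {"dx": -0.4, "dy": 0, "dz": 0, "wx": 0, "wy": 0, "wz": 0}
    - {"dx": -0.8, "dy": 0, "dz": 0, "wx": 0, "wy": 0, "wz": 0}
    - {"dx": -0.9, "dy": 0, "dz": 0, "wx": 0, "wy": 0, "wz": 0}
    - {"dx": -0.9, "dy": 0, "dz": 0, "wx": 0, "wy": 0, "wz": 0}
    - {"dx": -0.9, "dy": 0, "dz": 0, "wx": 0, "wy": 0, "wz": 0}
    - {"dx": -0.6, "dy": 0, "dz": 0, "wx": 0, "wy": 0, "wz": 0}
  fingers: 0

```text
time_s: 7.92
tcp_pos: [0.5221, -0.2369, 0.2716]
eef_rot: [-0.2, 74.2, 1.3]
contact_force: [0.7, -0.4, 0.0]
gripper_width: 0.0436
```

Run:
```python
from rt import *
from h import *
s=r.get_state(); print(s['gripper_width'],s['joints'].round(1))
im,d=save('side','side5'); im=cv2.imread('pics/side5.png');cv2.imwrite('pics/c.png',cv2.resize(im[20:200,180:330],None,fx=3.3,fy=3.3,interpolation=cv2.INTER_CUBIC))
R=TR(1.1,86)*F; x=R.as_matrix()[:,0]; g=np.array([.543,-.2355,.187])+.006*x
plan(g-.09*x,R,1)
```

```text
0.043562525510096275 [ -6.3   1.6 -19.6  -2.6 -53.2 -80.9]
t 7.9667 p [ 0.5227 -0.2373  0.2743] tool axes [[0.275, 0.005, -0.961], [-0.027, 1.0, -0.003], [0.961, 0.027, 0.275]]
err mm [ 7.3  1.3 13. ] rot deg [-1.7856e+02 -1.0000e-01  1.8720e+01] minrows 38.95501307183613
{"dx":0.37,"dy":0.07,"dz":0.65,"wx":-38.96,"wy":-0.02,"wz":4.08},
```

View pics/c.png

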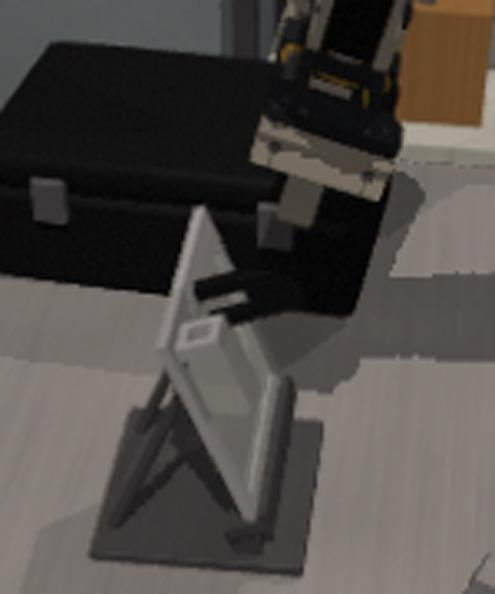

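>>> arm_command:
  plan:
    - {"dx": 0, "dy": 0, "dz": 0, "wx": -1, "wy": 0, "wz": 0}
    - {"dx": 0, "dy": 0, "dz": 0, "wx": -1, "wy": 0, "wz": 0}
    - {"dx": 0, "dy": 0, "dz": 0, "wx": -1, "wy": 0, "wz": 0}
    - {"dx": 0, "dy": 0, "dz": 0, "wx": -1, "wy": 0, "wz": 0}
    - {"dx": 0, "dy": 0, "dz": 0, "wx": -1, "wy": 0, "wz": 0}
    - {"dx": 0, "dy": 0, "dz": 0, "wx": -1, "wy": 0, "wz": 0}
    - {"dx": 0, "dy": 0, "dz": 0, "wx": -1, "wy": 0, "wz": 0}
    - {"dx": 0, "dy": 0, "dz": 0, "wx": -1, "wy": 0, "wz": 0}
    - {"dx": 0, "dy": 0, "dz": 0, "wx": -1, "wy": 0, "wz": 0}
    - {"dx": 0, "dy": 0, "dz": 0, "wx": -1, "wy": 0, "wz": 0}
    - {"dx": 0, "dy": 0, "dz": 0, "wx": -1, "wy": 0, "wz": 0}
    - {"dx": 0, "dy": 0, "dz": 0, "wx": -1, "wy": 0, "wz": 0}
    - {"dx": 0, "dy": 0, "dz": 0, "wx": -1, "wy": 0, "wz": 0}
    - {"dx": 0, "dy": 0, "dz": 0, "wx": -1, "wy": 0, "wz": 0}
    - {"dx": 0, "dy": 0, "dz": 0, "wx": -1, "wy": 0, "wz": 0}
    - {"dx": 0, "dy": 0, "dz": 0, "wx": -1, "wy": 0, "wz": 0}
    - {"dx": 0, "dy": 0, "dz": 0, "wx": -1, "wy": 0, "wz": 0}
    - {"dx": 0, "dy": 0, "dz": 0, "wx": -1, "wy": 0, "wz": 0}
    - {"dx": 0, "dy": 0, "dz": 0, "wx": -1, "wy": 0, "wz": 0}
    - {"dx": 0, "dy": 0, "dz": 0, "wx": -1, "wy": 0, "wz": 0}

```text
time_s: 9.63
tcp_pos: [0.5238, -0.2384, 0.2965]
eef_rot: [-97.8, 72.4, -0.1]
contact_force: [-0.2, -0.1, -0.2]
gripper_width: 0.0434
```

Run:
```python
from rt import *
from h import *
s=r.get_state(); print(s['joints'].round(1))
R=TR(1.1,86)*F; x=R.as_matrix()[:,0]; g=np.array([.543,-.2355,.187])+.006*x
plan(g-.085*x,R,20)
```

```text
[ -6.3  -0.1 -18.5  -2.3 -54.1  15.1]
t 9.6333 p [ 0.5238 -0.2384  0.2965] tool axes [[0.302, -0.0, -0.953], [-0.945, -0.135, -0.299], [-0.129, 0.991, -0.041]]
err mm [33.4 -4.1  2.2] rot deg [-82.9  -11.36   9.58] minrows 18.08673024579085
{"dx":0.08,"dy":-0.01,"dz":0.01,"wx":-0.9,"wy":-0.12,"wz":0.1},
{"dx":0.08,"dy":-0.01,"dz":0,"wx":-0.9,"wy":-0.12,"wz":0.1},
{"dx":0.08,"dy":-0.01,"dz":0,"wx":-0.9,"wy":-0.12,"wz":0.1},
{"dx":0.08,"dy":-0.01,"dz":0,"wx":-0.9,"wy":-0.12,"wz":0.1},
{"dx":0.08,"dy":-0.01,"dz":-0,"wx":-0.9,"wy":-0.12,"wz":0.1},
{"dx":0.08,"dy":-0.01,"dz":-0,"wx":-0.9,"wy":-0.12,"wz":0.1},
{"dx":0.08,"dy":-0.01,"dz":-0,"wx":-0.9,"wy":-0.12,"wz":0.1},
{"dx":0.08,"dy":-0.01,"dz":-0.01,"wx":-0.9,"wy":-0.12,"wz":0.1},
{"dx":0.08,"dy":-0.02,"dz":-0.01,"wx":-0.9,"wy":-0.12,"wz":0.1},
{"dx":0.08,"dy":-0.02,"dz":-0.01,"wx":-0.9,"wy":-0.12,"wz":0.1},
{"dx":0.08,"dy":-0.01,"dz":-0.01,"wx":-0.9,"wy":-0.12,"wz":0.1},
{"dx":0.08,"dy":-0.01,"dz":-0.01,"wx":-0.9,"wy":-0.12,"wz":0.1},
{"dx":0.08,"dy":-0.01,"dz":-0.02,"wx":-0.9,"wy":-0.12,"wz":0.1},
{"dx":0.08,"dy":-0.01,"dz":-0.02,"wx":-0.9,"wy":-0.12,"wz":0.1},
{"dx":0.08,"dy":-0.01,"dz":-0.02,"wx":-0.9,"wy":-0.12,"wz":0.1},
{"dx":0.08,"dy":-0.01,"dz":-0.02,"wx":-0.9,"wy":-0.12,"wz":0.1},
{"dx":0.08,"dy":-0.01,"dz":-0.02,"wx":-0.9,"wy":-0.12,"wz":0.1},
{"dx":0.08,"dy":-0.01,"dz":-0.02,"wx":-0.9,"wy":-0.12,"wz":0.1},
{"dx":0.08,"dy":-0.01,"dz":-0.03,"wx":-0.9,"wy":-0.12,"wz":0.1},
{"dx":0.08,"dy":-0.01,"dz":-0.03,"wx":-0.9,"wy":-0.12,"wz":0.1},
```

>>> arm_command:
  plan:
    - {"dx": 0, "dy": -0.01, "dz": 0, "wx": -0.95, "wy": -0.13, "wz": 0.1}
    - {"dx": 0, "dy": -0.01, "dz": 0, "wx": -0.95, "wy": -0.13, "wz": 0.1}
    - {"dx": 0, "dy": -0.01, "dz": 0, "wx": -0.95, "wy": -0.13, "wz": 0.1}
    - {"dx": 0, "dy": -0.01, "dz": 0, "wx": -0.95, "wy": -0.13, "wz": 0.1}
    - {"dx": 0, "dy": -0.01, "dz": 0, "wx": -0.95, "wy": -0.13, "wz": 0.1}
    - {"dx": 0, "dy": -0.01, "dz": 0, "wx": -0.95, "wy": -0.13, "wz": 0.1}
    - {"dx": 0, "dy": -0.01, "dz": 0, "wx": -0.95, "wy": -0.13, "wz": 0.1}
    - {"dx": 0, "dy": -0.01, "dz": 0, "wx": -0.95, "wy": -0.13, "wz": 0.1}
    - {"dx": 0, "dy": -0.01, "dz": 0, "wx": -0.95, "wy": -0.13, "wz": 0.1}
    - {"dx": 0, "dy": -0.01, "dz": 0, "wx": -0.95, "wy": -0.13, "wz": 0.1}
    - {"dx": 0, "dy": -0.01, "dz": 0, "wx": -0.95, "wy": -0.13, "wz": 0.1}
    - {"dx": 0, "dy": -0.01, "dz": 0, "wx": -0.95, "wy": -0.13, "wz": 0.1}
    - {"dx": 0, "dy": -0.01, "dz": 0, "wx": -0.95, "wy": -0.13, "wz": 0.1}
    - {"dx": 0, "dy": -0.01, "dz": 0, "wx": -0.95, "wy": -0.13, "wz": 0.1}
    - {"dx": 0, "dy": -0.01, "dz": 0, "wx": -0.95, "wy": -0.13, "wz": 0.1}
    - {"dx": 0, "dy": -0.01, "dz": 0, "wx": -0.95, "wy": -0.13, "wz": 0.1}
    - {"dx": 0, "dy": -0.01, "dz": 0, "wx": -0.95, "wy": -0.13, "wz": 0.1}

```text
time_s: 11.05
tcp_pos: [0.5254, -0.2371, 0.3129]
eef_rot: [-167.6, 83.6, 8.6]
contact_force: [0.2, -0.1, -0.2]
gripper_width: 0.044
```

Run:
```python
from rt import *
from h import *
s=r.get_state(); print(s['joints'].round(1))
R=TR(1.1,86)*F; x=R.as_matrix()[:,0]; g=np.array([.543,-.2355,.187])+.006*x
plan(g-.05*x,R,5)
save('wrist','wrist6')
```

```text
[ -5.9   5.7  -8.6  -1.7 -69.5  92.7]
t 11.05 p [ 0.5254 -0.2371  0.3129] tool axes [[0.111, 0.017, -0.994], [-0.065, -0.998, -0.024], [-0.992, 0.067, -0.109]]
err mm [83.1 -0.5 -5.3] rot deg [-4.92 -2.33  0.94] minrows 4.165642434221212
{"dx":0.83,"dy":-0.01,"dz":-0.05,"wx":-0.21,"wy":-0.1,"wz":0.04},
{"dx":0.83,"dy":-0.01,"dz":-0.06,"wx":-0.21,"wy":-0.1,"wz":0.04},
{"dx":0.83,"dy":-0.01,"dz":-0.07,"wx":-0.21,"wy":-0.1,"wz":0.04},
{"dx":0.83,"dy":-0.01,"dz":-0.07,"wx":-0.21,"wy":-0.1,"wz":0.04},
{"dx":0.83,"dy":-0.01,"dz":-0.08,"wx":-0.21,"wy":-0.1,"wz":0.04},
```

View pics/wrist6.png

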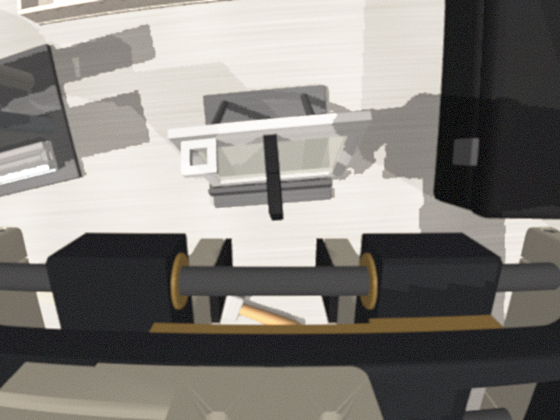

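Run:
```python
from h import *
np.set_printoptions(precision=4,suppress=True)
c=cm('wrist'); d=np.load('pics/wrist6.npy')
for u,v in [(198,145),(198,168),(186,157),(211,157),(274,210),(274,190),(271,150),(170,132),(371,116),(274,215)]:
    w=d[v-1:v+2,u-1:u+2]; w=w[w>0]; print(u,v,unproj('wrist',[[u,v]],[np.median(w)],c)[0])
# predicted points
o=np.array([.5435,-.2340,.0475]); R=Ro.from_euler('ZY',[np.radians(1.1),np.radians(20)]).as_matrix()
g=np.array([.543,-.2355,.186]); o=g-R@np.array([-.056,0,.13]); print('origin',o)
for p in [(-.019,.062,.150),(-.074,0,.148),(-.074,0,.112),(-.038,0,.148),(0,.085,.16),(0,-.085,.16)]:
    X=o+R@np.array(p); print(p,X,proj('wrist',X,c)[0])
```

```text
198 145 [ 0.5913 -0.1729  0.1896]
198 168 [ 0.5719 -0.173   0.1969]
186 157 [ 0.5817 -0.1624  0.1928]
211 157 [ 0.5803 -0.1842  0.1936]
274 210 [ 0.5345 -0.2354  0.2092]
274 190 [ 0.5502 -0.2362  0.2034]
271 150 [ 0.5831 -0.2354  0.191 ]
170 132 [ 0.6034 -0.1515  0.1956]
371 116 [ 0.6063 -0.3197  0.1948]
274 215 [ 0.53   -0.2351  0.2073]
origin [ 0.5512 -0.2353  0.0447]
(-0.019, 0.062, 0.15) [ 0.5834 -0.1727  0.1921] [197.8209 154.2379]
(-0.074, 0, 0.148) [ 0.5322 -0.2357  0.2091] [274.5033 212.7282]
(-0.074, 0, 0.112) [ 0.5199 -0.2359  0.1752] [276.284  219.0671]
(-0.038, 0, 0.148) [ 0.5661 -0.2351  0.1968] [271.6573 170.4408]
(0, 0.085, 0.16) [ 0.6042 -0.1493  0.195 ] [167.5804 131.2877]
(0, -0.085, 0.16) [ 0.6075 -0.3193  0.195 ] [370.5459 114.4912]
```

>>> arm_command:
  plan:
    - {"dx": 0.8, "dy": -0.01, "dz": -0.05, "wx": -0.21, "wy": -0.1, "wz": 0.04}
    - {"dx": 0.8, "dy": -0.01, "dz": -0.06, "wx": -0.21, "wy": -0.1, "wz": 0.04}
    - {"dx": 0.8, "dy": -0.01, "dz": -0.07, "wx": -0.21, "wy": -0.1, "wz": 0.04}
    - {"dx": 0.8, "dy": -0.01, "dz": -0.07, "wx": -0.21, "wy": -0.1, "wz": 0.04}
    - {"dx": 0.4, "dy": 0, "dz": -0.05, "wx": -0.2, "wy": -0.1, "wz": 0.04}
    - {"dx": 0, "dy": 0, "dz": 0, "wx": 0, "wy": 0, "wz": 0}

```text
time_s: 11.6
tcp_pos: [0.5399, -0.2356, 0.241]
eef_rot: [178.9, 85.7, -0.1]
contact_force: [0.1, 0.2, 0.2]
gripper_width: 0.0438
```

Run:
```python
from rt import *
from h import *
R=TR(1.1,86)*F; x=R.as_matrix()[:,0]; g=np.array([.5425,-.2355,.186])+.006*x
plan(g,R,4)
```

```text
t 11.6 p [ 0.5399 -0.2356  0.241 ] tool axes [[0.075, -0.0, -0.997], [0.017, -1.0, 0.001], [-0.997, -0.017, -0.075]]
err mm [61.1 -0.1  1.5] rot deg [-0.11 -0.28 -0.09] minrows 3.054656960191287
{"dx":0.76,"dy":-0,"dz":0.02,"wx":-0.01,"wy":-0.02,"wz":-0},
{"dx":0.76,"dy":-0,"dz":0.02,"wx":-0.01,"wy":-0.02,"wz":-0},
{"dx":0.76,"dy":-0,"dz":0.02,"wx":-0.01,"wy":-0.02,"wz":-0},
{"dx":0.76,"dy":-0,"dz":0.02,"wx":-0.01,"wy":-0.02,"wz":-0},
```

>>> arm_command:
  plan:
    - {"dx": 0.75, "dy": 0, "dz": 0.02, "wx": 0, "wy": -0.02, "wz": 0}
    - {"dx": 0.75, "dy": 0, "dz": 0.02, "wx": 0, "wy": -0.02, "wz": 0}
    - {"dx": 0.75, "dy": 0, "dz": 0.02, "wx": 0, "wy": -0.02, "wz": 0}
    - {"dx": 0.5, "dy": 0, "dz": 0.02, "wx": 0, "wy": 0, "wz": 0}
    - {"dx": 0, "dy": 0, "dz": 0, "wx": 0, "wy": 0, "wz": 0}

```text
time_s: 12.02
tcp_pos: [0.5438, -0.2362, 0.1872]
eef_rot: [178.4, 85.7, -0.9]
contact_force: [-0.6, 0.5, 0.9]
gripper_width: 0.0438
```

Run:
```python
from rt import *
from h import *
R=TR(1.1,86)*F; x=R.as_matrix()[:,0]; g=np.array([.5425,-.2355,.186])+.006*x
plan(g,R,1);print(r.get_state()['contact_force'])
```

```text
t 12.0167 p [ 0.5438 -0.2362  0.1872] tool axes [[0.075, -0.001, -0.997], [0.011, -1.0, 0.002], [-0.997, -0.012, -0.075]]
err mm [ 7.1 -0.8  1.4] rot deg [-0.44 -0.28 -0.15] minrows 0.36499401171737517
{"dx":0.36,"dy":-0.04,"dz":0.07,"wx":-0.1,"wy":-0.06,"wz":-0.03},
[-0.61085487  0.54753278  0.8963536 ]
```

>>> arm_command:
  plan:
    - {"dx": 0.33, "dy": -0.03, "dz": 0.06, "wx": -0.1, "wy": -0.06, "wz": -0.03}
    - {"dx": 0, "dy": 0, "dz": 0, "wx": 0, "wy": 0, "wz": 0}

```text
time_s: 12.18
tcp_pos: [0.5434, -0.2359, 0.1813]
eef_rot: [179.6, 86.0, 0.8]
contact_force: [-1.6, -0.3, -0.1]
gripper_width: 0.044
```

>>> arm_command:
  plan:
    - {"dx": 0, "dy": 0, "dz": 0, "wx": 0, "wy": 0, "wz": 0}
    - {"dx": 0, "dy": 0, "dz": 0, "wx": 0, "wy": 0, "wz": 0}
    - {"dx": 0, "dy": 0, "dz": 0, "wx": 0, "wy": 0, "wz": 0}
    - {"dx": 0, "dy": 0, "dz": 0, "wx": 0, "wy": 0, "wz": 0}
    - {"dx": 0, "dy": 0, "dz": 0, "wx": 0, "wy": 0, "wz": 0}
    - {"dx": 0, "dy": 0, "dz": 0, "wx": 0, "wy": 0, "wz": 0}
  fingers: 1
  force: 45

```text
time_s: 12.68
tcp_pos: [0.5449, -0.2362, 0.1847]
eef_rot: [178.9, 85.7, 0.0]
contact_force: [-0.8, 0.7, -1.4]
gripper_width: 0.0117
```

Run:
```python
from rt import *
from h import *
s=r.get_state()
R=TR(1.1,86)*F; x=R.as_matrix()[:,0]; g=np.array([.5425,-.2355,.186])+.006*x
plan(g,R,1);print(s['contact_force'],s['gripper_width'])
print(rot(s).inv().apply(np.array([.5425,-.2355,.186])-s['tcp_pos']))
```

```text
t 12.6833 p [ 0.5449 -0.2362  0.1847] tool axes [[0.075, 0.0, -0.997], [0.019, -1.0, 0.001], [-0.997, -0.019, -0.075]]
err mm [ 4.5 -0.8  2.3] rot deg [ 0.02 -0.32 -0.08] minrows 0.25654344621903774
{"dx":0.23,"dy":-0.04,"dz":0.11,"wx":0,"wy":-0.07,"wz":-0.02},
[-0.818007    0.68271824 -1.43490346] 0.011735631546332611
[-0.00148001 -0.000792    0.00225955]
```

>>> arm_command:
  plan:
    - {"dx": -0.25, "dy": 0, "dz": -0.11, "wx": 0, "wy": 0, "wz": 0}
    - {"dx": -0.46, "dy": 0, "dz": -0.21, "wx": 0, "wy": 0, "wz": 0}
    - {"dx": -0.55, "dy": 0, "dz": -0.25, "wx": 0, "wy": 0, "wz": 0}
    - {"dx": -0.7, "dy": 0, "dz": -0.2, "wx": 0, "wy": 0, "wz": 0}
    - {"dx": -0.8, "dy": 0, "dz": 0, "wx": 0, "wy": 0, "wz": 0}
    - {"dx": -0.8, "dy": 0, "dz": 0, "wx": 0, "wy": 0, "wz": 0}
    - {"dx": -0.8, "dy": 0, "dz": 0.2, "wx": 0, "wy": 0, "wz": 0}
    - {"dx": -0.4, "dy": 0, "dz": 0.3, "wx": 0, "wy": 0, "wz": 0}
    - {"dx": 0, "dy": 0, "dz": 0, "wx": 0, "wy": 0, "wz": 0}

```text
time_s: 13.43
tcp_pos: [0.5422, -0.2354, 0.2848]
eef_rot: [-179.3, 86.2, 1.8]
contact_force: [-0.3, -0.6, -2.5]
gripper_width: 0.0119
```

```bash
cat >> h.py <<'E'
def look(n,tag):
    """view; find panel eye/top/grip via wrist depth"""
    s=r.get_state(); c=cm(n); im,d=save(n,tag); return s,c,im,d
E
python3 - <<'E'
from h import *
np.set_printoptions(precision=4,suppress=True)
s,c,im,d=look('wrist','wrist7'); print(s['tcp_pos'],s['eef_rot'],s['contact_force'],s['moment'],s['joints'].round(1))
E
```

```text
[ 0.5422 -0.2354  0.2848] [-179.2611   86.1819    1.81  ] [-0.3363 -0.6314 -2.4842] [-0.1231  0.4628 -0.0089] [ -4.8   9.   -8.6  -0.5 -68.6  96.1]
```

View pics/wrist7.png

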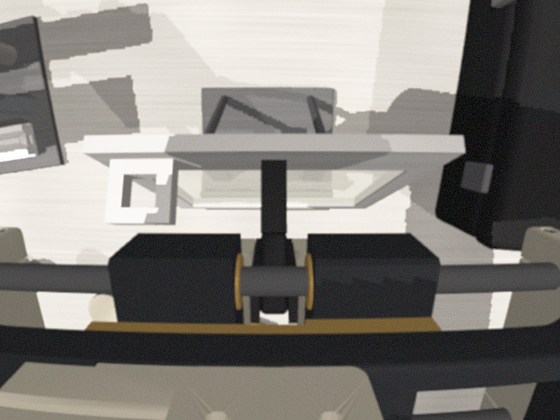

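Run:
```python
from h import *
im=cv2.imread('pics/wrist7.png')
a=cv2.resize(im[120:235,70:270],None,fx=4,fy=4,interpolation=cv2.INTER_CUBIC); cv2.imwrite('pics/c.png',a)
a=cv2.resize(im[120:235,280:480],None,fx=4,fy=4,interpolation=cv2.INTER_CUBIC); cv2.imwrite('pics/e.png',a)
```

View pics/c.png

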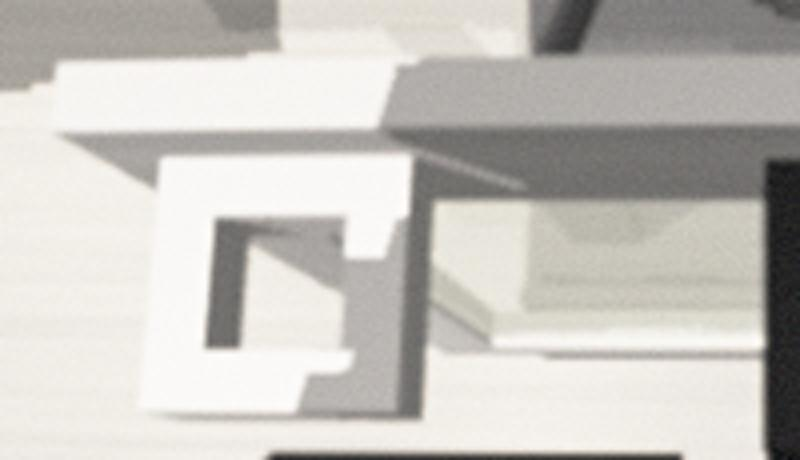

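View pics/e.png

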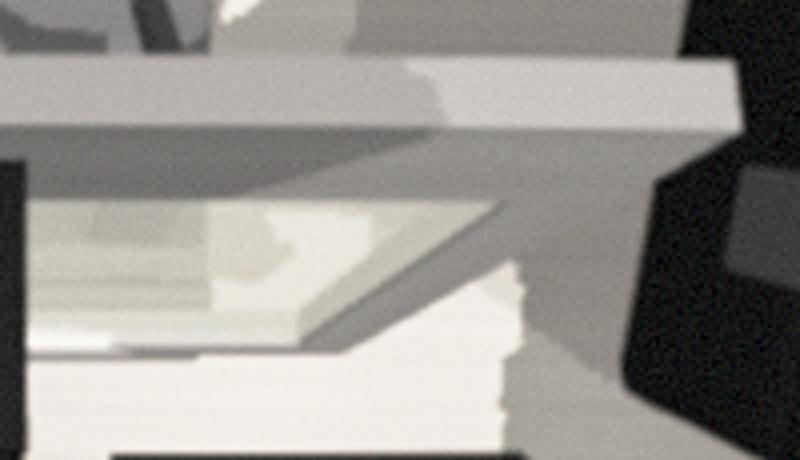

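```bash
cat > pnp.py <<'E'
from h import *
OBJ=np.array([(.004,.085,.16),(-.004,.085,.16),(.004,-.085,.16),(-.004,-.085,.16),(-.004,.077,.15),(-.004,.047,.15),(-.034,.077,.15),(-.011,.070,.15),(-.011,.054,.15),(-.027,.070,.15),(-.027,.054,.15)])
def solve(px,c,obj=OBJ,idx=None):
    K,D,R,t=c
    o=obj if idx is None else obj[idx]
    ok,rv,tv=cv2.solvePnP(o,np.array(px,float),K,D,flags=cv2.SOLVEPNP_SQPNP)
    ok,rv,tv=cv2.solvePnP(o,np.array(px,float),K,D,rv,tv,True,flags=cv2.SOLVEPNP_ITERATIVE)
    pr=cv2.projectPoints(o,rv,tv,K,D)[0].reshape(-1,2)
    Rc=cv2.Rodrigues(rv)[0]
    return R.T@(tv.ravel()-t), R.T@Rc, pr-px
E
python3 - <<'E'
from pnp import *
np.set_printoptions(precision=4,suppress=True)
c=cm('wrist'); s=r.get_state()
px=np.array([(84,136),(84,153),(464.5,135),(465.5,153),(110.5,159),(173,159),(105,222.5),(123.75,174.5),(157,174.5),(121.25,207.5),(157.5,207.5)])-.375
o,R,e=solve(px,c); print('origin',o,'lean/yaw',np.degrees(np.arctan2(R[0,2],R[2,2])),np.degrees(np.arctan2(R[1,0],R[0,0])),'roll',np.degrees(np.arcsin(R[2,1])));print(e.round(1).tolist())
T=rot(s); To=T.inv().apply(o-s['tcp_pos']); Tr=T.inv()*Ro.from_matrix(R)
print('panel in tool',To,'grip in tool',T.inv().apply(o+R@[-.056,0,.13]-s['tcp_pos'])); print(Tr.as_matrix())
print(s['tcp_pos'],T.as_matrix(), 'grip world',o+R@[-.056,0,.13])
E
```

```text
origin [ 0.5467 -0.2349  0.1446] lean/yaw 20.376906476375574 1.2352660943926377 roll 0.2555211690978272
[[0.6, 0.0], [-1.3, 0.2], [-0.5, 0.5], [0.4, -0.4], [0.3, 0.4], [0.3, -0.3], [0.7, 0.6], [0.3, -0.7], [0.6, -1.0], [0.3, 0.3], [-1.8, 0.3]]
panel in tool [ 0.1394 -0.0002  0.0051] grip in tool [-0.0021  0.0003  0.0029]
[[ 0.4098 -0.0036 -0.9122]
 [-0.0023 -1.      0.0028]
 [-0.9122  0.001  -0.4098]]
[ 0.5425 -0.2353  0.2841] [[ 0.0665  0.0187 -0.9976]
 [ 0.0022 -0.9998 -0.0186]
 [-0.9978 -0.001  -0.0665]] grip world [ 0.5395 -0.2357  0.286 ]
```

```bash
cat > nav.py <<'E'
from h import *
from ik import ik,lo,hi
PO=np.array([.5882,.1922,0.]); PY=7.85
OT=np.array([.1394,-.0002,.0051]); a_=np.radians(65.8)
RTP=Ro.from_matrix(np.array([[np.cos(a_),0,-np.sin(a_)],[0,-1,0],[-np.sin(a_),0,-np.cos(a_)]]))
def pose(ox,oy,oz,lean,yaw=0):
    Rp=Ro.from_euler('ZY',[PY+yaw,lean],degrees=True); o=PO+Ro.from_euler('z',PY,degrees=True).apply([ox,oy,oz])
    Rt=Rp*RTP.inv(); return o-Rt.apply(OT),Rt
def where():
    s=r.get_state(); T=rot(s); o=s['tcp_pos']+T.apply(OT); Rp=T*RTP
    l=Ro.from_euler('z',-PY,degrees=True).apply(o-PO); M=Rp.as_matrix()
    print('panel in press mm',(l*1000).round(1),'lean',round(float(np.degrees(np.arctan2(M[0,2]*np.cos(np.radians(PY))+M[1,2]*np.sin(np.radians(PY)),M[2,2]))),2),'yaw-PY',round(float(np.degrees(np.arctan2(-M[0,1],M[1,1]))-PY),2),'roll',round(float(np.degrees(np.arcsin(M[2,1]))),2),'F',s['contact_force'].round(1),'M',s['moment'].round(2),'t',round(s['time_s'],2),'w',round(s['gripper_width'],4))
    return s
def chk(p,R,n=6):
    s=r.get_state(); q=s['joints'].copy(); p0=s['tcp_pos'];R0=rot(s);w=(R0.inv()*R).as_rotvec()
    for i in range(1,n+1):
        q,e=ik(p0+(p-p0)*i/n,R0*Ro.from_rotvec(w*i/n),q); print('   ik',q.round(0),round(float(e),2))
E
python3 - <<'E'
from nav import *
where(); p,R=pose(-.09,0,.13,-14); print(p); chk(p,R); plan(p,R,25)
E
```

```text
panel in press mm [ -99.4 -417.4  144.6] lean 20.25 yaw-PY -6.78 roll 0.06 F [ 1.2 -1.1 -3.5] M [-0.14  0.31 -0.03] t 13.48 w 0.0119
[0.41764272 0.16848302 0.24270233]
   ik [  2.   1. -18.  -0. -61.  90.] 0.0
   ik [ 12.  -6. -27.   2. -54.  80.] 0.0
   ik [ 24. -13. -35.   9. -48.  66.] 0.0
   ik [ 40. -19. -42.  20. -47.  44.] 0.0
   ik [ 60. -24. -47.  33. -51.  20.] 0.0
   ik [ 79. -26. -51.  43. -59.  -2.] 0.0
t 13.4833 p [ 0.5425 -0.2353  0.2841] tool axes [[0.066, 0.002, -0.998], [0.019, -1.0, -0.001], [-0.998, -0.019, -0.067]]
err mm [  33.9 -406.   119.8] rot deg [-6.44 34.34 -2.41] minrows 21.234980663234285
{"dx":0.07,"dy":-0.81,"dz":0.24,"wx":-0.06,"wy":0.3,"wz":-0.02},
{"dx":0.06,"dy":-0.81,"dz":0.24,"wx":-0.06,"wy":0.3,"wz":-0.02},
{"dx":0.06,"dy":-0.81,"dz":0.24,"wx":-0.06,"wy":0.3,"wz":-0.02},
{"dx":0.05,"dy":-0.81,"dz":0.23,"wx":-0.06,"wy":0.3,"wz":-0.02},
{"dx":0.05,"dy":-0.82,"dz":0.23,"wx":-0.06,"wy":0.3,"wz":-0.02},
{"dx":0.05,"dy":-0.82,"dz":0.23,"wx":-0.06,"wy":0.3,"wz":-0.02},
{"dx":0.04,"dy":-0.82,"dz":0.23,"wx":-0.06,"wy":0.3,"wz":-0.02},
{"dx":0.04,"dy":-0
[... 446 characters left out ...]
,"dy":-0.83,"dz":0.2,"wx":-0.06,"wy":0.3,"wz":-0.02},
{"dx":0.01,"dy":-0.83,"dz":0.2,"wx":-0.06,"wy":0.3,"wz":-0.02},
{"dx":0.01,"dy":-0.83,"dz":0.19,"wx":-0.06,"wy":0.3,"wz":-0.02},
{"dx":0,"dy":-0.83,"dz":0.19,"wx":-0.06,"wy":0.3,"wz":-0.02},
{"dx":-0,"dy":-0.83,"dz":0.19,"wx":-0.06,"wy":0.3,"wz":-0.02},
{"dx":-0,"dy":-0.83,"dz":0.18,"wx":-0.06,"wy":0.3,"wz":-0.02},
{"dx":-0.01,"dy":-0.83,"dz":0.18,"wx":-0.06,"wy":0.3,"wz":-0.02},
{"dx":-0.01,"dy":-0.83,"dz":0.18,"wx":-0.06,"wy":0.3,"wz":-0.02},
{"dx":-0.01,"dy":-0.83,"dz":0.17,"wx":-0.06,"wy":0.3,"wz":-0.02},
{"dx":-0.01,"dy":-0.83,"dz":0.17,"wx":-0.06,"wy":0.3,"wz":-0.02},
{"dx":-0.02,"dy":-0.83,"dz":0.16,"wx":-0.06,"wy":0.3,"wz":-0.02},
```

>>> arm_command:
  plan:
    - {"dx": 0.05, "dy": -0.5, "dz": 0.15, "wx": -0.06, "wy": 0.3, "wz": -0.02}
    - {"dx": 0.06, "dy": -0.8, "dz": 0.2, "wx": -0.06, "wy": 0.35, "wz": -0.02}
    - {"dx": 0.06, "dy": -0.8, "dz": 0.2, "wx": -0.06, "wy": 0.35, "wz": -0.02}
    - {"dx": 0.05, "dy": -0.8, "dz": 0.2, "wx": -0.06, "wy": 0.35, "wz": -0.02}
    - {"dx": 0.05, "dy": -0.8, "dz": 0.2, "wx": -0.06, "wy": 0.35, "wz": -0.02}
    - {"dx": 0.05, "dy": -0.8, "dz": 0.2, "wx": -0.06, "wy": 0.35, "wz": -0.02}
    - {"dx": 0.04, "dy": -0.8, "dz": 0.2, "wx": -0.06, "wy": 0.35, "wz": -0.02}
    - {"dx": 0.04, "dy": -0.8, "dz": 0.2, "wx": -0.06, "wy": 0.35, "wz": -0.02}
    - {"dx": 0.03, "dy": -0.8, "dz": 0.2, "wx": -0.06, "wy": 0.35, "wz": -0.02}
    - {"dx": 0.03, "dy": -0.8, "dz": 0.2, "wx": -0.06, "wy": 0.35, "wz": -0.02}
    - {"dx": 0.03, "dy": -0.8, "dz": 0.2, "wx": -0.06, "wy": 0.35, "wz": -0.02}
    - {"dx": 0.02, "dy": -0.8, "dz": 0.2, "wx": -0.06, "wy": 0.35, "wz": -0.02}

```text
time_s: 14.48
tcp_pos: [0.4835, -0.046, 0.2497]
eef_rot: [-178.2, 67.6, 5.9]
contact_force: [-0.8, 0.2, -3.1]
gripper_width: 0.0117
```

Run:
```python
from nav import *
where(); p,R=pose(-.055,0,.11,-14); print(p); chk(p,R,4); plan(p,R,14)
```

```text
panel in press mm [ -87.8 -222.9  118.9] lean 1.72 yaw-PY -3.58 roll 0.68 F [-0.8  0.2 -3.1] M [-0.36  1.9  -0.05] t 14.48 w 0.0117
[0.45231474 0.17326332 0.22270233]
   ik [ 34. -16. -41.  18. -42.  51.] 0.0
   ik [ 46. -19. -45.  28. -43.  33.] 0.0
   ik [ 59. -20. -48.  38. -45.  15.] 0.0
   ik [ 70. -19. -50.  47. -49.  -1.] 0.0
t 14.4833 p [ 0.4835 -0.046   0.2497] tool axes [[0.38, 0.039, -0.924], [0.074, -0.997, -0.012], [-0.922, -0.064, -0.382]]
err mm [  21.7 -220.6   24.9] rot deg [-3.45 15.74 -1.22] minrows 11.153989875841388
{"dx":0.08,"dy":-0.79,"dz":0.09,"wx":-0.05,"wy":0.25,"wz":-0.02},
{"dx":0.08,"dy":-0.79,"dz":0.09,"wx":-0.05,"wy":0.25,"wz":-0.02},
{"dx":0.08,"dy":-0.79,"dz":0.09,"wx":-0.05,"wy":0.25,"wz":-0.02},
{"dx":0.08,"dy":-0.79,"dz":0.08,"wx":-0.05,"wy":0.25,"wz":-0.02},
{"dx":0.08,"dy":-0.79,"dz":0.08,"wx":-0.05,"wy":0.25,"wz":-0.02},
{"dx":0.08,"dy":-0.79,"dz":0.08,"wx":-0.05,"wy":0.25,"wz":-0.02},
{"dx":0.08,"dy":-0.79,"dz":0.08,"wx":-0.05,"wy":0.25,"wz":-0.02},
{"dx":0.07,"dy":-0.79,"dz":0.08,"wx":-0.05,"wy":0.25,"wz":-0.02},
{"dx":0.07,"dy":-0.79,"dz":0.07,"wx":-0.05,"wy":0.25,"wz":-0.02},
{"dx":0.07,"dy":-0.79,"dz":0.07,"wx":-0.05,"wy":0.25,"wz":-0.02},
{"dx":0.07,"dy":-0.79,"dz":0.07,"wx":-0.05,"wy":0.25,"wz":-0.02},
{"dx":0.07,"dy":-0.79,"dz":0.07,"wx":-0.05,"wy":0.25,"wz":-0.02},
{"dx":0.07,"dy":-0.79,"dz":0.07,"wx":-0.05,"wy":0.25,"wz":-0.02},
{"dx":0.07,"dy":-0.79,"dz":0.06,"wx":-0.05,"wy":0.25,"wz":-0.02},
```

>>> arm_command:
  plan:
    - {"dx": 0.08, "dy": -0.79, "dz": 0.09, "wx": -0.05, "wy": 0.25, "wz": -0.02}
    - {"dx": 0.08, "dy": -0.79, "dz": 0.09, "wx": -0.05, "wy": 0.25, "wz": -0.02}
    - {"dx": 0.08, "dy": -0.79, "dz": 0.09, "wx": -0.05, "wy": 0.25, "wz": -0.02}
    - {"dx": 0.08, "dy": -0.79, "dz": 0.08, "wx": -0.05, "wy": 0.25, "wz": -0.02}
    - {"dx": 0.08, "dy": -0.79, "dz": 0.08, "wx": -0.05, "wy": 0.25, "wz": -0.02}
    - {"dx": 0.08, "dy": -0.79, "dz": 0.08, "wx": -0.05, "wy": 0.25, "wz": -0.02}
    - {"dx": 0.08, "dy": -0.79, "dz": 0.08, "wx": -0.05, "wy": 0.25, "wz": -0.02}
    - {"dx": 0.07, "dy": -0.79, "dz": 0.08, "wx": -0.05, "wy": 0.25, "wz": -0.02}
    - {"dx": 0.07, "dy": -0.79, "dz": 0.07, "wx": -0.05, "wy": 0.25, "wz": -0.02}
    - {"dx": 0.07, "dy": -0.79, "dz": 0.07, "wx": -0.05, "wy": 0.25, "wz": -0.02}
    - {"dx": 0.07, "dy": -0.7, "dz": 0.07, "wx": -0.05, "wy": 0.25, "wz": -0.02}
    - {"dx": 0.05, "dy": -0.5, "dz": 0.05, "wx": -0.05, "wy": 0.2, "wz": -0.02}
    - {"dx": 0, "dy": 0, "dz": 0, "wx": 0, "wy": 0, "wz": 0}

```text
time_s: 15.57
tcp_pos: [0.4687, 0.1463, 0.259]
eef_rot: [-177.9, 57.4, 9.7]
contact_force: [0.3, 0.6, -3.1]
gripper_width: 0.0116
```

Run:
```python
from nav import *
s=where(); print(s['joints'].round(0)); np.save('pics/s8.npy',np.r_[s['tcp_pos'],s['eef_rot']])
p,R=pose(-.055,0,.11,-14); plan(p,R,1)
save('wrist','wrist8');save('side','side8')
im=cv2.imread('pics/side8.png');cv2.imwrite('pics/c.png',cv2.resize(im[130:390,90:340],None,fx=2.3,fy=2.3,interpolation=cv2.INTER_CUBIC))
```

```text
panel in press mm [-53.8 -26.4 138.9] lean -8.42 yaw-PY 0.16 roll 1.11 F [ 0.3  0.6 -3.1] M [-0.51  2.65  0.07] t 15.57 w 0.0116
[ 50. -17. -58.  44. -30.  12.]
t 15.5667 p [0.4687 0.1463 0.259 ] tool axes [[0.531, 0.091, -0.842], [0.139, -0.99, -0.019], [-0.836, -0.107, -0.539]]
err mm [ 24.3 -28.2  30.4] rot deg [-0.51  5.58  0.99] minrows 2.4037664895776123
{"dx":1.22,"dy":-1.41,"dz":1.52,"wx":-0.11,"wy":1.22,"wz":0.22},
```

View pics/wrist8.png

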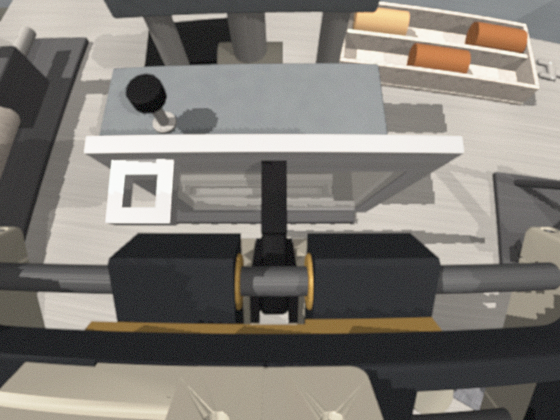

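View pics/c.png

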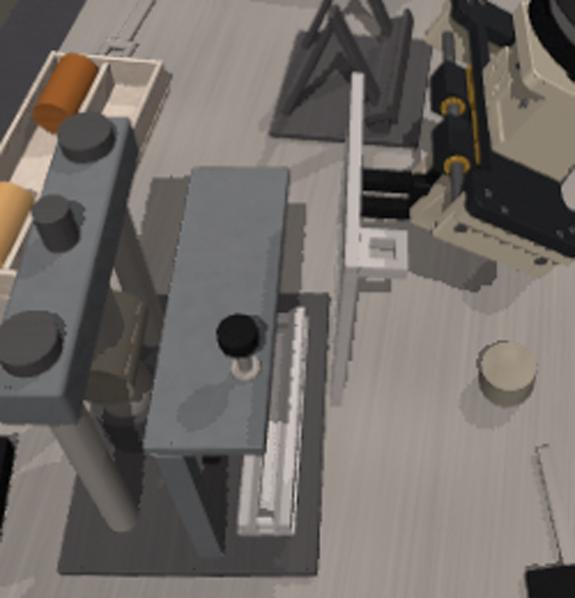

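Run:
```python
from nav import *
from ik import fk,PAR
s=where(); print(s['joints']); print(fk(s['joints'],PAR)[0]-s['tcp_pos'])
q,e=ik(s['tcp_pos'],rot(s),s['joints']);print('model ik here',q.round(1),e)
for z in (.11,.13):
  p,R=pose(-.055,0,z,-14);chk(p,R,4)
plan(p,R,4)
c=cm('wrist')
# pnp press? panel check
```

```text
panel in press mm [-54.6 -28.3 138. ] lean -8.32 yaw-PY 0.05 roll 1.08 F [-0.3  0.  -3.4] M [-0.61  2.65  0.01] t 15.67 w 0.0118
[ 50.01132187 -16.82929489 -58.27552672  44.01130454 -30.12654122
  12.43348798]
[-0.02715464 -0.08921357 -0.11556929]
model ik here [ 57.8 -18.  -42.6  33.  -47.4  21. ] 6.361109362927035e-14
   ik [ 61. -18. -45.  36. -47.  16.] 0.0
   ik [ 64. -19. -46.  40. -48.  10.] 0.0
   ik [ 67. -19. -48.  43. -48.   5.] 0.0
   ik [ 70. -19. -50.  47. -49.  -1.] 0.0
   ik [ 61. -19. -44.  36. -48.  16.] 0.0
   ik [ 64. -19. -46.  39. -49.  11.] 0.0
   ik [ 67. -20. -47.  42. -50.   7.] 0.0
   ik [ 70. -20. -48.  44. -51.   2.] 0.0
t 15.6667 p [0.4684 0.1446 0.2582] tool axes [[0.53, 0.09, -0.843], [0.137, -0.99, -0.019], [-0.837, -0.106, -0.537]]
err mm [  7.1 -30.3  18.8] rot deg [-0.58  5.68  0.91] minrows 1.8168642567793296
{"dx":0.09,"dy":-0.38,"dz":0.23,"wx":-0.03,"wy":0.31,"wz":0.05},
{"dx":0.08,"dy":-0.38,"dz":0.24,"wx":-0.03,"wy":0.31,"wz":0.05},
{"dx":0.07,"dy":-0.38,"dz":0.24,"wx":-0.03,"wy":0.31,"wz":0.05},
{"dx":0.07,"dy":-0.38,"dz":0.24,"wx":-0.03,"wy":0.31,"wz":0.05},
```

```bash
cat > ik2.py <<'E'
import numpy as np
from scipy.optimize import least_squares
from scipy.spatial.transform import Rotation as Ro
E=lambda a,t:Ro.from_euler(a,t)
data=[([16.505,20.545,.682,0,-70.1365,-16.507],(.675,0,.2376)),([16.5,19.4,4.3,0,-75,-64.4],(.6744,-.0001,.2779)),([-5.7,-.3,-21.6,-2,-51.9,-84.5],(.512,-.2337,.2749)),([-5.9,8.2,-25.3,-3,-40.9,-81],(.5445,-.2357,.1767)),([-5.617,6.308,-18.608,-2.587,-49.79,-81.9],(.5595,-.2348,.2398)),
([-6.3,1.6,-19.6,-2.6,-53.2,-80.9],(.5225,-.237,.273)),([-6.3,-.1,-18.5,-2.3,-54.1,15.1],(.5238,-.2384,.2965)),([-5.9,5.7,-8.6,-1.7,-69.5,92.7],(.5254,-.2371,.3129)),([-4.8,9,-8.6,-.5,-68.6,96.1],(.5422,-.2354,.2848)),
([50.01,-16.83,-58.2755,44.011,-30.1265,12.433],(.4684,.1446,.2582))]
Rlast=np.array([[.530,.137,-.837],[.090,-.990,-.106],[-.843,-.019,-.537]])
for m in [0,1,2,3]:
    def fk(q,p):
        a,h,L1,L2,LT,l1,e,l2,l3,b=p[:10]; q=np.radians(q)
        Rz=E('z',q[0]); R2=Rz*E('y',q[1]); P=Rz.apply([a,-l1,h])+R2.apply([0,0,L1])
        R3=R2*E('y',-q[2]); 
        if m<2: R4=R3*E('x',-q[3] if m==0 else q[3])
        elif m==2: R4=R3*E('z',q[3])
        else: R4=R3*E('z',-q[3])
        P=P+R3.apply([L2,0,e])+R4.apply([b,-l2,0])
        R5=R4*E('y',-q[4])*E('x',-q[5]); Rt=R4*E('y',-q[4])
        return P+Rt.apply([LT,-l3,0]),R5
    f=lambda p:np.concatenate([fk(q,p)[0]-x for q,x in data])
    p0=np.array([0,.18,.57,.48,.32,.1,0,.1,0,0.]);s=least_squares(lambda p:np.r_[f(p)*1000,(p-p0)*3],p0)
    R=fk(data[-1][0],s.x)[1].as_matrix(); 
    print(m,s.x.round(4),'rms mm',np.sqrt(np.mean(f(s.x)**2))*1000,(f(s.x)*1000).round(1)[-6:]); print(np.c_[R[:,0],-R[:,2],R[:,1]].round(3).tolist())
print(Rlast.tolist())
E
python3 ik2.py
```

```text
0 [ 7.000e-04  1.985e-01  6.015e-01  4.714e-01  3.671e-01  6.000e-04
  4.000e-04  1.456e-01  4.560e-02 -8.600e-03] rms mm 0.40501964275328184 [-0.1  0.4  0.3  0.2 -0.1 -0. ]
[[0.53, 0.137, -0.837], [0.09, -0.99, -0.106], [-0.843, -0.019, -0.537]]
1 [ 0.151  -0.0107  0.4267  0.4254  0.0422  0.3899  0.0355 -0.0517 -0.1517
 -0.0546] rms mm 14.975548628606111 [ 24.4   0.3   3.8 -10.4  45.2  -9.1]
[[-0.004, -0.889, -0.458], [0.538, -0.388, 0.749], [-0.843, -0.243, 0.48]]
2 [ 0.2985 -0.1312  0.2458  0.1939 -0.0664  0.3597  0.1767 -0.0378 -0.1378
  0.0099] rms mm 13.392901398544408 [ 22.    3.3  -0.7 -10.6 -13.6 -21.7]
[[-0.374, -0.077, -0.924], [0.489, -0.863, -0.126], [-0.788, -0.499, 0.361]]
3 [ 0.2919 -0.1358  0.2363 -0.0068 -0.0709  0.0812  0.1884  0.1036  0.0036
  0.2174] rms mm 12.999140846365531 [ 22.9   0.6  -0.8 -10.2 -13.5 -20.4]
[[0.547, -0.743, -0.385], [-0.283, -0.597, 0.75], [-0.788, -0.301, -0.537]]
[[0.53, 0.137, -0.837], [0.09, -0.99, -0.106], [-0.843, -0.019, -0.537]]
```

```bash
cat > ik.py <<'E'
import numpy as np
from scipy.optimize import least_squares
from scipy.spatial.transform import Rotation as Ro
E=lambda a,t:Ro.from_euler(a,t)
PAR=(.0007,.1985,.6015,.4628,.3671,.0006,.0004,.1912)
lo=np.array([-176.03,-82.01,-58.28,-173.87,-174.79,-173.66]);hi=np.array([176.03,121.73,71.71,95.51,-.11,173.66])
def fk(q,p=PAR):
    a,h,L1,L2,LT,l1,e,l2=p; q=np.radians(q)
    Rz=E('z',q[0]); R2=Rz*E('y',q[1]); P=Rz.apply([a,-l1,h])+R2.apply([0,0,L1])
    R3=R2*E('y',-q[2]); R4=R3*E('x',-q[3]); P=P+R3.apply([L2,0,e])+R4.apply([0,-l2,0])
    R5=R4*E('y',-q[4])*E('x',-q[5]); return P+R5.apply([LT,0,0]),R5
def ik(p,R,q0):
    M=R.as_matrix(); Mm=Ro.from_matrix(np.c_[M[:,0],M[:,2],-M[:,1]])
    def f(q):
        P,Rr=fk(q,PAR); return np.r_[(P-p)*1000,np.degrees((Rr.inv()*Mm).as_rotvec())*5]
    s=least_squares(f,np.clip(q0,lo+.01,hi-.01),bounds=(lo,hi),x_scale=30.); return s.x,np.abs(f(s.x)).max()
def ikall(p,R,n=40,seed=0):
    rng=np.random.default_rng(seed); out=[]
    for i in range(n):
        q,e=ik(p,R,lo+(hi-lo)*rng.random(6))
        if e<.1 and not any(np.abs(q-o).max()<1 for o in out): out.append(q)
    return out
E
python3 - <<'E'
from nav import *
import nav
from ik import ikall
F=Ro.from_euler('x',180,degrees=True)
for off in (66,62,70):
  a_=np.radians(off)
  nav.RTP=Ro.from_matrix(np.array([[np.cos(a_),0,-np.sin(a_)],[0,-1,0],[-np.sin(a_),0,-np.cos(a_)]]))
  nav.OT=nav.RTP.apply([.056,0,-.13])+np.array([-.002,0,.003])
  for (ox,oz,l) in [(-.055,.11,-14),(0,.06,-14),(0,.016,-14),(0,.016,-7),(0,.016,6)]:
    p,R=pose(ox,0,oz,l)
    for nm,G in (('br1',Ro.identity()),('br0',F)):
      print(off,ox,oz,l,nm,[q.round(0).astype(int).tolist() for q in ikall(p,R*G,30)])
E
```

```text
66 -0.055 0.11 -14 br1 []
66 -0.055 0.11 -14 br0 []
66 0 0.06 -14 br1 []
66 0 0.06 -14 br0 []
66 0 0.016 -14 br1 []
66 0 0.016 -14 br0 []
66 0 0.016 -7 br1 []
66 0 0.016 -7 br0 []
66 0 0.016 6 br1 [[44, 7, -41, 22, -29, 36]]
66 0 0.016 6 br0 [[44, 7, -41, 22, -29, -144]]
62 -0.055 0.11 -14 br1 []
62 -0.055 0.11 -14 br0 []
62 0 0.06 -14 br1 []
62 0 0.06 -14 br0 []
62 0 0.016 -14 br1 []
62 0 0.016 -14 br0 []
62 0 0.016 -7 br1 []
62 0 0.016 -7 br0 []
62 0 0.016 6 br1 [[43, 5, -48, 35, -22, 24]]
62 0 0.016 6 br0 [[43, 5, -48, 35, -22, -156]]
70 -0.055 0.11 -14 br1 []
70 -0.055 0.11 -14 br0 []
70 0 0.06 -14 br1 []
70 0 0.06 -14 br0 []
70 0 0.016 -14 br1 []
70 0 0.016 -14 br0 []
70 0 0.016 -7 br1 []
70 0 0.016 -7 br0 []
70 0 0.016 6 br1 [[43, 9, -35, 14, -35, 44]]
70 0 0.016 6 br0 [[43, 9, -35, 14, -35, -136]]
```

```bash
cat > feas.py <<'E'
from nav import *
import nav
from ik import ikall,ik
def setoff(off,dx=-.002,dz=.003):
  a_=np.radians(off)
  nav.RTP=Ro.from_matrix(np.array([[np.cos(a_),0,-np.sin(a_)],[0,-1,0],[-np.sin(a_),0,-np.cos(a_)]]))
  nav.OT=nav.RTP.apply([.056,0,-.13])+np.array([dx,0,dz])
E
python3 - <<'E'
from feas import *
q0=np.array([44,7,-41,22,-29,36.])
for (ox,oz,l) in [(-.055,.11,-14),(-.03,.08,-14),(0,.06,-14),(0,.016,-14),(0,.016,-12),(0,.016,-7),(0,.016,0),(0,.016,6)]:
    out=[]
    for pit in (56,60,64,66,68,70,72,74,78,82,90):
        setoff(pit-l); p,R=pose(ox,0,oz,l); best=min(ik(p,R,q)[1] for q in (q0,[60,-10,-50,30,-40,10],[40,0,-40,10,-40,40])); out.append((pit,round(float(best),1)))
    print(ox,oz,l,out)
# other stand
for pit in (100,104,108,112):
    q,e=ik(np.array([.5445,-.2357,.18]),TR(1.1,pit)*Ro.from_euler('x',180,degrees=True),[-5,9,-9,0,-80,96]); print('stand',pit,q.round(0),round(float(e),1))
E
```

```text
-0.055 0.11 -14 [(56, 20.6), (60, 6.0), (64, 0.0), (66, 0.0), (68, 0.0), (70, 0.0), (72, 0.0), (74, 0.0), (78, 0.0), (82, 0.0), (90, 0.0)]
-0.03 0.08 -14 [(56, 27.3), (60, 12.3), (64, 0.0), (66, 0.0), (68, 0.0), (70, 0.0), (72, 0.0), (74, 0.0), (78, 0.0), (82, 0.0), (90, 0.0)]
0 0.06 -14 [(56, 28.7), (60, 13.6), (64, 0.0), (66, 0.0), (68, 0.0), (70, 0.0), (72, 0.0), (74, 0.0), (78, 0.0), (82, 0.0), (90, 0.0)]
0 0.016 -14 [(56, 44.9), (60, 29.5), (64, 14.0), (66, 6.2), (68, 0.0), (70, 0.0), (72, 0.0), (74, 0.0), (78, 0.0), (82, 0.0), (90, 0.0)]
0 0.016 -12 [(56, 42.9), (60, 27.6), (64, 12.1), (66, 4.3), (68, 0.0), (70, 0.0), (72, 0.0), (74, 0.0), (78, 0.0), (82, 0.0), (90, 0.0)]
0 0.016 -7 [(56, 38.2), (60, 23.1), (64, 7.6), (66, 0.0), (68, 0.0), (70, 0.0), (72, 0.0), (74, 0.0), (78, 0.0), (82, 0.0), (90, 0.0)]
0 0.016 0 [(56, 31.8), (60, 17.0), (64, 1.7), (66, 0.0), (68, 0.0), (70, 0.0), (72, 0.0), (74, 0.0), (78, 0.0), (82, 0.0), (90, 0.0)]
0 0.016 6 [(56, 25.9), (60, 11.9), (64, 0.0), (66, 0.0), (68, 0.0), (70, 0.0), (72, 0.0), (74, 0.0), (78, 0.0), (82, 0.0), (90, 0.0)]
stand 100 [ -4.  21.  -8.   1. -71.  95.] 0.0
stand 104 [ -4.  23.  -5.   1. -76.  94.] 0.0
stand 108 [ -4.  26.  -2.   1. -80.  94.] 0.0
stand 112 [ -3.  28.   0.   2. -84.  94.] 0.0
```

Run:
```python
from nav import *
F=Ro.from_euler('x',180,degrees=True)
p=np.array([.548,-.236,.275]);R=TR(1.2,85.8)*F; chk(p,R,5); plan(p,R,23)
```

```text
ik [ 41. -15. -49.  24. -36.  39.] 0.0
   ik [ 27. -10. -38.  10. -43.  62.] 0.0
   ik [ 14.  -4. -28.   2. -51.  79.] 0.0
   ik [  3.   3. -18.  -0. -59.  89.] 0.0
   ik [ -5.  10.  -9.  -0. -67.  96.] 0.0
t 15.6667 p [0.4684 0.1446 0.2582] tool axes [[0.53, 0.09, -0.843], [0.137, -0.99, -0.019], [-0.837, -0.106, -0.537]]
err mm [ -6.  387.6 -35.3] rot deg [  6.08 -28.22   3.16] minrows 19.460185480937923
{"dx":-0.01,"dy":0.84,"dz":-0.08,"wx":0.06,"wy":-0.27,"wz":0.03},
{"dx":-0.01,"dy":0.84,"dz":-0.08,"wx":0.06,"wy":-0.27,"wz":0.03},
{"dx":-0.01,"dy":0.84,"dz":-0.08,"wx":0.06,"wy":-0.27,"wz":0.03},
{"dx":-0.01,"dy":0.84,"dz":-0.09,"wx":0.06,"wy":-0.27,"wz":0.03},
{"dx":-0.01,"dy":0.84,"dz":-0.09,"wx":0.06,"wy":-0.27,"wz":0.03},
{"dx":-0.01,"dy":0.84,"dz":-0.09,"wx":0.06,"wy":-0.27,"wz":0.03},
{"dx":-0.01,"dy":0.84,"dz":-0.1,"wx":0.06,"wy":-0.27,"wz":0.03},
{"dx":-0.01,"dy":0.84,"dz":-0.1,"wx":0.06,"wy":-0.27,"wz":0.03},
{"dx":-0.01,"dy":0.84,"dz":-0.11,"wx":0.06,"wy":-0.27,"wz":0.03},
{"dx":-0.01,"dy":0.84,"dz":-0.11,"wx":0.06,"wy":-0.27,"wz":0.03},
{"dx":-0.01,"dy":0.84,"dz":-0.11,"wx":0.06,"wy":-0.27,"wz":0.03},
{"dx":-0.01,"dy":0.84,"dz":-0.12,"wx":0.06,"wy":-0.27,"wz":0.03},
{"dx":-0.01,"dy":0.84,"dz":-0.12,"wx":0.06,"wy":-0.27,"wz":0.03},
{"dx":-0.01,"dy":0.84,"dz":-0.12,"wx":0.06,"wy":-0.27,"wz":0.03},
{"dx":-0.02,"dy":0.84,"dz":-0.13,"wx":0.06,"wy":-0.27,"wz":0.03},
{"dx":-0.02,"dy":0.84,"dz":-0.13,"wx":0.06,"wy":-0.27,"wz":0.03},
{"dx":-0.02,"dy":0.84,"dz":-0.13,"wx":0.06,"wy":-0.27,"wz":0.03},
{"dx":-0.02,"dy":0.83,"dz":-0.14,"wx":0.06,"wy":-0.27,"wz":0.03},
{"dx":-0.02,"dy":0.83,"dz":-0.14,"wx":0.06,"wy":-0.27,"wz":0.03},
{"dx":-0.02,"dy":0.83,"dz":-0.14,"wx":0.06,"wy":-0.27,"wz":0.03},
{"dx":-0.02,"dy":0.83,"dz":-0.15,"wx":0.06,"wy":-0.27,"wz":0.03},
{"dx":-0.02,"dy":0.83,"dz":-0.15,"wx":0.06,"wy":-0.27,"wz":0.03},
{"dx":-0.02,"dy":0.83,"dz":-0.15,"wx":0.06,"wy":-0.27,"wz":0.03},
```

>>> arm_command:
  plan:
    - {"dx": -0.01, "dy": 0.5, "dz": -0.05, "wx": 0.06, "wy": -0.2, "wz": 0.03}
    - {"dx": -0.01, "dy": 0.9, "dz": -0.08, "wx": 0.06, "wy": -0.29, "wz": 0.03}
    - {"dx": -0.01, "dy": 0.9, "dz": -0.08, "wx": 0.06, "wy": -0.29, "wz": 0.03}
    - {"dx": -0.01, "dy": 0.9, "dz": -0.09, "wx": 0.06, "wy": -0.29, "wz": 0.03}
    - {"dx": -0.01, "dy": 0.9, "dz": -0.09, "wx": 0.06, "wy": -0.29, "wz": 0.03}
    - {"dx": -0.01, "dy": 0.9, "dz": -0.09, "wx": 0.06, "wy": -0.29, "wz": 0.03}
    - {"dx": -0.01, "dy": 0.9, "dz": -0.1, "wx": 0.06, "wy": -0.29, "wz": 0.03}
    - {"dx": -0.01, "dy": 0.9, "dz": -0.1, "wx": 0.06, "wy": -0.29, "wz": 0.03}
    - {"dx": -0.01, "dy": 0.9, "dz": -0.11, "wx": 0.06, "wy": -0.29, "wz": 0.03}
    - {"dx": -0.01, "dy": 0.9, "dz": -0.11, "wx": 0.06, "wy": -0.29, "wz": 0.03}
    - {"dx": -0.01, "dy": 0.9, "dz": -0.11, "wx": 0.06, "wy": -0.29, "wz": 0.03}
    - {"dx": -0.01, "dy": 0.9, "dz": -0.12, "wx": 0.06, "wy": -0.29, "wz": 0.03}
    - {"dx": -0.01, "dy": 0.9, "dz": -0.12, "wx": 0.06, "wy": -0.29, "wz": 0.03}
    - {"dx": -0.01, "dy": 0.9, "dz": -0.12, "wx": 0.06, "wy": -0.29, "wz": 0.03}
  force: 55

```text
time_s: 16.83
tcp_pos: [0.5058, -0.113, 0.2538]
eef_rot: [-174.2, 77.7, 9.1]
contact_force: [-0.9, 0.6, -2.5]
gripper_width: 0.0117
```

Run:
```python
from nav import *
F=Ro.from_euler('x',180,degrees=True)
p=np.array([.552,-.236,.265]);R=TR(1.2,85.8)*F; where(); plan(p,R,10)
```

```text
panel in press mm [ -98.5 -289.8  116.6] lean 11.8 yaw-PY -4.47 roll 1.24 F [-0.9  0.6 -2.5] M [-0.29  1.02  0.03] t 16.83 w 0.0117
t 16.8333 p [ 0.5058 -0.113   0.2538] tool axes [[0.211, 0.034, -0.977], [0.059, -0.998, -0.022], [-0.976, -0.053, -0.212]]
err mm [ -5.3 125.3 -40.9] rot deg [ 1.98 -8.04  1.55] minrows 6.5948344060514525
{"dx":-0.03,"dy":0.63,"dz":-0.2,"wx":0.04,"wy":-0.18,"wz":0.03},
{"dx":-0.03,"dy":0.63,"dz":-0.21,"wx":0.04,"wy":-0.18,"wz":0.03},
{"dx":-0.03,"dy":0.63,"dz":-0.21,"wx":0.04,"wy":-0.18,"wz":0.03},
{"dx":-0.03,"dy":0.62,"dz":-0.21,"wx":0.04,"wy":-0.18,"wz":0.03},
{"dx":-0.03,"dy":0.62,"dz":-0.21,"wx":0.04,"wy":-0.18,"wz":0.03},
{"dx":-0.03,"dy":0.62,"dz":-0.21,"wx":0.04,"wy":-0.18,"wz":0.03},
{"dx":-0.03,"dy":0.62,"dz":-0.22,"wx":0.04,"wy":-0.18,"wz":0.03},
{"dx":-0.04,"dy":0.62,"dz":-0.22,"wx":0.04,"wy":-0.18,"wz":0.03},
{"dx":-0.04,"dy":0.62,"dz":-0.22,"wx":0.04,"wy":-0.18,"wz":0.03},
{"dx":-0.04,"dy":0.62,"dz":-0.22,"wx":0.04,"wy":-0.18,"wz":0.03},
```

>>> arm_command:
  plan:
    - {"dx": -0.03, "dy": 0.8, "dz": -0.1, "wx": 0.05, "wy": -0.22, "wz": 0.04}
    - {"dx": -0.03, "dy": 0.8, "dz": -0.15, "wx": 0.05, "wy": -0.22, "wz": 0.04}
    - {"dx": -0.03, "dy": 0.8, "dz": -0.2, "wx": 0.05, "wy": -0.22, "wz": 0.04}
    - {"dx": -0.03, "dy": 0.8, "dz": -0.25, "wx": 0.05, "wy": -0.22, "wz": 0.04}
    - {"dx": -0.03, "dy": 0.8, "dz": -0.3, "wx": 0.05, "wy": -0.22, "wz": 0.04}
    - {"dx": -0.04, "dy": 0.8, "dz": -0.35, "wx": 0.05, "wy": -0.22, "wz": 0.04}
    - {"dx": -0.04, "dy": 0.7, "dz": -0.4, "wx": 0.05, "wy": -0.22, "wz": 0.03}
    - {"dx": -0.04, "dy": 0.4, "dz": -0.3, "wx": 0.05, "wy": -0.2, "wz": 0.03}
    - {"dx": 0, "dy": 0, "dz": 0, "wx": 0, "wy": 0, "wz": 0}

```text
time_s: 17.58
tcp_pos: [0.5457, -0.2421, 0.2536]
eef_rot: [-167.0, 86.9, 13.7]
contact_force: [0.5, 0.0, -2.6]
gripper_width: 0.0116
```

Run:
```python
from nav import *
F=Ro.from_euler('x',180,degrees=True)
p=np.array([.5603,-.236,.227]);R=TR(1.2,85.8)*F; where(); plan(p,R,5)
```

```text
panel in press mm [ -98.8 -422.8  114.2] lean 20.91 yaw-PY -7.21 roll 0.71 F [ 0.5  0.  -2.6] M [-0.24  0.09 -0.04] t 17.58 w 0.0116
t 17.5833 p [ 0.5457 -0.2421  0.2536] tool axes [[0.053, 0.013, -0.998], [0.011, -1.0, -0.012], [-0.999, -0.011, -0.053]]
err mm [ 27.4  -5.6 -13.2] rot deg [-0.6   1.14  0.67] minrows 1.547718248883614
{"dx":0.27,"dy":-0.06,"dz":-0.13,"wx":-0.03,"wy":0.05,"wz":0.03},
{"dx":0.27,"dy":-0.06,"dz":-0.13,"wx":-0.03,"wy":0.05,"wz":0.03},
{"dx":0.28,"dy":-0.06,"dz":-0.13,"wx":-0.03,"wy":0.05,"wz":0.03},
{"dx":0.28,"dy":-0.06,"dz":-0.13,"wx":-0.03,"wy":0.05,"wz":0.03},
{"dx":0.28,"dy":-0.06,"dz":-0.13,"wx":-0.03,"wy":0.05,"wz":0.03},
```

>>> arm_command:
  plan:
    - {"dx": 0.27, "dy": -0.06, "dz": -0.13, "wx": -0.03, "wy": 0.05, "wz": 0.03}
    - {"dx": 0.27, "dy": -0.06, "dz": -0.13, "wx": -0.03, "wy": 0.05, "wz": 0.03}
    - {"dx": 0.27, "dy": -0.06, "dz": -0.13, "wx": -0.03, "wy": 0.05, "wz": 0.03}
    - {"dx": 0.27, "dy": -0.06, "dz": -0.13, "wx": -0.03, "wy": 0.05, "wz": 0.03}
    - {"dx": 0.2, "dy": -0.03, "dz": -0.1, "wx": -0.03, "wy": 0.05, "wz": 0.03}
    - {"dx": 0, "dy": 0, "dz": 0, "wx": 0, "wy": 0, "wz": 0}

```text
time_s: 18.08
tcp_pos: [0.5577, -0.2347, 0.223]
eef_rot: [-178.2, 85.8, 3.1]
contact_force: [-0.6, -0.8, -2.8]
gripper_width: 0.0115
```

Run:
```python
from nav import *
F=Ro.from_euler('x',180,degrees=True)
p=np.array([.5450,-.2362,.186]);R=TR(1.2,85.8)*F; where(); plan(p,R,5); save('wrist','wrist9')
```

```text
panel in press mm [ -83.5 -418.8   83.6] lean 19.9 yaw-PY -6.58 roll 0.13 F [-0.6 -0.8 -2.8] M [-0.11  0.5   0.  ] t 18.08 w 0.0115
t 18.0833 p [ 0.5577 -0.2347  0.223 ] tool axes [[0.072, 0.004, -0.997], [0.022, -1.0, -0.002], [-0.997, -0.022, -0.073]]
err mm [36.   1.3 15.4] rot deg [0.06 0.04 0.14] minrows 1.9573444620318035
{"dx":0.36,"dy":0.01,"dz":0.15,"wx":0,"wy":0,"wz":0.01},
{"dx":0.36,"dy":0.01,"dz":0.15,"wx":0,"wy":0,"wz":0.01},
{"dx":0.36,"dy":0.01,"dz":0.15,"wx":0,"wy":0,"wz":0.01},
{"dx":0.36,"dy":0.01,"dz":0.15,"wx":0,"wy":0,"wz":0.01},
{"dx":0.36,"dy":0.01,"dz":0.15,"wx":0,"wy":0,"wz":0.01},
```

View pics/wrist9.png

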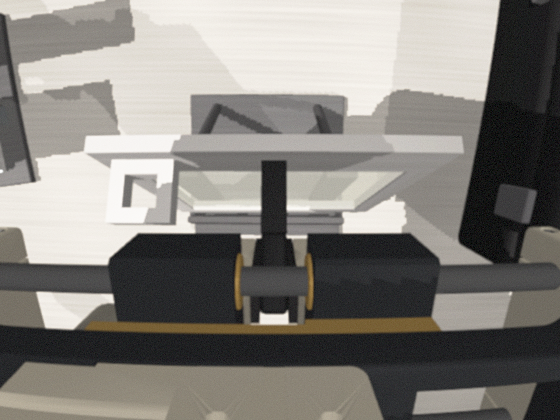

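>>> arm_command:
  plan:
    - {"dx": 0.36, "dy": 0.02, "dz": 0.15, "wx": 0, "wy": 0, "wz": 0.01}
    - {"dx": 0.36, "dy": 0.01, "dz": 0.15, "wx": 0, "wy": 0, "wz": 0.01}
    - {"dx": 0.36, "dy": 0.01, "dz": 0.15, "wx": 0, "wy": 0, "wz": 0}
    - {"dx": 0.36, "dy": 0, "dz": 0.15, "wx": 0, "wy": 0, "wz": 0}
    - {"dx": 0.2, "dy": 0, "dz": 0.08, "wx": 0, "wy": 0, "wz": 0}
    - {"dx": 0, "dy": 0, "dz": 0, "wx": 0, "wy": 0, "wz": 0}

```text
time_s: 18.63
tcp_pos: [0.545, -0.2352, 0.1871]
eef_rot: [-179.6, 85.8, 1.7]
contact_force: [0.6, -0.4, -3.9]
gripper_width: 0.0119
```

Run:
```python
from nav import *
F=Ro.from_euler('x',180,degrees=True)
p=np.array([.5450,-.2362,.186]);R=TR(1.2,85.8)*F; where(); plan(p,R,1); save('side','side9')
im=cv2.imread('pics/side9.png');cv2.imwrite('pics/c.png',cv2.resize(im[40:200,180:330],None,fx=3.7,fy=3.7,interpolation=cv2.INTER_CUBIC))
```

```text
panel in press mm [ -96.  -417.8   47.7] lean 19.84 yaw-PY -6.53 roll 0.03 F [ 0.6 -0.4 -3.9] M [-0.12  0.51  0.03] t 18.63 w 0.0119
t 18.6333 p [ 0.545  -0.2352  0.1871] tool axes [[0.074, 0.002, -0.997], [0.023, -1.0, -0.001], [-0.997, -0.023, -0.074]]
err mm [1.1 1.  0.1] rot deg [ 0.12 -0.04  0.04] minrows 0.07239269568486427
{"dx":0.05,"dy":0.05,"dz":0,"wx":0.03,"wy":-0.01,"wz":0.01},
```

View pics/c.png

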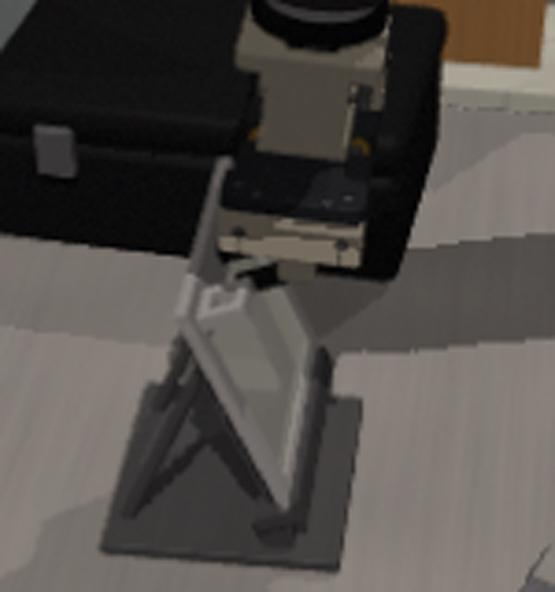

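>>> arm_command:
  plan:
    - {"dx": 0.12, "dy": 0.04, "dz": 0.05, "wx": 0, "wy": 0, "wz": 0}
    - {"dx": 0, "dy": 0, "dz": 0, "wx": 0, "wy": 0, "wz": 0}
    - {"dx": 0, "dy": 0, "dz": 0, "wx": 0, "wy": 0, "wz": 0}

```text
time_s: 18.93
tcp_pos: [0.546, -0.2369, 0.1867]
eef_rot: [179.1, 85.5, 0.4]
contact_force: [-0.0, 1.1, -3.2]
gripper_width: 0.0116
```

>>> arm_command:
  plan:
    - {"dx": 0, "dy": 0, "dz": 0, "wx": 0, "wy": 0, "wz": 0}
    - {"dx": 0, "dy": 0, "dz": 0, "wx": 0, "wy": 0, "wz": 0}
    - {"dx": 0, "dy": 0, "dz": 0, "wx": 0, "wy": 0, "wz": 0}
    - {"dx": 0, "dy": 0, "dz": 0, "wx": 0, "wy": 0, "wz": 0}
  fingers: 0

```text
time_s: 19.27
tcp_pos: [0.5477, -0.2375, 0.1887]
eef_rot: [178.1, 85.3, -0.5]
contact_force: [0.5, 0.4, -0.6]
gripper_width: 0.0331
```

Run:
```python
from nav import *
from pnp import *
from ik import ik
F=Ro.from_euler('x',180,degrees=True)
s,c,im,d=look('wrist','wrist10'); print(s['contact_force'],s['gripper_width'])
R=TR(1.2,104)*F; x=R.as_matrix()[:,0]; z=R.as_matrix()[:,2]
g=np.array([.5425,-.2355,.186]); p=g+.004*x; print(ik(p,R,s['joints'])); plan(p,R,6)
im=cv2.imread('pics/wrist10.png')
cv2.imwrite('pics/c.png',cv2.resize(im[120:240,70:480],None,fx=1.9,fy=1.9,interpolation=cv2.INTER_CUBIC))
```

```text
[ 0.45259907  0.38041807 -0.56883746] 0.03311386258057536
(array([ -3.76597618,  22.84240875,  -5.33104414,   1.23790192,
       -75.77923586,  94.5150249 ]), np.float64(1.021405182655144e-11))
t 19.3167 p [ 0.5477 -0.2376  0.1888] tool axes [[0.082, -0.001, -0.997], [0.024, -1.0, 0.003], [-0.996, -0.024, -0.082]]
err mm [ 6.1 -2.2  6.7] rot deg [  0.15 -18.7   -0.17] minrows 4.078817321021152
{"dx":0.05,"dy":-0.02,"dz":0.06,"wx":0.01,"wy":-0.68,"wz":-0.01},
{"dx":0.05,"dy":-0.02,"dz":0.05,"wx":0.01,"wy":-0.68,"wz":-0.01},
{"dx":0.06,"dy":-0.02,"dz":0.05,"wx":0.01,"wy":-0.68,"wz":-0.01},
{"dx":0.06,"dy":-0.02,"dz":0.05,"wx":0.01,"wy":-0.68,"wz":-0.01},
{"dx":0.06,"dy":-0.02,"dz":0.04,"wx":0.01,"wy":-0.68,"wz":-0.01},
{"dx":0.06,"dy":-0.02,"dz":0.04,"wx":0.01,"wy":-0.68,"wz":-0.01},
```

View pics/c.png

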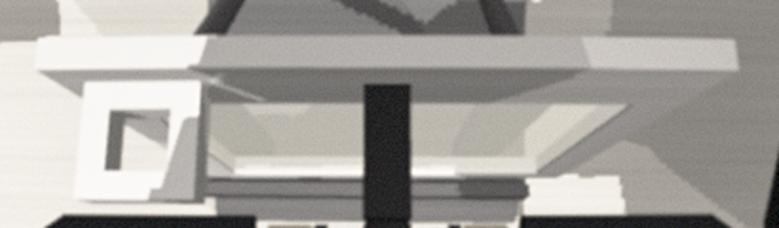

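Run:
```python
from nav import *
from pnp import *
np.set_printoptions(precision=4,suppress=True)
c=cm('wrist'); s=r.get_state()
px=np.array([(90,141),(90,155.3),(456.8,141),(458.4,156.8),(114.7,163.2),(110.5,225.3),(127.9,177.9),(125.5,209)])-.25
o,R,e=solve(px,c,idx=[0,1,2,3,4,6,7,9]); print('origin',o,'lean/yaw',np.degrees(np.arctan2(R[0,2],R[2,2])),np.degrees(np.arctan2(R[1,0],R[0,0])));print(e.round(1).tolist())
print('grip',o+R@[-.056,0,.13])
```

```text
origin [ 0.5482 -0.2368  0.0456] lean/yaw 20.939024478484004 1.4266765977418312
[[0.7, -0.8], [-1.3, 1.4], [-0.3, -0.3], [0.2, 0.2], [0.8, -0.1], [-0.5, -0.6], [0.4, -0.9], [0.1, 1.0]]
grip [ 0.5424 -0.2378  0.1871]
```

>>> arm_command:
  plan:
    - {"dx": 0.05, "dy": -0.01, "dz": 0.06, "wx": 0.01, "wy": -0.68, "wz": 0}
    - {"dx": 0.05, "dy": -0.01, "dz": 0.05, "wx": 0.01, "wy": -0.68, "wz": 0}
    - {"dx": 0.06, "dy": -0.01, "dz": 0.05, "wx": 0.01, "wy": -0.68, "wz": 0}
    - {"dx": 0.06, "dy": -0.01, "dz": 0.05, "wx": 0.01, "wy": -0.68, "wz": 0}
    - {"dx": 0.06, "dy": 0, "dz": 0.04, "wx": 0.01, "wy": -0.68, "wz": 0}
    - {"dx": 0.06, "dy": 0, "dz": 0.04, "wx": 0.01, "wy": -0.6, "wz": 0}

```text
time_s: 19.82
tcp_pos: [0.5408, -0.2374, 0.1862]
eef_rot: [1.0, 76.0, -177.9]
contact_force: [0.1, -1.3, 0.4]
gripper_width: 0.0437
```

Run:
```python
from nav import *
F=Ro.from_euler('x',180,degrees=True)
s=r.get_state(); print(s['contact_force'],s['gripper_width'])
R=TR(1.3,104)*F; x=R.as_matrix()[:,0]
g=np.array([.5424,-.2368,.1865]); p=g+.004*x; plan(p,R,1)
```

```text
[ 0.08270223 -1.30662822  0.42721763] 0.04372314486693907
t 19.8167 p [ 0.5408 -0.2374  0.1862] tool axes [[-0.241, -0.009, -0.971], [0.018, -1.0, 0.004], [-0.97, -0.017, 0.241]]
err mm [ 3.3 -0.6 -1.4] rot deg [-0.32 -0.05 -0.18] minrows 0.18319313122307423
{"dx":0.17,"dy":-0.03,"dz":-0.07,"wx":-0.07,"wy":-0.01,"wz":-0.04},
```

Good: pitch 104. Small correction and close.

>>> arm_command:
  plan:
    - {"dx": 0.15, "dy": -0.03, "dz": -0.07, "wx": -0.07, "wy": 0, "wz": -0.04}
    - {"dx": 0, "dy": 0, "dz": 0, "wx": 0, "wy": 0, "wz": 0}

```text
time_s: 19.98
tcp_pos: [0.5427, -0.2365, 0.1809]
eef_rot: [-0.1, 75.8, -178.7]
contact_force: [-0.5, -0.0, -0.0]
gripper_width: 0.044
```

>>> arm_command:
  plan:
    - {"dx": 0, "dy": 0, "dz": 0, "wx": 0, "wy": 0, "wz": 0}
    - {"dx": 0, "dy": 0, "dz": 0, "wx": 0, "wy": 0, "wz": 0}
    - {"dx": 0, "dy": 0, "dz": 0, "wx": 0, "wy": 0, "wz": 0}
    - {"dx": 0, "dy": 0, "dz": 0, "wx": 0, "wy": 0, "wz": 0}
    - {"dx": 0, "dy": 0, "dz": 0, "wx": 0, "wy": 0, "wz": 0}
    - {"dx": 0, "dy": 0, "dz": 0, "wx": 0, "wy": 0, "wz": 0}
  fingers: 1
  force: 55

```text
time_s: 20.48
tcp_pos: [0.5418, -0.2368, 0.1822]
eef_rot: [-0.1, 76.2, -178.8]
contact_force: [0.9, -0.6, -3.9]
gripper_width: 0.012
```

Run:
```python
from nav import *
F=Ro.from_euler('x',180,degrees=True)
s=r.get_state(); print(s['contact_force'],s['gripper_width'])
T=rot(s); zp=Ro.from_euler('ZY',[1.2,20.2],degrees=True).apply([0,0,1]); print('panel z in tool',T.inv().apply(zp))
g=np.array([.5424,-.2368,.1865]); print('grip in tool',T.inv().apply(g-s['tcp_pos']),s['tcp_pos'],s['eef_rot'])
```

```text
[ 0.87308135 -0.61694473 -3.92808981] 0.012020342183885618
panel z in tool [-9.93756809e-01  4.54797463e-04 -1.11567009e-01]
grip in tool [-4.27536297e-03  1.37130781e-05  4.80745731e-04] [ 0.54184727 -0.23679743  0.18223333] [-1.01094625e-01  7.62056963e+01 -1.78757199e+02]
```

>>> arm_command:
  plan:
    - {"dx": -0.25, "dy": 0, "dz": -0.03, "wx": 0, "wy": 0, "wz": 0}
    - {"dx": -0.5, "dy": 0, "dz": -0.06, "wx": 0, "wy": 0, "wz": 0}
    - {"dx": -0.6, "dy": 0, "dz": -0.07, "wx": 0, "wy": 0, "wz": 0}
    - {"dx": -0.8, "dy": 0, "dz": 0, "wx": 0, "wy": 0, "wz": 0}
    - {"dx": -0.8, "dy": 0, "dz": 0.1, "wx": 0, "wy": 0, "wz": 0}
    - {"dx": -0.8, "dy": 0, "dz": 0.3, "wx": 0, "wy": 0, "wz": 0}
    - {"dx": -0.5, "dy": 0, "dz": 0.4, "wx": 0, "wy": 0, "wz": 0}

```text
time_s: 21.07
tcp_pos: [0.5494, -0.2355, 0.27]
eef_rot: [-0.9, 75.8, -179.6]
contact_force: [-0.2, 0.4, -2.7]
gripper_width: 0.0117
```

```bash
sed -i "s/^OT=.*/a_=np.radians(83.6); OT=None/" nav.py; sed -i "s/^RTP=\(.*\)$/RTP=\1\nOT=np.array([-.0043,0,.0005])+RTP.apply([.056,0,-.13])/" nav.py; sed -n 1,10p nav.py
python3 - <<'E'
from nav import *
s=where(); save('wrist','wrist11')
p,R=pose(-.06,0,.11,-14); print(p); chk(p,R,5); plan(p,R,25)
im=cv2.imread('pics/wrist11.png')
cv2.imwrite('pics/c.png',cv2.resize(im[100:240,70:480],None,fx=1.9,fy=1.9,interpolation=cv2.INTER_CUBIC))
E
```

```text
from h import *
from ik import ik,lo,hi
PO=np.array([.5882,.1922,0.]); PY=7.85
a_=np.radians(83.6); OT=None
RTP=Ro.from_matrix(np.array([[np.cos(a_),0,-np.sin(a_)],[0,-1,0],[-np.sin(a_),0,-np.cos(a_)]]))
OT=np.array([-.0043,0,.0005])+RTP.apply([.056,0,-.13])
def pose(ox,oy,oz,lean,yaw=0):
    Rp=Ro.from_euler('ZY',[PY+yaw,lean],degrees=True); o=PO+Ro.from_euler('z',PY,degrees=True).apply([ox,oy,oz])
    Rt=Rp*RTP.inv(); return o-Rt.apply(OT),Rt
def where():
panel in press mm [ -89.5 -418.8  132.9] lean 20.45 yaw-PY -6.57 roll 0.21 F [-0.2  0.4 -2.7] M [-0.15 -1.08  0.  ] t 21.07 w 0.0117
[0.44572882 0.1725572  0.21873479]
   ik [  4.  12.  -8.  -1. -77.  89.] 0.0
   ik [ 13.   5. -18.  -1. -68.  81.] 0.0
   ik [ 26.  -2. -28.   2. -58.  68.] 0.0
   ik [ 41.  -7. -38.  10. -48.  50.] 0.0
   ik [ 56. -10. -48.  24. -40.  25.] 0.0
t 21.1167 p [ 0.549  -0.2359  0.2724] tool axes [[-0.243, -0.003, -0.97], [0.022, -1.0, -0.003], [-0.97, -0.022, 0.243]]
err mm [  76.  -410.5   78. ] rot deg [-6.67 34.39 -0.21] minrows 21.236897027659715
{"dx":0.15,"dy":-0.82,"dz":0.16,"wx":-0.06,"wy":0.3,"w
[... 792 characters left out ...]
06,"wy":0.3,"wz":-0},
{"dx":0.1,"dy":-0.83,"dz":0.14,"wx":-0.06,"wy":0.3,"wz":-0},
{"dx":0.1,"dy":-0.83,"dz":0.14,"wx":-0.06,"wy":0.3,"wz":-0},
{"dx":0.1,"dy":-0.83,"dz":0.14,"wx":-0.06,"wy":0.3,"wz":-0},
{"dx":0.09,"dy":-0.83,"dz":0.14,"wx":-0.06,"wy":0.3,"wz":-0},
{"dx":0.09,"dy":-0.83,"dz":0.14,"wx":-0.06,"wy":0.3,"wz":-0},
{"dx":0.09,"dy":-0.83,"dz":0.14,"wx":-0.06,"wy":0.3,"wz":-0},
{"dx":0.08,"dy":-0.83,"dz":0.13,"wx":-0.06,"wy":0.3,"wz":-0},
{"dx":0.08,"dy":-0.84,"dz":0.13,"wx":-0.06,"wy":0.3,"wz":-0},
{"dx":0.08,"dy":-0.84,"dz":0.13,"wx":-0.06,"wy":0.3,"wz":-0},
{"dx":0.07,"dy":-0.84,"dz":0.13,"wx":-0.06,"wy":0.3,"wz":-0},
{"dx":0.07,"dy":-0.84,"dz":0.13,"wx":-0.06,"wy":0.3,"wz":-0},
```

View pics/c.png

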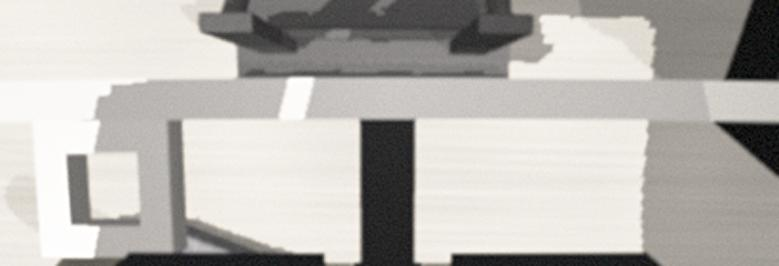

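>>> arm_command:
  plan:
    - {"dx": 0.1, "dy": -0.5, "dz": 0.15, "wx": -0.05, "wy": 0.2, "wz": 0}
    - {"dx": 0.15, "dy": -0.9, "dz": 0.17, "wx": -0.06, "wy": 0.33, "wz": 0}
    - {"dx": 0.15, "dy": -0.9, "dz": 0.17, "wx": -0.06, "wy": 0.33, "wz": 0}
    - {"dx": 0.15, "dy": -0.9, "dz": 0.17, "wx": -0.06, "wy": 0.33, "wz": 0}
    - {"dx": 0.15, "dy": -0.9, "dz": 0.17, "wx": -0.06, "wy": 0.33, "wz": 0}
    - {"dx": 0.15, "dy": -0.9, "dz": 0.17, "wx": -0.06, "wy": 0.33, "wz": 0}
    - {"dx": 0.15, "dy": -0.9, "dz": 0.17, "wx": -0.06, "wy": 0.33, "wz": 0}
    - {"dx": 0.14, "dy": -0.9, "dz": 0.17, "wx": -0.06, "wy": 0.33, "wz": 0}
    - {"dx": 0.14, "dy": -0.9, "dz": 0.17, "wx": -0.06, "wy": 0.33, "wz": 0}
    - {"dx": 0.13, "dy": -0.9, "dz": 0.17, "wx": -0.06, "wy": 0.33, "wz": 0}
    - {"dx": 0.13, "dy": -0.9, "dz": 0.17, "wx": -0.06, "wy": 0.33, "wz": 0}
    - {"dx": 0.12, "dy": -0.9, "dz": 0.17, "wx": -0.06, "wy": 0.33, "wz": 0}

```text
time_s: 22.12
tcp_pos: [0.4848, -0.0204, 0.2375]
eef_rot: [-168.0, 85.8, 16.3]
contact_force: [0.8, 0.1, -2.4]
gripper_width: 0.0117
```

Run:
```python
from nav import *
s=where(); print(s['joints'].round(0))
p,R=pose(-.06,0,.11,-14); chk(p,R,3); plan(p,R,12)
```

```text
panel in press mm [ -81.4 -197.6  109.7] lean 2.22 yaw-PY -3.55 roll 0.88 F [ 0.8  0.1 -2.4] M [-0.19  0.52 -0.04] t 22.12 w 0.0117
[ 21.  -0. -25.   0. -61.  73.]
   ik [ 32.  -5. -33.   5. -53.  61.] 0.0
   ik [ 44.  -8. -41.  12. -46.  45.] 0.0
   ik [ 56. -10. -48.  24. -40.  25.] 0.0
t 22.1167 p [ 0.4848 -0.0204  0.2375] tool axes [[0.071, 0.021, -0.997], [0.075, -0.997, -0.015], [-0.995, -0.074, -0.072]]
err mm [  20.  -195.    26.1] rot deg [-3.67 16.24  0.1 ] minrows 9.888686063374172
{"dx":0.08,"dy":-0.81,"dz":0.11,"wx":-0.07,"wy":0.3,"wz":0},
{"dx":0.08,"dy":-0.81,"dz":0.11,"wx":-0.07,"wy":0.3,"wz":0},
{"dx":0.08,"dy":-0.81,"dz":0.1,"wx":-0.07,"wy":0.3,"wz":0},
{"dx":0.08,"dy":-0.81,"dz":0.1,"wx":-0.07,"wy":0.3,"wz":0},
{"dx":0.07,"dy":-0.81,"dz":0.1,"wx":-0.07,"wy":0.3,"wz":0},
{"dx":0.07,"dy":-0.82,"dz":0.1,"wx":-0.07,"wy":0.3,"wz":0},
{"dx":0.07,"dy":-0.82,"dz":0.09,"wx":-0.07,"wy":0.3,"wz":0},
{"dx":0.07,"dy":-0.82,"dz":0.09,"wx":-0.07,"wy":0.3,"wz":0},
{"dx":0.06,"dy":-0.82,"dz":0.09,"wx":-0.07,"wy":0.3,"wz":0},
{"dx":0.06,"dy":-0.82,"dz":0.08,"wx":-0.07,"wy":0.3,"wz":0},
{"dx":0.06,"dy":-0.82,"dz":0.08,"wx":-0.07,"wy":0.3,"wz":0},
{"dx":0.06,"dy":-0.82,"dz":0.08,"wx":-0.07,"wy":0.3,"wz":0},
```

>>> arm_command:
  plan:
    - {"dx": 0.08, "dy": -0.81, "dz": 0.12, "wx": -0.07, "wy": 0.35, "wz": 0}
    - {"dx": 0.08, "dy": -0.81, "dz": 0.12, "wx": -0.07, "wy": 0.35, "wz": 0}
    - {"dx": 0.08, "dy": -0.81, "dz": 0.11, "wx": -0.07, "wy": 0.35, "wz": 0}
    - {"dx": 0.08, "dy": -0.81, "dz": 0.1, "wx": -0.07, "wy": 0.35, "wz": 0}
    - {"dx": 0.08, "dy": -0.81, "dz": 0.1, "wx": -0.07, "wy": 0.35, "wz": 0}
    - {"dx": 0.08, "dy": -0.81, "dz": 0.1, "wx": -0.07, "wy": 0.35, "wz": 0}
    - {"dx": 0.07, "dy": -0.81, "dz": 0.09, "wx": -0.07, "wy": 0.35, "wz": 0}
    - {"dx": 0.07, "dy": -0.8, "dz": 0.09, "wx": -0.07, "wy": 0.35, "wz": 0}
    - {"dx": 0.06, "dy": -0.8, "dz": 0.09, "wx": -0.07, "wy": 0.3, "wz": 0}
    - {"dx": 0.06, "dy": -0.6, "dz": 0.08, "wx": -0.07, "wy": 0.2, "wz": 0}
    - {"dx": 0, "dy": -0.3, "dz": 0, "wx": 0, "wy": 0, "wz": 0}
    - {"dx": 0, "dy": 0, "dz": 0, "wx": 0, "wy": 0, "wz": 0}

```text
time_s: 23.12
tcp_pos: [0.4332, 0.1461, 0.2122]
eef_rot: [-177.8, 70.4, 9.9]
contact_force: [-0.3, -0.7, -3.1]
gripper_width: 0.0116
```

Run:
```python
from nav import *
s=where(); print(s['joints'].round(0))
p,R=pose(-.04,0,.09,-14); chk(p,R,3); plan(p,R,5)
s,c,im,d=look('wrist','wrist12'); 
K,D,Rc,t=c; np.savez('pics/c12.npz',K=K,D=D,R=Rc,t=t)
save('side','side12')
im=cv2.imread('pics/side12.png');cv2.imwrite('pics/c.png',cv2.resize(im[130:390,90:340],None,fx=2.3,fy=2.3,interpolation=cv2.INTER_CUBIC))
```

```text
panel in press mm [-77.5 -23.1 102.4] lean -13.23 yaw-PY 0.03 roll 0.74 F [-0.3 -0.7 -3.1] M [-0.51  1.7   0.02] t 23.12 w 0.0116
[ 54. -12. -50.  21. -40.  29.]
   ik [ 54. -10. -50.  23. -38.  28.] 0.0
   ik [ 53.  -8. -49.  24. -37.  27.] 0.0
   ik [ 53.  -6. -49.  25. -35.  26.] 0.0
t 23.1167 p [0.4332 0.1461 0.2122] tool axes [[0.331, 0.058, -0.942], [0.137, -0.99, -0.013], [-0.934, -0.125, -0.336]]
err mm [ 25.1 -24.3 -29.3] rot deg [-0.23  0.77  0.7 ] minrows 2.281905078466174
{"dx":0.25,"dy":-0.24,"dz":-0.29,"wx":-0.01,"wy":0.03,"wz":0.03},
{"dx":0.25,"dy":-0.24,"dz":-0.29,"wx":-0.01,"wy":0.03,"wz":0.03},
{"dx":0.25,"dy":-0.24,"dz":-0.29,"wx":-0.01,"wy":0.03,"wz":0.03},
{"dx":0.25,"dy":-0.24,"dz":-0.29,"wx":-0.01,"wy":0.03,"wz":0.03},
{"dx":0.25,"dy":-0.25,"dz":-0.29,"wx":-0.01,"wy":0.03,"wz":0.03},
```

View pics/wrist12.png

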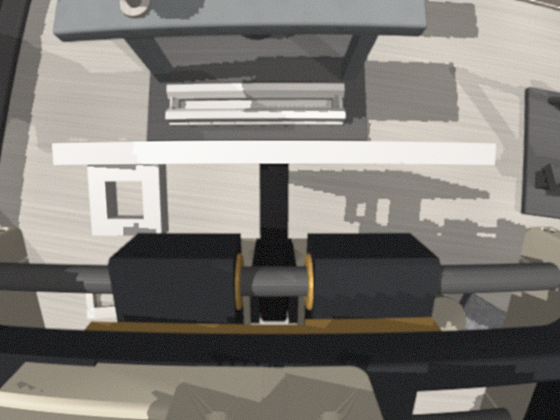

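View pics/c.png

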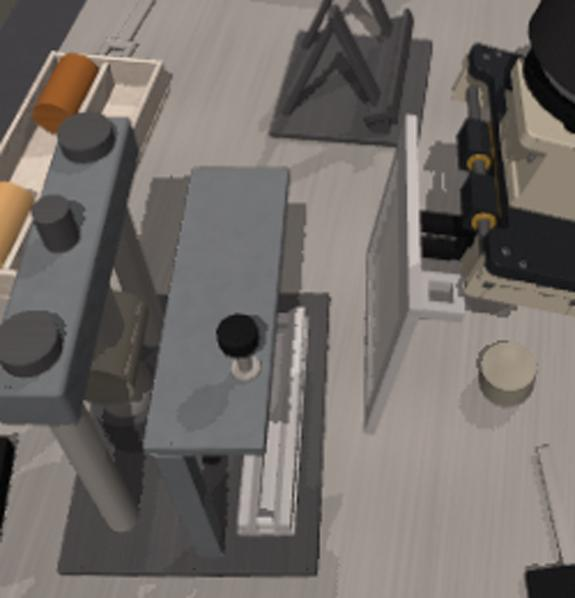

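Run:
```python
from nav import *
im=cv2.imread('pics/wrist12.png')
cv2.imwrite('pics/c.png',cv2.resize(im[70:135,150:360],None,fx=3.8,fy=3.8,interpolation=cv2.INTER_CUBIC))
cv2.imwrite('pics/e.png',cv2.resize(im[130:245,40:500],None,fx=1.7,fy=1.7,interpolation=cv2.INTER_CUBIC))
z=np.load('pics/c12.npz'); c=(z['K'],z['D'],z['R'],z['t'])
Rz=Ro.from_euler('z',PY,degrees=True)
for p in [(-.012,.0935,.03),(-.012,-.0935,.03),(.012,.0935,.03),(.012,-.0935,.03),(-.006,.0875,.016),(-.006,-.0875,.016),(-.02,.118,.183),(-.02,-.118,.183),(-.02,.118,.195),(-.02,-.118,.195)]:
    u=proj('wrist',PO+Rz.apply(p),c)[0]; print(p,u.round(1),'crop',((u-[150,70])*3.8).round(0))
d=np.load('pics/wrist12.npy')
V,U=np.mgrid[75:132,155:355]; P=unproj('wrist',np.c_[U.ravel(),V.ravel()],d[75:132,155:355].ravel(),c); L=Rz.inv().apply(P-PO)
k=(abs(L[:,2]-.03)<.004)&(abs(L[:,0])<.05); print(k.sum(),np.percentile(L[k],[1,50,99],axis=0)); print(np.histogram(L[k,0],np.arange(-.03,.031,.003)))
# panel
s=where(); T=rot(s); o=s['tcp_pos']+T.apply(OT); Rp=T*RTP
from pnp import OBJ
for q in OBJ: print(q,proj('wrist',o+Rp.apply(q),c)[0].round(1))
```

```text
(-0.012, 0.0935, 0.03) [170.6 111.7] crop [ 78. 158.]
(-0.012, -0.0935, 0.03) [338.2 110.4] crop [715. 154.]
(0.012, 0.0935, 0.03) [171.4  91.3] crop [81. 81.]
(0.012, -0.0935, 0.03) [337.7  89.8] crop [713.  75.]
(-0.006, 0.0875, 0.016) [179.7 110.9] crop [113. 155.]
(-0.006, -0.0875, 0.016) [330.7 109.8] crop [686. 151.]
(-0.02, 0.118, 0.183) [61.6 44.1] crop [-336.  -98.]
(-0.02, -0.118, 0.183) [419.2  37.8] crop [1023. -122.]
(-0.02, 0.118, 0.195) [50.1 34.2] crop [-380. -136.]
(-0.02, -0.118, 0.195) [427.3  26.8] crop [1054. -164.]
4245 [[-0.02077396 -0.09830347  0.02612006]
 [ 0.00734356  0.00076137  0.02996296]
 [ 0.02036973  0.09861955  0.03205757]]
(array([  0,   0,   8, 565, 468, 446, 313,  94,  38,  37,  34,  44, 322,
       619, 461, 455, 311,   0,   0,   0]), array([-3.0000000e-02, -2.7000000e-02, -2.4000000e-02, -2.1000000e-02,
       -1.8000000e-02, -1.5000000e-02, -1.2000000e-02, -9.0000000e-03,
       -6.0000000e-03, -3.0000000e-03, -6.9388939e-18,  3.0000000e-03,
        6.0000000e-03,  9.0000000e-03,  1.2000000e-02,  1.5000000e-02,
        1.8000000e-02,  2.1000000e-02,  2.4000000e-02,  2.7000000e-02,
        3.0000000e-02]))
panel in press mm [-77.3 -24.1 102.4] lean -13.2 yaw-PY -0.06 roll 0.73 F [-0.   0.5 -3. ] M [-0.44  1.72 -0.06] t 23.22 w 0.0116
[0.004 0.085 0.16 ] [ 54.5 142.8]
[-0.004  0.085  0.16 ] [ 56.2 163.7]
[ 0.004 -0.085  0.16 ] [497.5 143.5]
[-0.004 -0.085  0.16 ] [495.7 164.4]
[-0.004  0.077  0.15 ] [ 89.7 162.7]
[-0.004  0.047  0.15 ] [160.3 162. ]
[-0.034  0.077  0.15 ] [ 95.5 233.4]
[-0.011  0.07   0.15 ] [107.  179.5]
[-0.011  0.054  0.15 ] [144.4 179.3]
[-0.027  0.07   0.15 ] [109.8 217.4]
[-0.027  0.054  0.15 ] [146.6 217.6]
```

View pics/c.png

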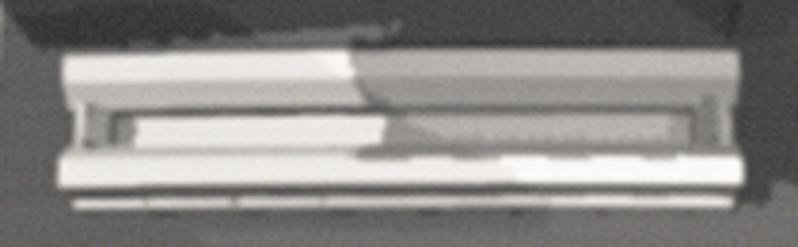

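View pics/e.png

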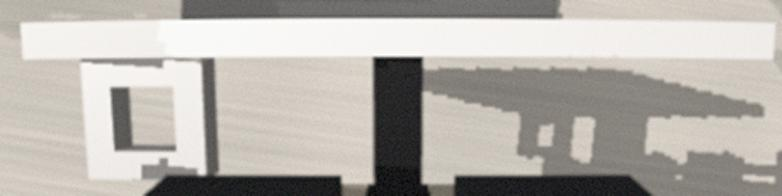

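Run:
```python
from nav import *
from pnp import *
np.set_printoptions(precision=4,suppress=True)
z=np.load('pics/c12.npz'); c=(z['K'],z['D'],z['R'],z['t']); s=r.get_state();T=rot(s)
f=lambda a:np.array(a)/1.7+[40,130]-.2
px=np.array([f((20,23)),f((22,58)),f((773,23)),f((776,58)),f((82,62)),f((205,62)),f((89,179)),f((112,88)),f((176,88)),f((114,149)),f((176,149))])
o,R,e=solve(px,c); print(e.round(1).tolist())
print('pnp origin',o,' fk origin',s['tcp_pos']+T.apply(OT)); Tr=T.inv()*Ro.from_matrix(R)
M=Tr.as_matrix(); print('off',np.degrees(np.arctan2(-M[2,0],M[0,0])),'OT',T.inv().apply(o-s['tcp_pos']),OT, 'rest deg',np.degrees((RTP.inv()*Tr).as_rotvec()))
```

```text
[[1.2, 0.1], [1.2, 0.5], [1.4, -0.0], [-1.6, 0.3], [-0.3, -2.0], [-1.6, -2.8], [0.1, 0.8], [-0.9, -0.4], [-0.8, -0.7], [0.2, 2.1], [1.0, 2.2]]
pnp origin [0.5084 0.1582 0.1013]  fk origin [0.5149 0.1578 0.1024]
off 81.30517475495225 OT [ 0.1301 -0.0013 -0.0342] [ 0.1311  0.     -0.0407] rest deg [0.3249 2.2951 0.1035]
```

Run:
```python
from nav import *
np.set_printoptions(precision=4,suppress=True)
d=np.load('pics/side12.npy')
s=where(); T=rot(s); o=s['tcp_pos']+T.apply(OT); Rp=T*RTP
pr=proj('side',[o+Rp.apply(q) for q in [(0,.085,0),(0,-.085,0),(0,.085,.16),(0,-.085,.16)]]); print('pred',pr.round(1).tolist())
poly=cv2.convexHull(pr.astype(np.float32)).reshape(-1,2); cc=poly.mean(0); 
m=np.zeros((420,560),np.uint8); cv2.fillConvexPoly(m,((poly-cc)*1.15+cc).astype(np.int32),1)
V,U=np.nonzero((m>0)&(d>0)); X=unproj('side',np.c_[U,V],d[V,U]); L=Rp.inv().apply(X-o)
k=(abs(L[:,0])<.02); X=X[k];L=L[k]; print(len(X))
# side edge (y=+.085) and front/back face
for a,b in ((.01,.05),(.05,.09),(.09,.13)):
    kk=(L[:,2]>a)&(L[:,2]<b); print(a,kk.sum(),np.percentile(L[kk,0],[5,25,50,75,95])*1000)
kk=abs(L[:,1]-.085)<.006; A=np.polyfit(L[kk,2],L[kk,0],1); print('side face slope deg',np.degrees(np.arctan(A[0])),A[1]*1000,kk.sum())
im=cv2.imread('pics/side12.png')
for u in pr: cv2.circle(im,tuple(int(round(x)) for x in u),1,(0,0,255),-1)
cv2.imwrite('pics/c.png',cv2.resize(im[170:330,230:310],None,fx=5,fy=3.7*1.351,interpolation=cv2.INTER_CUBIC)[:600])
print(cv2.imread('pics/c.png').shape)
```

```text
panel in press mm [-77.3 -24.1 102.4] lean -13.2 yaw-PY -0.06 roll 0.73 F [-0.   0.5 -3. ] M [-0.44  1.72 -0.06] t 23.22 w 0.0116
pred [[247.2, 318.4], [248.8, 238.5], [269.7, 264.3], [268.1, 179.7]]
2289
0.01 377 [-1.3191 -0.6208 -0.3076  0.0203  0.614 ]
0.05 430 [-0.9793  0.1968  0.5648  0.9132  1.58  ]
0.09 412 [-1.5028  1.1453  1.4829  1.8548  2.6252]
side face slope deg 0.7791827433116824 -1.461696683023976 270
(600, 400, 3)
```

View pics/c.png

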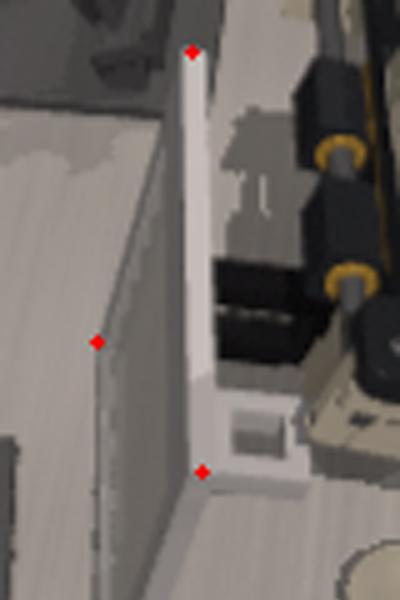

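```bash
sed -i "s/83.6/82.5/; s/OT=np.array(\[-.0043,0,.0005\])/OT=np.array([-.0043,-.001,.0005])/" nav.py
python3 - <<'E'
from nav import *
where(); p,R=pose(-.035,0,.048,-13.5); chk(p,R,3); plan(p,R,6)
p,R=pose(0,0,.016,-13.5); chk(p,R,3)
E
```

```text
panel in press mm [-79.5 -23.1 100.8] lean -12.1 yaw-PY -0.06 roll 0.73 F [-0.   0.5 -3. ] M [-0.44  1.72 -0.06] t 23.22 w 0.0116
   ik [ 53.  -9. -51.  24. -35.  26.] 0.0
   ik [ 52.  -6. -53.  28. -31.  23.] 0.0
   ik [ 50.  -3. -55.  33. -26.  19.] 0.0
t 23.2167 p [0.4336 0.1452 0.2123] tool axes [[0.331, 0.057, -0.942], [0.135, -0.991, -0.013], [-0.934, -0.123, -0.335]]
err mm [ 65.9 -23.7 -20.8] rot deg [-0.31  1.4   0.66] minrows 3.65459356500071
{"dx":0.55,"dy":-0.2,"dz":-0.17,"wx":-0.01,"wy":0.05,"wz":0.02},
{"dx":0.55,"dy":-0.2,"dz":-0.17,"wx":-0.01,"wy":0.05,"wz":0.02},
{"dx":0.55,"dy":-0.2,"dz":-0.17,"wx":-0.01,"wy":0.05,"wz":0.02},
{"dx":0.55,"dy":-0.2,"dz":-0.17,"wx":-0.01,"wy":0.05,"wz":0.02},
{"dx":0.55,"dy":-0.2,"dz":-0.17,"wx":-0.01,"wy":0.05,"wz":0.02},
{"dx":0.55,"dy":-0.2,"dz":-0.16,"wx":-0.01,"wy":0.05,"wz":0.02},
   ik [ 51.  -7. -52.  25. -33.  27.] 0.0
   ik [ 48.  -2. -53.  31. -25.  23.] 0.0
   ik [ 44.   3. -56.  42. -18.  15.] 0.0
```

>>> arm_command:
  plan:
    - {"dx": 0.4, "dy": -0.2, "dz": -0.14, "wx": -0.01, "wy": 0.05, "wz": 0.03}
    - {"dx": 0.55, "dy": -0.22, "dz": -0.17, "wx": -0.01, "wy": 0.05, "wz": 0.03}
    - {"dx": 0.55, "dy": -0.22, "dz": -0.17, "wx": -0.01, "wy": 0.05, "wz": 0.02}
    - {"dx": 0.55, "dy": -0.2, "dz": -0.17, "wx": -0.01, "wy": 0.05, "wz": 0.02}
    - {"dx": 0.5, "dy": -0.2, "dz": -0.17, "wx": -0.01, "wy": 0.05, "wz": 0.02}
    - {"dx": 0.3, "dy": -0.1, "dz": -0.1, "wx": -0.01, "wy": 0.04, "wz": 0.02}
    - {"dx": 0, "dy": 0, "dz": 0, "wx": 0, "wy": 0, "wz": 0}

```text
time_s: 23.8
tcp_pos: [0.4713, 0.1704, 0.1647]
eef_rot: [-179.5, 69.1, 7.8]
contact_force: [-0.7, -0.2, -2.9]
gripper_width: 0.0115
```

Run:
```python
from nav import *
s=where(); print(s['joints'].round(1)); p,R=pose(-.005,0,.037,-13.5); chk(p,R,3); plan(p,R,5)
save('side','side13');save('wrist','wrist13')
im=cv2.imread('pics/side13.png');cv2.imwrite('pics/c.png',cv2.resize(im[180:380,130:330],None,fx=3,fy=3,interpolation=cv2.INTER_CUBIC))
```

```text
panel in press mm [-36.1  -5.   55.1] lean -13.43 yaw-PY -0.52 roll 0.19 F [-0.7 -0.2 -2.9] M [-0.45  1.85  0.  ] t 23.8 w 0.0115
[ 50.1  -3.6 -53.6  31.2 -27.7  20.9]
   ik [ 49.  -2. -53.  32. -26.  21.] 0.0
   ik [ 48.  -0. -53.  34. -24.  21.] 0.0
   ik [ 46.   1. -53.  35. -23.  21.] 0.0
t 23.8 p [0.4713 0.1704 0.1647] tool axes [[0.354, 0.049, -0.934], [0.128, -0.992, -0.003], [-0.927, -0.118, -0.357]]
err mm [ 28.1  -4.9 -22.4] rot deg [-0.55  0.07 -0.01] minrows 1.8138400903565302
{"dx":0.28,"dy":-0.05,"dz":-0.22,"wx":-0.02,"wy":0,"wz":-0},
{"dx":0.28,"dy":-0.05,"dz":-0.22,"wx":-0.02,"wy":0,"wz":-0},
{"dx":0.28,"dy":-0.05,"dz":-0.22,"wx":-0.02,"wy":0,"wz":-0},
{"dx":0.28,"dy":-0.05,"dz":-0.22,"wx":-0.02,"wy":0,"wz":-0},
{"dx":0.28,"dy":-0.05,"dz":-0.22,"wx":-0.02,"wy":0,"wz":-0},
```

View pics/c.png

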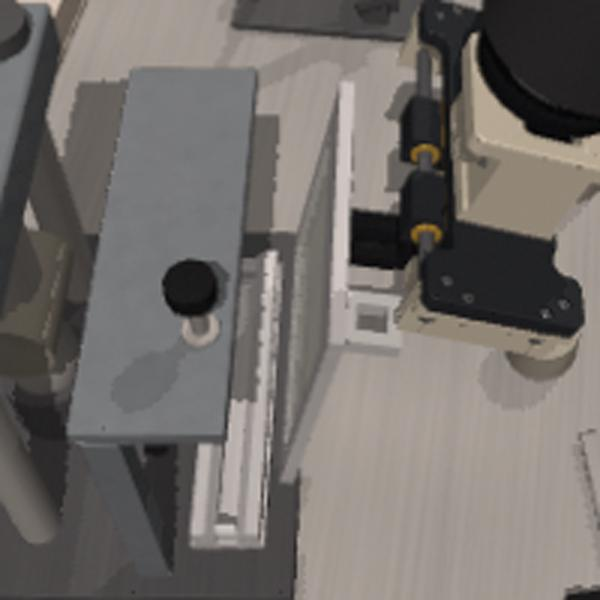

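View pics/wrist13.png

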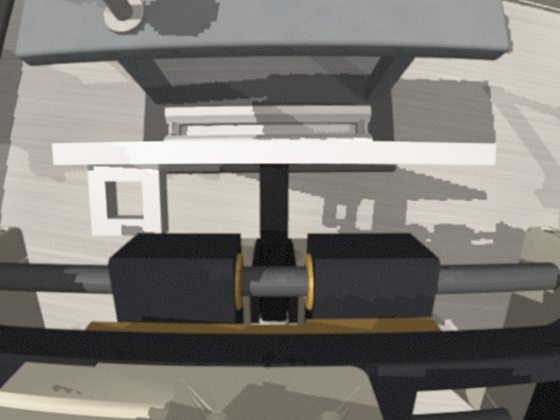

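>>> arm_command:
  plan:
    - {"dx": 0.25, "dy": -0.07, "dz": -0.2, "wx": -0.03, "wy": 0, "wz": 0}
    - {"dx": 0.28, "dy": -0.06, "dz": -0.24, "wx": -0.03, "wy": 0, "wz": 0}
    - {"dx": 0.28, "dy": -0.05, "dz": -0.24, "wx": -0.02, "wy": 0, "wz": 0}
    - {"dx": 0.28, "dy": -0.05, "dz": -0.24, "wx": -0.02, "wy": 0, "wz": 0}
    - {"dx": 0.22, "dy": -0.04, "dz": -0.22, "wx": -0.02, "wy": 0, "wz": 0}
    - {"dx": 0, "dy": 0, "dz": 0, "wx": 0, "wy": 0, "wz": 0}

```text
time_s: 24.4
tcp_pos: [0.505, 0.1808, 0.1502]
eef_rot: [-179.5, 68.9, 8.3]
contact_force: [0.4, -0.9, -3.4]
gripper_width: 0.0118
```

Run:
```python
from nav import *
s=where(); print(s['joints'].round(1)); p,R=pose(0,0,.014,-13.5); chk(p,R,2); plan(p,R,5)
save('side','side14');save('wrist','wrist14')
im=cv2.imread('pics/side14.png');cv2.imwrite('pics/c.png',cv2.resize(im[180:380,130:330],None,fx=3,fy=3,interpolation=cv2.INTER_CUBIC))
```

```text
panel in press mm [-0.9  1.4 40.9] lean -13.64 yaw-PY 0.01 roll 0.19 F [ 0.4 -0.9 -3.4] M [-0.36  1.76  0.01] t 24.4 w 0.0118
[ 46.3   1.2 -52.2  34.  -23.4  21.6]
   ik [ 45.   2. -54.  38. -21.  19.] 0.0
   ik [ 43.   3. -56.  43. -18.  14.] 0.0
t 24.4 p [0.505  0.1808 0.1502] tool axes [[0.357, 0.052, -0.933], [0.137, -0.991, -0.003], [-0.924, -0.126, -0.361]]
err mm [25.4  1.2  8.5] rot deg [-0.06 -0.14  0.18] minrows 1.3384059228766663
{"dx":0.25,"dy":0.01,"dz":0.09,"wx":-0,"wy":-0.01,"wz":0.01},
{"dx":0.25,"dy":0.01,"dz":0.08,"wx":-0,"wy":-0.01,"wz":0.01},
{"dx":0.25,"dy":0.01,"dz":0.08,"wx":-0,"wy":-0.01,"wz":0.01},
{"dx":0.25,"dy":0.01,"dz":0.08,"wx":-0,"wy":-0.01,"wz":0.01},
{"dx":0.25,"dy":0.01,"dz":0.08,"wx":-0,"wy":-0.01,"wz":0.01},
```

View pics/c.png

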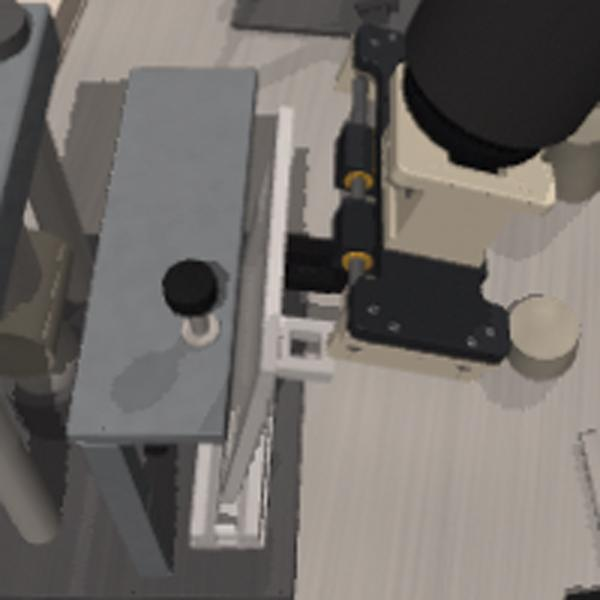

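View pics/wrist14.png

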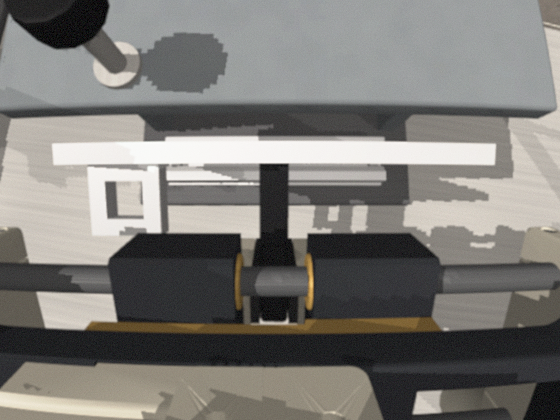

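>>> arm_command:
  plan:
    - {"dx": 0.2, "dy": 0.04, "dz": 0.06, "wx": 0, "wy": 0, "wz": 0}
    - {"dx": 0.2, "dy": 0.03, "dz": 0.07, "wx": 0, "wy": 0, "wz": 0}
    - {"dx": 0.2, "dy": 0.01, "dz": 0.07, "wx": 0, "wy": 0, "wz": 0}
    - {"dx": 0.2, "dy": 0, "dz": 0.07, "wx": 0, "wy": 0, "wz": 0}
    - {"dx": 0.1, "dy": 0, "dz": 0.04, "wx": 0, "wy": 0, "wz": 0}
    - {"dx": 0, "dy": 0, "dz": 0, "wx": 0, "wy": 0, "wz": 0}

```text
time_s: 25.0
tcp_pos: [0.5053, 0.1801, 0.1313]
eef_rot: [-179.1, 68.7, 8.8]
contact_force: [4.3, -0.6, -4.0]
gripper_width: 0.0119
```

Run:
```python
from nav import *
s=where(); print(s['joints'].round(1)); p,R=pose(0,0,.014,-13.5); plan(p,R,1)
save('side','side15');save('wrist','wrist15')
im=cv2.imread('pics/side15.png');cv2.imwrite('pics/c.png',cv2.resize(im[180:380,130:330],None,fx=3,fy=3,interpolation=cv2.INTER_CUBIC))
```

```text
panel in press mm [-0.4  1.  22.2] lean -13.8 yaw-PY 0.09 roll 0.32 F [ 4.3 -0.6 -4. ] M [-0.56  0.27 -0.18] t 25.0 w 0.0119
[ 44.1   2.6 -55.4  40.9 -18.7  16.4]
t 25.0 p [0.5053 0.1801 0.1313] tool axes [[0.359, 0.055, -0.932], [0.138, -0.99, -0.006], [-0.923, -0.127, -0.363]]
err mm [7.6 0.4 1.9] rot deg [-0.04 -0.3   0.33] minrows 0.39234318558742715
{"dx":0.38,"dy":0.02,"dz":0.1,"wx":-0.01,"wy":-0.06,"wz":0.07},
```

View pics/c.png

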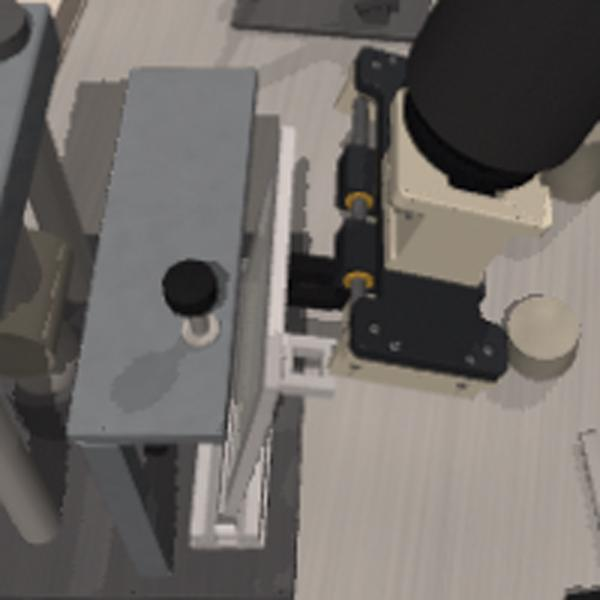

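View pics/wrist15.png

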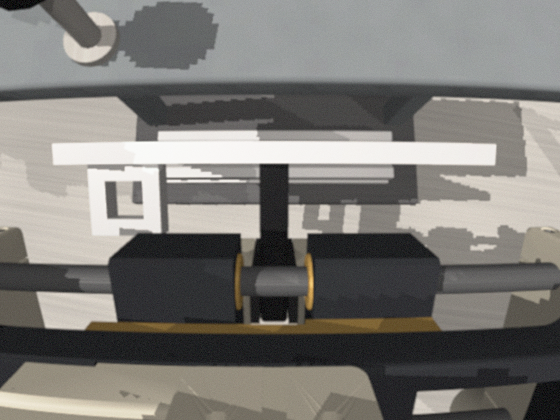

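>>> arm_command:
  plan:
    - {"dx": 0.14, "dy": 0.02, "dz": -0.05, "wx": 0, "wy": 0, "wz": 0}
    - {"dx": 0.14, "dy": 0.02, "dz": 0, "wx": 0, "wy": 0, "wz": 0}
    - {"dx": 0.05, "dy": 0, "dz": 0, "wx": 0, "wy": 0, "wz": 0}
    - {"dx": 0, "dy": 0, "dz": 0, "wx": 0, "wy": 0, "wz": 0}

```text
time_s: 25.43
tcp_pos: [0.5085, 0.1798, 0.1254]
eef_rot: [-179.1, 68.7, 8.8]
contact_force: [-2.5, 0.7, 4.7]
gripper_width: 0.0116
```

Run:
```python
from nav import *
s=where(); print(s['joints'].round(1))
```

```text
panel in press mm [ 2.7  0.4 16.4] lean -13.81 yaw-PY 0.12 roll 0.33 F [-2.5  0.7  4.7] M [-0.56  1.79 -0.07] t 25.43 w 0.0116
[ 42.8   3.3 -56.1  43.4 -17.2  14.8]
```

```bash
cat >> nav.py <<'E'
PAD=np.array([-.056,0,.13])+RTP.inv().apply(np.array([-.008,0,0])-np.array([-.0043,-.001,.0005]))
F=Ro.from_euler('x',180,degrees=True)
def pose2(ox,oy,oz,lean,pit,yaw=0):
    Rp=Ro.from_euler('ZY',[PY+yaw,lean],degrees=True); o=PO+Ro.from_euler('z',PY,degrees=True).apply([ox,oy,oz])
    Rt=TR(PY+yaw,pit)*F; return o+Rp.apply(PAD)-Rt.apply([-.008,0,0]),Rt
E
python3 - <<'E'
from nav import *
print(PAD)
s=r.get_state(); q=s['joints']
p,R=pose2(.0027,.0004,.0164,-13.8,68.7); print((p-s['tcp_pos'])*1000)
q=s['joints']
for ln,pt in [(-11,69.5),(-9,70),(-6,70.5),(-4,71),(-1,71.5),(1,72),(3,72.5),(5,73)]:
    p,R=pose2(.002,0,.016,ln,pt); q,e=ik(p,R,q); print(ln,p.round(4),q.round(1),round(float(e),2))
p,R=pose2(.002,0,.016,-8,70); plan(p,R,6)
E
```

```text
[-0.05598722 -0.001       0.13373361]
[-0.08908081  0.81825967  0.02093704]
-11 [0.5134 0.1809 0.1291] [ 44.2   3.9 -53.3  37.5 -19.9  19.6] 0.0
-9 [0.5175 0.1814 0.1318] [ 44.6   4.3 -51.4  33.9 -21.5  22.9] 0.0
-6 [0.524  0.1823 0.1356] [ 44.7   4.8 -49.   30.4 -23.3  26.4] 0.0
-4 [0.5283 0.1829 0.1379] [ 44.7   5.2 -47.2  27.9 -24.7  29.1] 0.0
-1 [0.5351 0.1839 0.1411] [ 44.4   5.9 -45.1  25.3 -26.2  31.9] 0.0
1 [0.5396 0.1845 0.1431] [ 44.1   6.4 -43.4  23.3 -27.5  34.2] 0.0
3 [0.5442 0.1851 0.1449] [ 43.8   6.9 -41.8  21.5 -28.8  36.2] 0.0
5 [0.5489 0.1858 0.1465] [ 43.5   7.4 -40.2  19.9 -30.   38.1] 0.0
t 25.4333 p [0.5085 0.1798 0.1254] tool axes [[0.359, 0.056, -0.932], [0.139, -0.99, -0.006], [-0.923, -0.127, -0.363]]
err mm [ -3.   -0.4 -13.4] rot deg [-0.01 -1.31  0.35] minrows 0.6863360852630868
{"dx":-0.03,"dy":-0,"dz":-0.11,"wx":-0,"wy":-0.05,"wz":0.01},
{"dx":-0.03,"dy":-0,"dz":-0.11,"wx":-0,"wy":-0.05,"wz":0.01},
{"dx":-0.03,"dy":-0,"dz":-0.11,"wx":-0,"wy":-0.05,"wz":0.01},
{"dx":-0.03,"dy":-0,"dz":-0.11,"wx":-0,"wy":-0.05,"wz":0.01},
{"dx":-0.03,"dy":-0,"dz":-0.11,"wx":-0,"wy":-0.05,"wz":0.01},
{"dx":-0.03,"dy":-0,"dz":-0.11,"wx":-0,"wy":-0.05,"wz":0.01},
```

Now straighten the first part with a lighter grip (22 N).

>>> arm_command:
  plan:
    - {"dx": -0.02, "dy": 0, "dz": -0.1, "wx": 0, "wy": -0.05, "wz": 0.01}
    - {"dx": -0.03, "dy": 0, "dz": -0.11, "wx": 0, "wy": -0.05, "wz": 0.01}
    - {"dx": -0.03, "dy": 0, "dz": -0.11, "wx": 0, "wy": -0.05, "wz": 0.01}
    - {"dx": -0.03, "dy": 0, "dz": -0.11, "wx": 0, "wy": -0.05, "wz": 0.01}
    - {"dx": -0.03, "dy": 0, "dz": -0.11, "wx": 0, "wy": -0.05, "wz": 0.01}
    - {"dx": -0.03, "dy": 0, "dz": -0.11, "wx": 0, "wy": -0.05, "wz": 0.01}
    - {"dx": 0, "dy": 0, "dz": 0, "wx": 0, "wy": 0, "wz": 0}
  force: 22

```text
time_s: 26.02
tcp_pos: [0.5168, 0.1793, 0.1306]
eef_rot: [180.0, 70.4, 7.8]
contact_force: [0.8, -0.1, -2.7]
gripper_width: 0.012
```

Run:
```python
from nav import *
s=where(); print(s['tcp_pos'],s['eef_rot'])
p,R=pose2(.002,0,.016,-8,70); plan(p,R,1)
p,R=pose2(.002,0,.016,-1,71.5); plan(p,R,6)
save('side','side16');save('wrist','wrist16')
im=cv2.imread('pics/side16.png');cv2.imwrite('pics/c.png',cv2.resize(im[180:380,130:330],None,fx=3,fy=3,interpolation=cv2.INTER_CUBIC))
```

```text
panel in press mm [ 7.5 -2.1 19. ] lean -12.06 yaw-PY -0.05 roll -0.01 F [ 0.8 -0.1 -2.7] M [-0.3   1.71 -0.02] t 26.02 w 0.012
[0.51679911 0.17929646 0.1305697 ] [179.97888543  70.44046939   7.78357079]
t 26.0167 p [0.5168 0.1793 0.1306] tool axes [[0.332, 0.045, -0.942], [0.136, -0.991, 0.0], [-0.934, -0.128, -0.335]]
err mm [-1.3 -2.  -3.8] rot deg [-0.04  0.44 -0.02] minrows 0.22763585772791567
{"dx":-0.07,"dy":-0.1,"dz":-0.19,"wx":-0.01,"wy":0.1,"wz":-0},
t 26.0167 p [0.5168 0.1793 0.1306] tool axes [[0.332, 0.045, -0.942], [0.136, -0.991, 0.0], [-0.934, -0.128, -0.335]]
err mm [ -3.7  -2.  -21.2] rot deg [-0.04 -1.06 -0.02] minrows 1.0799216638818865
{"dx":-0.03,"dy":-0.02,"dz":-0.18,"wx":-0,"wy":-0.04,"wz":-0},
{"dx":-0.03,"dy":-0.02,"dz":-0.18,"wx":-0,"wy":-0.04,"wz":-0},
{"dx":-0.03,"dy":-0.02,"dz":-0.18,"wx":-0,"wy":-0.04,"wz":-0},
{"dx":-0.03,"dy":-0.02,"dz":-0.18,"wx":-0,"wy":-0.04,"wz":-0},
{"dx":-0.03,"dy":-0.02,"dz":-0.18,"wx":-0,"wy":-0.04,"wz":-0},
{"dx":-0.03,"dy":-0.02,"dz":-0.18,"wx":-0,"wy":-0.04,"wz":-0},
```

View pics/c.png

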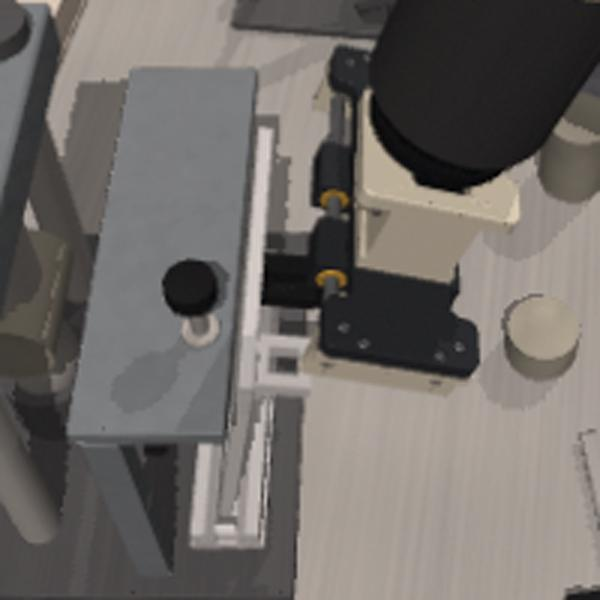

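View pics/wrist16.png

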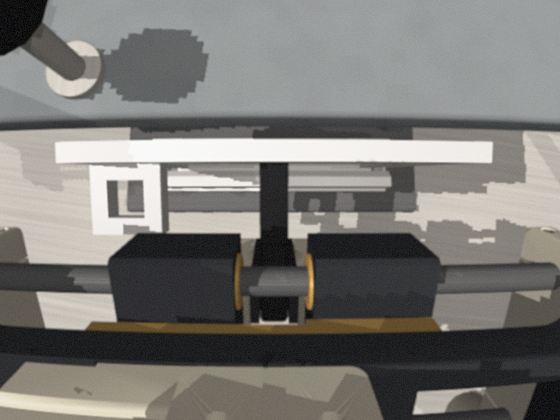

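>>> arm_command:
  plan:
    - {"dx": -0.02, "dy": -0.02, "dz": -0.18, "wx": 0, "wy": -0.04, "wz": 0}
    - {"dx": -0.02, "dy": -0.02, "dz": -0.18, "wx": 0, "wy": -0.04, "wz": 0}
    - {"dx": -0.02, "dy": -0.02, "dz": -0.18, "wx": 0, "wy": -0.04, "wz": 0}
    - {"dx": -0.02, "dy": -0.02, "dz": -0.18, "wx": 0, "wy": -0.04, "wz": 0}
    - {"dx": -0.02, "dy": -0.02, "dz": -0.18, "wx": 0, "wy": -0.04, "wz": 0}
    - {"dx": -0.01, "dy": 0, "dz": -0.12, "wx": 0, "wy": -0.04, "wz": 0}
    - {"dx": 0, "dy": 0, "dz": 0, "wx": 0, "wy": 0, "wz": 0}

```text
time_s: 26.7
tcp_pos: [0.5352, 0.1821, 0.1396]
eef_rot: [179.6, 71.8, 7.3]
contact_force: [-2.3, -1.6, 0.4]
gripper_width: 0.0118
```

Run:
```python
from nav import *
s=where(); print(s['tcp_pos'],s['eef_rot'])
p,R=pose2(.002,0,.016,-1,71.5); plan(p,R,1)
p,R=pose2(.002,0,.016,5,73); plan(p,R,6)
save('side','side17');save('wrist','wrist17')
im=cv2.imread('pics/side17.png');cv2.imwrite('pics/c.png',cv2.resize(im[180:380,130:330],None,fx=3,fy=3,interpolation=cv2.INTER_CUBIC))
```

```text
panel in press mm [23.5 -2.2 26.2] lean -10.74 yaw-PY -0.13 roll -0.13 F [-2.3 -1.6  0.4] M [-0.57  2.36 -0.04] t 26.7 w 0.0118
[0.53515061 0.18208712 0.13958872] [179.59401631  71.75465753   7.3389666 ]
t 26.7 p [0.5352 0.1821 0.1396] tool axes [[0.311, 0.04, -0.95], [0.134, -0.991, 0.002], [-0.941, -0.128, -0.313]]
err mm [-1.4 -1.8 -0.6] rot deg [-0.08  0.26 -0.16] minrows 0.11836074367915661
{"dx":-0.07,"dy":-0.09,"dz":-0.03,"wx":-0.02,"wy":0.06,"wz":-0.03},
t 26.7 p [0.5352 0.1821 0.1396] tool axes [[0.311, 0.04, -0.95], [0.134, -0.991, 0.002], [-0.941, -0.128, -0.313]]
err mm [ -2.1  -1.8 -15.6] rot deg [-0.08 -1.24 -0.16] minrows 0.7915279233467181
{"dx":-0.02,"dy":-0.01,"dz":-0.13,"wx":-0,"wy":-0.05,"wz":-0.01},
{"dx":-0.02,"dy":-0.01,"dz":-0.13,"wx":-0,"wy":-0.05,"wz":-0.01},
{"dx":-0.02,"dy":-0.01,"dz":-0.13,"wx":-0,"wy":-0.05,"wz":-0.01},
{"dx":-0.02,"dy":-0.01,"dz":-0.13,"wx":-0,"wy":-0.05,"wz":-0.01},
{"dx":-0.02,"dy":-0.01,"dz":-0.13,"wx":-0,"wy":-0.05,"wz":-0.01},
{"dx":-0.02,"dy":-0.01,"dz":-0.13,"wx":-0,"wy":-0.05,"wz":-0.01},
```

View pics/c.png

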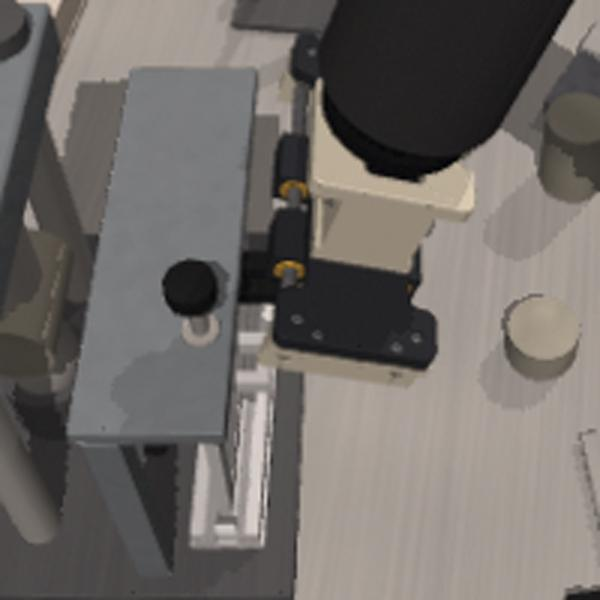

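View pics/wrist17.png

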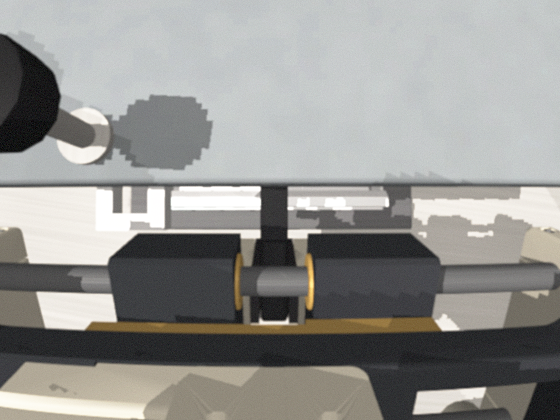

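>>> arm_command:
  plan:
    - {"dx": -0.01, "dy": -0.02, "dz": -0.13, "wx": 0, "wy": -0.05, "wz": 0}
    - {"dx": -0.02, "dy": -0.02, "dz": -0.13, "wx": 0, "wy": -0.05, "wz": 0}
    - {"dx": -0.02, "dy": -0.01, "dz": -0.13, "wx": 0, "wy": -0.05, "wz": 0}
    - {"dx": -0.01, "dy": 0, "dz": -0.13, "wx": 0, "wy": -0.05, "wz": 0}
    - {"dx": -0.01, "dy": 0, "dz": -0.13, "wx": 0, "wy": -0.05, "wz": 0}
    - {"dx": -0.01, "dy": 0, "dz": -0.1, "wx": 0, "wy": -0.05, "wz": 0}
    - {"dx": 0, "dy": 0, "dz": 0, "wx": 0, "wy": 0, "wz": 0}

```text
time_s: 27.38
tcp_pos: [0.5488, 0.1842, 0.1453]
eef_rot: [179.3, 73.4, 7.1]
contact_force: [-3.0, -2.1, 1.9]
gripper_width: 0.0116
```

Run:
```python
from nav import *
s=where(); print(s['tcp_pos'],s['eef_rot'])
p,R=pose2(.002,0,.016,5,73); plan(p,R,1)
save('side','side18');save('wrist','wrist18')
im=cv2.imread('pics/side18.png');cv2.imwrite('pics/c.png',cv2.resize(im[180:380,130:330],None,fx=3,fy=3,interpolation=cv2.INTER_CUBIC))
```

```text
panel in press mm [34.1 -2.1 29.8] lean -9.13 yaw-PY -0.14 roll -0.19 F [-3.  -2.1  1.9] M [-0.76  2.22 -0.11] t 27.38 w 0.0116
[0.54881466 0.18420157 0.14533543] [179.33296411  73.36962904   7.07505014]
t 27.3833 p [0.5488 0.1842 0.1453] tool axes [[0.284, 0.035, -0.958], [0.134, -0.991, 0.003], [-0.949, -0.13, -0.286]]
err mm [-1.  -1.5 -0.6] rot deg [-0.07  0.37 -0.22] minrows 0.09674544629583777
{"dx":-0.05,"dy":-0.08,"dz":-0.03,"wx":-0.02,"wy":0.08,"wz":-0.05},
```

View pics/c.png

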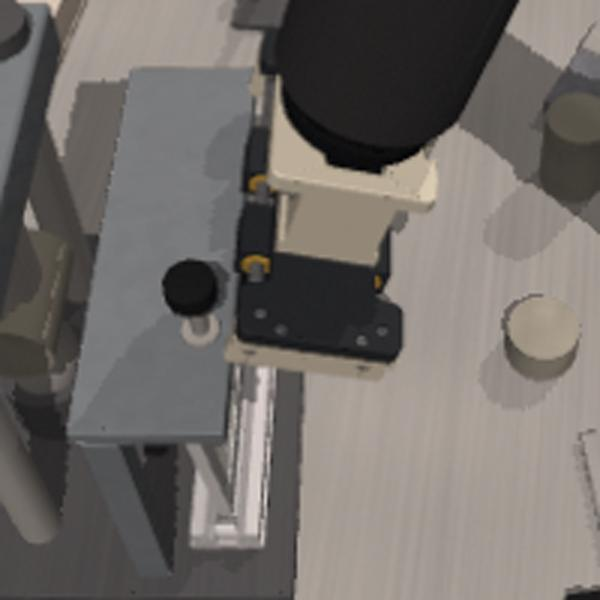

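View pics/wrist18.png

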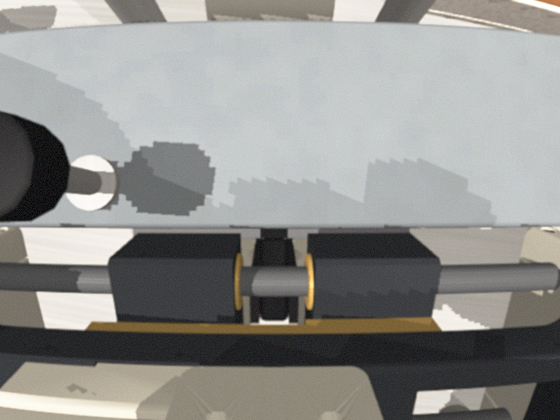

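>>> arm_command:
  plan:
    - {"dx": 0.03, "dy": -0.04, "dz": -0.08, "wx": 0, "wy": 0, "wz": 0}
    - {"dx": 0.02, "dy": -0.03, "dz": -0.06, "wx": 0, "wy": 0, "wz": 0}
    - {"dx": 0, "dy": 0, "dz": 0, "wx": 0, "wy": 0, "wz": 0}

```text
time_s: 27.73
tcp_pos: [0.5513, 0.1846, 0.1461]
eef_rot: [179.1, 73.3, 6.8]
contact_force: [-2.5, 1.1, -3.1]
gripper_width: 0.012
```

Run:
```python
from nav import *
s=where(); print(s['tcp_pos'],s['eef_rot'])
p,R=pose2(.002,0,.016,6,73); plan(p,R,1)
```

```text
panel in press mm [36.7 -2.3 30.7] lean -9.18 yaw-PY -0.19 roll -0.27 F [-2.5  1.1 -3.1] M [0.15 2.32 0.24] t 27.73 w 0.012
[0.55129053 0.18458645 0.1461216 ] [179.06804944  73.31263078   6.76900763]
t 27.7333 p [0.5513 0.1846 0.1461] tool axes [[0.285, 0.034, -0.958], [0.133, -0.991, 0.005], [-0.949, -0.129, -0.287]]
err mm [-1.  -1.5 -0.5] rot deg [-0.1   0.32 -0.31] minrows 0.09327872751164397
{"dx":-0.05,"dy":-0.07,"dz":-0.03,"wx":-0.02,"wy":0.07,"wz":-0.07},
```

Release gently.

>>> arm_command:
  plan:
    - {"dx": 0, "dy": 0, "dz": 0, "wx": 0, "wy": 0, "wz": 0}
    - {"dx": 0, "dy": 0, "dz": 0, "wx": 0, "wy": 0, "wz": 0}
    - {"dx": 0, "dy": 0, "dz": 0, "wx": 0, "wy": 0, "wz": 0}
    - {"dx": 0, "dy": 0, "dz": 0, "wx": 0, "wy": 0, "wz": 0}
  fingers: 0.3

```text
time_s: 28.07
tcp_pos: [0.5532, 0.1869, 0.1479]
eef_rot: [179.7, 73.0, 7.5]
contact_force: [-0.1, -0.8, -0.2]
gripper_width: 0.0292
```

Run:
```python
from nav import *
s=where(); print(s['tcp_pos'])
im,d=save('side','side19');im2,d2=save('scene','scene19')
im=cv2.imread('pics/side19.png');cv2.imwrite('pics/c.png',cv2.resize(im[180:380,130:330],None,fx=3,fy=3,interpolation=cv2.INTER_CUBIC))
im=cv2.imread('pics/scene19.png');cv2.imwrite('pics/e.png',cv2.resize(im[200:420,140:400],None,fx=2.7,fy=2.7,interpolation=cv2.INTER_CUBIC))
```

```text
panel in press mm [39.5  0.3 32.8] lean -9.48 yaw-PY -0.06 roll -0.08 F [-0.1 -0.8 -0.2] M [-0.23  0.97  0.01] t 28.07 w 0.0292
[0.55319975 0.18691157 0.14786829]
```

View pics/c.png

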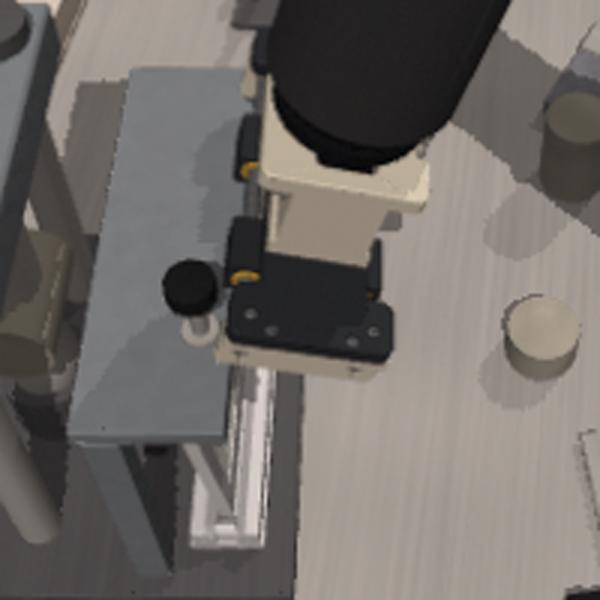

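View pics/e.png

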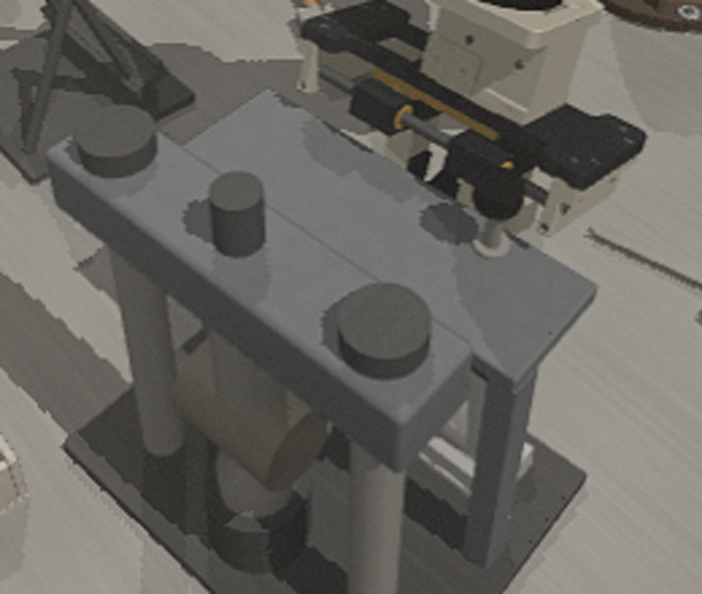

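>>> arm_command:
  plan:
    - {"dx": -0.3, "dy": 0, "dz": 0.05, "wx": 0, "wy": 0, "wz": 0}
    - {"dx": -0.6, "dy": 0, "dz": 0.2, "wx": 0, "wy": 0, "wz": 0}
    - {"dx": -0.8, "dy": 0, "dz": 0.3, "wx": 0, "wy": 0, "wz": 0}
    - {"dx": -0.8, "dy": 0, "dz": 0.4, "wx": 0, "wy": 0, "wz": 0}
    - {"dx": -0.8, "dy": 0, "dz": 0.5, "wx": 0, "wy": 0, "wz": 0}
    - {"dx": -0.9, "dy": 0, "dz": 0.4, "wx": 0, "wy": 0, "wz": 0}
    - {"dx": -0.9, "dy": 0, "dz": 0.2, "wx": 0, "wy": 0, "wz": 0}
    - {"dx": -0.9, "dy": 0, "dz": 0, "wx": 0, "wy": 0, "wz": 0}
    - {"dx": -0.9, "dy": 0, "dz": 0, "wx": 0, "wy": 0, "wz": 0}

```text
time_s: 28.92
tcp_pos: [0.4689, 0.1741, 0.2709]
eef_rot: [179.1, 73.4, 6.9]
contact_force: [0.3, 0.6, -0.5]
gripper_width: 0.0302
```

Run:
```python
from nav import *
np.set_printoptions(precision=4,suppress=True)
s=where(); print(s['tcp_pos'],s['eef_rot'],s['joints'].round(0))
im,d=save('side','side20');c=cm('wrist');im2,d2=save('wrist','wrist20')
im=cv2.imread('pics/side20.png');cv2.imwrite('pics/c.png',cv2.resize(im[180:380,130:330],None,fx=3,fy=3,interpolation=cv2.INTER_CUBIC))
for n in ('side','wrist'):
    for q in ('pin_head','panel_eye'):
        for k in r.spot_point(n,q)[:1]:
            u=k['centre']; dd=(d if n=='side' else d2)[int(u[1]),int(u[0])]; X=unproj(n,[u],[dd],c if n=='wrist' else None)[0]
            print(n,q,np.round(u,1),round(k['score'],2),X,'press',Ro.from_euler('z',-PY,degrees=True).apply(X-PO))
print('pin expected',PO+Ro.from_euler('z',PY,degrees=True).apply([-.004,.062,.247]))
```

```text
panel in press mm [-46.5  -1.3 155.4] lean -9.1 yaw-PY -0.1 roll -0.25 F [ 0.3  0.6 -0.5] M [-0.21  0.9  -0.03] t 28.92 w 0.0302
[0.4689 0.1741 0.2709] [179.134   73.3986   6.9195] [ 52.  -8. -35.  15. -51.  38.]
side pin_head [189.5 272.5] 0.85 [0.5802 0.2511 0.2411] press [0.0002 0.0594 0.2411]
side panel_eye [200.  297.1] 0.72 [0.5684 0.2615 0.1928] press [-0.0101  0.0714  0.1928]
wrist pin_head [174.2  65.2] 0.57 [0.5782 0.2526 0.2421] press [-0.0016  0.0612  0.2421]
wrist panel_eye [204.1 109.3] 0.57 [0.566  0.2414 0.1962] press [-0.0153  0.0518  0.1962]
pin expected [0.5758 0.2531 0.247 ]
```

View pics/c.png

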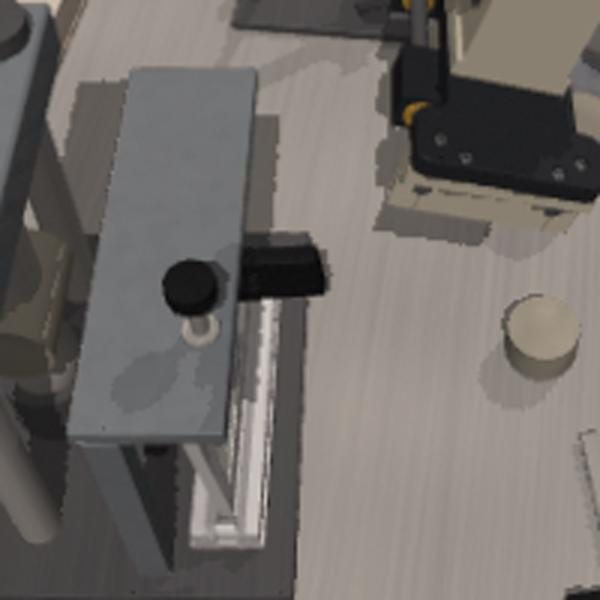

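View pics/wrist20.png

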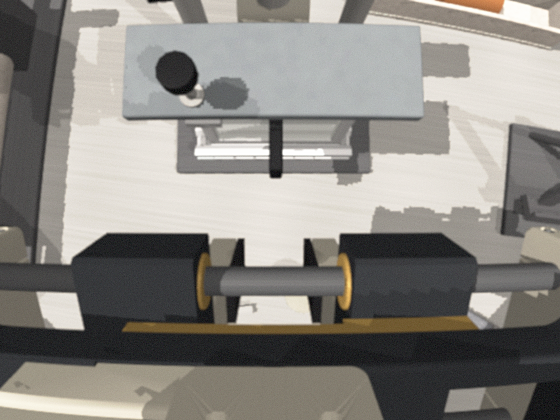

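Run:
```python
from nav import *
np.set_printoptions(precision=4,suppress=True)
c=cm('wrist'); d=np.load('pics/wrist20.npy'); im=cv2.imread('pics/wrist20.png')
Rz=Ro.from_euler('z',PY,degrees=True)
for v in (126,135,145,155,160,165,168,170,172,175):
    k=np.nonzero(im[v,262:292].mean(1)<60)[0]+262
    if len(k): u=(k.min()+k.max())/2; X=unproj('wrist',[[u,v]],[d[v,int(u)]],c)[0]; print(v,k.min(),k.max(),Rz.inv().apply(X-PO))
for ln,oy,ox in ((6,0,0.0),(6,0,.002),(-1,0,0),(3,0,0)):
    Rp=Ro.from_euler('ZY',[PY,ln],degrees=True); o=PO+Rz.apply([ox,oy,.016])
    print(ln,ox,proj('wrist',[o+Rp.apply(q) for q in [(-.074,0,.148),(-.074,0,.112),(-.038,0,.148)]],c).round(1).tolist(),Rz.inv().apply(o+Rp.apply([-.074,0,.148])-PO))
# zoom
cv2.imwrite('pics/c.png',cv2.resize(im[20:190,110:440],None,fx=2.4,fy=2.4,interpolation=cv2.INTER_CUBIC))
```

```text
126 270 281 [-0.0214 -0.0041  0.1601]
135 270 281 [-0.0297 -0.0041  0.1623]
145 270 281 [-0.0382 -0.004   0.1624]
155 270 281 [-0.0467 -0.004   0.1626]
160 270 281 [-0.0511 -0.004   0.1638]
165 270 281 [-0.0554 -0.004   0.1643]
168 270 281 [-0.0578 -0.004   0.164 ]
170 270 281 [-0.0594 -0.004   0.1633]
172 270 281 [-0.0604 -0.004   0.1579]
175 271 280 [-0.0614 -0.0041  0.1443]
6 0.0 [[270.7, 167.2], [270.9, 176.6], [270.6, 124.8]] [-0.0581 -0.      0.1709]
6 0.002 [[270.7, 164.8], [270.9, 174.4], [270.6, 122.4]] [-0.0561 -0.      0.1709]
-1 0 [[270.8, 190.6], [271.0, 192.4], [270.7, 147.6]] [-0.0766 -0.      0.1627]
3 0 [[270.7, 177.5], [270.9, 183.6], [270.7, 134.6]] [-0.0662  0.      0.1677]
```

View pics/c.png

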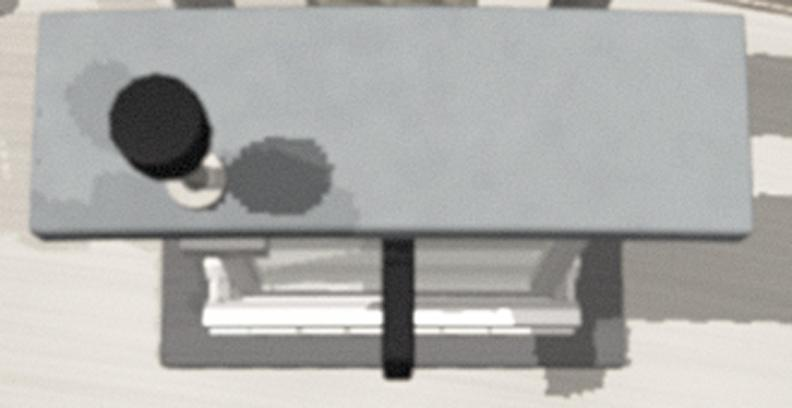

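Run:
```python
from nav import *
np.set_printoptions(precision=4,suppress=True)
c=cm('wrist'); d=np.load('pics/wrist20.npy'); Rz=Ro.from_euler('z',PY,degrees=True)
V,U=np.mgrid[15:200,90:460]; dd=d[15:200,90:460]; P=unproj('wrist',np.c_[U.ravel(),V.ravel()],dd.ravel(),c); L=Rz.inv().apply(P-PO)
def st(n,k): print(n,k.sum(),np.percentile(L[k],[1,50,99],axis=0).round(4).tolist())
st('canopy',(L[:,2]>.18)&(L[:,2]<.205)&(abs(L[:,1])<.125)&(L[:,0]<.07))
st('lip',(abs(L[:,2]-.03)<.004)&(abs(L[:,0])<.03)&(abs(L[:,1])<.12))
st('foot',(abs(L[:,2]-.01)<.003)&(L[:,0]<-.02)&(L[:,0]>-.06)&(abs(L[:,1])<.15))
st('pinhead',(L[:,2]>.235)&(L[:,2]<.255)&(abs(L[:,1]-.06)<.03))
st('grip',(L[:,2]>.12)&(L[:,2]<.18)&(L[:,0]<-.025)&(abs(L[:,1])<.03))
# panel front plane visible between canopy and lips
k=(L[:,2]>.04)&(L[:,2]<.12)&(abs(L[:,1])<.08)&(L[:,0]>-.02)&(L[:,0]<.03); st('pane',k)
A=np.polyfit(L[k,2],L[k,0],1); print('slope deg',np.degrees(np.arctan(A[0])),'x at z=.016',np.polyval(A,.016))
```

```text
canopy 27025 [[-0.0211, -0.1165, 0.1826], [0.0142, -0.0075, 0.1887], [0.0534, 0.113, 0.1912]]
lip 244 [[-0.0036, -0.0888, 0.0261], [-0.0015, -0.0155, 0.0299], [-0.0007, 0.0776, 0.0338]]
foot 298 [[-0.0242, -0.1028, 0.0074], [-0.0227, 0.0081, 0.01], [-0.0214, 0.0949, 0.0129]]
pinhead 791 [[-0.0157, 0.0486, 0.235], [-0.0051, 0.0599, 0.2356], [0.0065, 0.0715, 0.2368]]
grip 665 [[-0.0627, -0.0095, 0.1325], [-0.046, -0.0037, 0.1626], [-0.0254, 0.0015, 0.1653]]
pane 1842 [[-0.0008, -0.0787, 0.0404], [0.0021, -0.0151, 0.0664], [0.0049, 0.0773, 0.091]]
slope deg 5.453785619528368 x at z=.016 -0.002745850272164484
```

Run:
```python
from nav import *
s=r.get_state(); R=TR(PY,90)*F; p=np.array([.5758,.2531,.30])
chk(p,R,3); plan(p,R,10)
q,e=ik(np.array([.5758,.2531,.220]),R,[35,15,-10,0,-60,60]); print(q,e)
```

```text
ik [ 47.   0. -24.   8. -58.  47.] 0.0
   ik [ 44.   7. -12.   4. -66.  52.] 0.0
   ik [ 41.  14.   0.   0. -76.  56.] 0.0
t 29.2167 p [0.4695 0.1741 0.269 ] tool axes [[0.283, 0.033, -0.959], [0.134, -0.991, 0.005], [-0.95, -0.13, -0.285]]
err mm [   3.   -63.9 -120.1] rot deg [ -0.09 -16.54  -0.32] minrows 6.801881818463036
{"dx":0.01,"dy":-0.32,"dz":-0.6,"wx":-0,"wy":-0.36,"wz":-0.01},
{"dx":-0,"dy":-0.32,"dz":-0.6,"wx":-0,"wy":-0.36,"wz":-0.01},
{"dx":-0.02,"dy":-0.32,"dz":-0.6,"wx":-0,"wy":-0.36,"wz":-0.01},
{"dx":-0.04,"dy":-0.32,"dz":-0.6,"wx":-0,"wy":-0.36,"wz":-0.01},
{"dx":-0.05,"dy":-0.32,"dz":-0.6,"wx":-0,"wy":-0.36,"wz":-0.01},
{"dx":-0.07,"dy":-0.32,"dz":-0.6,"wx":-0,"wy":-0.36,"wz":-0.01},
{"dx":-0.09,"dy":-0.32,"dz":-0.59,"wx":-0,"wy":-0.36,"wz":-0.01},
{"dx":-0.1,"dy":-0.32,"dz":-0.59,"wx":-0,"wy":-0.36,"wz":-0.01},
{"dx":-0.12,"dy":-0.32,"dz":-0.59,"wx":-0,"wy":-0.36,"wz":-0.01},
{"dx":-0.14,"dy":-0.32,"dz":-0.58,"wx":-0,"wy":-0.36,"wz":-0.01},
[ 4.14831714e+01  1.69074667e+01 -6.96096460e+00  2.26513827e-13
 -6.61315687e+01  5.63668286e+01] 3.6082248300317588e-12
```

>>> arm_command:
  plan:
    - {"dx": -0.6, "dy": -0.2, "dz": -0.3, "wx": 0, "wy": -0.36, "wz": 0}
    - {"dx": -0.6, "dy": -0.32, "dz": -0.6, "wx": 0, "wy": -0.36, "wz": 0}
    - {"dx": -0.1, "dy": -0.32, "dz": -0.6, "wx": 0, "wy": -0.36, "wz": 0}
    - {"dx": 0, "dy": -0.32, "dz": -0.6, "wx": 0, "wy": -0.36, "wz": 0}
    - {"dx": 0, "dy": -0.32, "dz": -0.6, "wx": 0, "wy": -0.36, "wz": 0}
    - {"dx": 0, "dy": -0.32, "dz": -0.6, "wx": 0, "wy": -0.36, "wz": 0}
    - {"dx": 0, "dy": -0.32, "dz": -0.6, "wx": 0, "wy": -0.36, "wz": 0}
    - {"dx": 0, "dy": -0.32, "dz": -0.6, "wx": 0, "wy": -0.36, "wz": 0}
    - {"dx": 0, "dy": -0.32, "dz": -0.6, "wx": 0, "wy": -0.36, "wz": 0}
    - {"dx": 0, "dy": -0.3, "dz": -0.5, "wx": 0, "wy": -0.3, "wz": 0}
    - {"dx": 0, "dy": 0, "dz": 0, "wx": 0, "wy": 0, "wz": 0}
  fingers: 1
  force: 20

```text
time_s: 30.13
tcp_pos: [0.5662, 0.2476, 0.2949]
eef_rot: [30.0, 88.1, -142.4]
contact_force: [-0.5, 0.8, -0.8]
gripper_width: 0.0004
```

Run:
```python
from nav import *
s=r.get_state(); R=TR(PY,90)*F; p=np.array([.5758,.2531,.275]); print(s['contact_force'],s['gripper_width'])
plan(p,R,3)
c=cm('wrist');im,d=save('wrist','wrist21')
im,d1=save('side','side21'); im=cv2.imread('pics/side21.png');cv2.imwrite('pics/c.png',cv2.resize(im[150:350,110:310],None,fx=3,fy=3,interpolation=cv2.INTER_CUBIC))
```

```text
[-0.47617782  0.76054678 -0.82115369] 0.00041163231432386863
t 30.1333 p [0.5662 0.2476 0.2949] tool axes [[-0.027, -0.021, -0.999], [0.132, -0.991, 0.017], [-0.991, -0.132, 0.029]]
err mm [ 19.5  -4.5 -10.9] rot deg [-0.25  1.69 -0.97] minrows 1.139085863189729
{"dx":0.33,"dy":-0.07,"dz":-0.18,"wx":-0.02,"wy":0.12,"wz":-0.07},
{"dx":0.33,"dy":-0.07,"dz":-0.18,"wx":-0.02,"wy":0.12,"wz":-0.07},
{"dx":0.33,"dy":-0.07,"dz":-0.17,"wx":-0.02,"wy":0.12,"wz":-0.07},
```

View pics/wrist21.png

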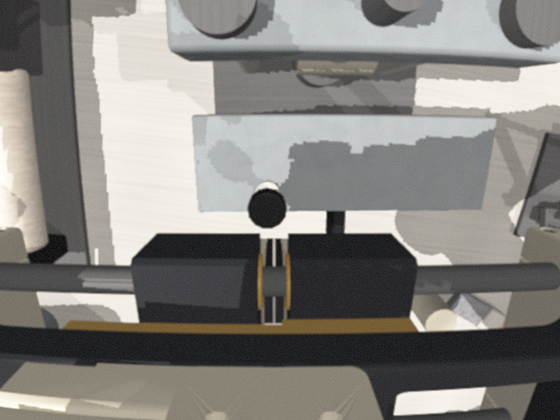

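View pics/c.png

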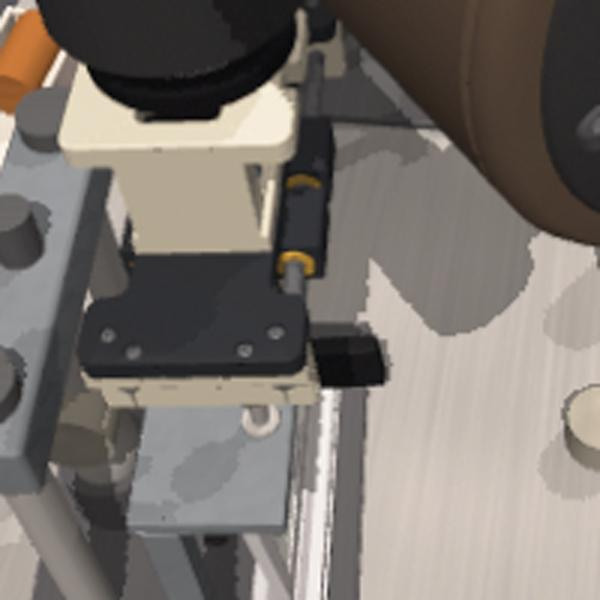

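Run:
```python
from nav import *
c=cm('wrist');d=np.load('pics/wrist21.npy');im=cv2.imread('pics/wrist21.png')
V,U=np.mgrid[185:235,245:292]; dd=d[185:235,245:292]; P=unproj('wrist',np.c_[U.ravel(),V.ravel()],dd.ravel(),c)
k=(P[:,2]>.238)&(P[:,2]<.255); print(k.sum(),P[k].mean(0),P[k].min(0),P[k].max(0), np.percentile(P[:,2],[50,90,99]))
R=TR(PY,90)*F; plan(np.array([.576,.2527,.275]),R,3)
```

```text
1177 [0.57553888 0.25178338 0.24248021] [0.56190168 0.23905462 0.23802586] [0.58745398 0.26463598 0.24451626] [0.24063438 0.24328569 0.35522107]
t 30.2333 p [0.5646 0.2466 0.2953] tool axes [[-0.026, -0.021, -0.999], [0.132, -0.991, 0.017], [-0.991, -0.132, 0.028]]
err mm [ 19.8  -4.9 -12.6] rot deg [-0.26  1.62 -0.97] minrows 1.2009355327128228
{"dx":0.33,"dy":-0.08,"dz":-0.21,"wx":-0.02,"wy":0.12,"wz":-0.07},
{"dx":0.33,"dy":-0.08,"dz":-0.21,"wx":-0.02,"wy":0.12,"wz":-0.07},
{"dx":0.34,"dy":-0.08,"dz":-0.2,"wx":-0.02,"wy":0.12,"wz":-0.07},
```

>>> arm_command:
  plan:
    - {"dx": 0.2, "dy": -0.08, "dz": -0.19, "wx": -0.02, "wy": 0.12, "wz": -0.07}
    - {"dx": 0.3, "dy": -0.08, "dz": -0.19, "wx": -0.02, "wy": 0.12, "wz": -0.07}
    - {"dx": 0.3, "dy": -0.06, "dz": -0.18, "wx": -0.02, "wy": 0.12, "wz": -0.07}
    - {"dx": 0, "dy": 0, "dz": 0, "wx": 0, "wy": 0, "wz": 0}

```text
time_s: 30.57
tcp_pos: [0.5741, 0.2514, 0.2765]
eef_rot: [-164.0, 89.8, 23.9]
contact_force: [0.7, -0.5, -0.3]
gripper_width: 0.0003
```

Run:
```python
from nav import *
R=TR(PY,90)*F; plan(np.array([.575,.252,.223]),R,7); print(r.get_state()['contact_force'])
```

```text
t 30.5667 p [0.5741 0.2514 0.2765] tool axes [[0.003, 0.001, -1.0], [0.137, -0.991, -0.001], [-0.991, -0.137, -0.003]]
err mm [53.5 -0.4 -0.8] rot deg [ 0.04 -0.19  0.06] minrows 2.6770954906188655
{"dx":0.38,"dy":-0,"dz":-0.01,"wx":0,"wy":-0.01,"wz":0},
{"dx":0.38,"dy":-0,"dz":-0.01,"wx":0,"wy":-0.01,"wz":0},
{"dx":0.38,"dy":-0,"dz":-0.01,"wx":0,"wy":-0.01,"wz":0},
{"dx":0.38,"dy":-0,"dz":-0.01,"wx":0,"wy":-0.01,"wz":0},
{"dx":0.38,"dy":-0,"dz":-0.01,"wx":0,"wy":-0.01,"wz":0},
{"dx":0.38,"dy":-0,"dz":-0.01,"wx":0,"wy":-0.01,"wz":0},
{"dx":0.38,"dy":-0,"dz":-0.01,"wx":0,"wy":-0.01,"wz":0},
[ 0.69905616 -0.53006694 -0.30182296]
```

>>> arm_command:
  plan:
    - {"dx": 0.35, "dy": 0, "dz": -0.02, "wx": 0, "wy": 0, "wz": 0}
    - {"dx": 0.35, "dy": 0, "dz": 0, "wx": 0, "wy": 0, "wz": 0}
    - {"dx": 0.3, "dy": 0, "dz": 0, "wx": 0, "wy": 0, "wz": 0}
    - {"dx": 0.3, "dy": 0, "dz": 0, "wx": 0, "wy": 0, "wz": 0}
    - {"dx": 0.3, "dy": 0, "dz": 0, "wx": 0, "wy": 0, "wz": 0}

```text
time_s: 30.98
tcp_pos: [0.5739, 0.2512, 0.2446]
eef_rot: [-160.0, 89.5, 27.9]
contact_force: [-1.5, -0.2, 4.0]
gripper_width: -0.0
```

Run:
```python
from nav import *
R=TR(PY,90)*F; plan(np.array([.575,.252,.223]),R,1); print(r.get_state()['contact_force'])
```

```text
t 30.9833 p [0.5739 0.2512 0.2446] tool axes [[0.007, 0.004, -1.0], [0.138, -0.99, -0.003], [-0.99, -0.138, -0.008]]
err mm [21.6 -0.6 -1. ] rot deg [ 0.1  -0.45  0.16] minrows 1.081571126333789
{"dx":1.08,"dy":-0.03,"dz":-0.05,"wx":0.02,"wy":-0.1,"wz":0.04},
[-1.54298259 -0.21647369  3.98443108]
```

4 N — pin is sliding. Continue in small rows.

>>> arm_command:
  plan:
    - {"dx": 0.25, "dy": -0.01, "dz": -0.01, "wx": 0, "wy": -0.02, "wz": 0}
    - {"dx": 0.25, "dy": -0.01, "dz": -0.01, "wx": 0, "wy": -0.02, "wz": 0}
    - {"dx": 0.2, "dy": 0, "dz": 0, "wx": 0, "wy": 0, "wz": 0}

```text
time_s: 31.23
tcp_pos: [0.574, 0.2512, 0.2295]
eef_rot: [-152.9, 89.7, 35.1]
contact_force: [-2.9, -0.2, 3.4]
gripper_width: 0.0007
```

Run:
```python
from nav import *
R=TR(PY,90)*F; plan(np.array([.575,.252,.223]),R,1); print(r.get_state()['contact_force'])
```

```text
t 31.2333 p [0.574  0.2512 0.2295] tool axes [[0.004, 0.003, -1.0], [0.139, -0.99, -0.002], [-0.99, -0.139, -0.004]]
err mm [ 6.5 -0.7 -1.1] rot deg [ 0.11 -0.23  0.12] minrows 0.33249383698090584
{"dx":0.33,"dy":-0.03,"dz":-0.06,"wx":0.02,"wy":-0.05,"wz":0.03},
[-2.88030544 -0.21923738  3.38010755]
```

>>> arm_command:
  plan:
    - {"dx": 0.16, "dy": 0, "dz": 0, "wx": 0, "wy": 0, "wz": 0}
    - {"dx": 0.16, "dy": 0, "dz": 0, "wx": 0, "wy": 0, "wz": 0}
    - {"dx": 0, "dy": 0, "dz": 0, "wx": 0, "wy": 0, "wz": 0}

```text
time_s: 31.48
tcp_pos: [0.5744, 0.2513, 0.2233]
eef_rot: [-160.4, 89.7, 27.6]
contact_force: [-1.6, -0.7, 4.8]
gripper_width: 0.0004
```

>>> arm_command:
  plan:
    - {"dx": 0.12, "dy": 0, "dz": 0, "wx": 0, "wy": 0, "wz": 0}
    - {"dx": 0.1, "dy": 0, "dz": 0, "wx": 0, "wy": 0, "wz": 0}

```text
time_s: 31.65
tcp_pos: [0.5746, 0.2513, 0.2232]
eef_rot: [-167.1, 89.5, 21.0]
contact_force: [-10.4, -1.6, 16.9]
gripper_width: 0.0008
```

>>> arm_command:
  plan:
    - {"dx": 0.08, "dy": 0, "dz": 0, "wx": 0, "wy": 0, "wz": 0}

```text
time_s: 31.73
tcp_pos: [0.5744, 0.2513, 0.2232]
eef_rot: [-166.7, 89.5, 21.4]
contact_force: [-4.7, -1.2, 10.7]
gripper_width: 0.0005
```

>>> arm_command:
  plan:
    - {"dx": -0.2, "dy": 0, "dz": 0, "wx": 0, "wy": 0, "wz": 0}
    - {"dx": -0.6, "dy": 0, "dz": 0, "wx": 0, "wy": 0, "wz": 0}
    - {"dx": -0.9, "dy": 0, "dz": 0, "wx": 0, "wy": 0, "wz": 0}
    - {"dx": -0.9, "dy": 0, "dz": 0, "wx": 0, "wy": 0, "wz": 0}
    - {"dx": -0.9, "dy": 0, "dz": 0.3, "wx": 0, "wy": 0, "wz": 0}
    - {"dx": -0.5, "dy": 0, "dz": 0.8, "wx": 0, "wy": 0, "wz": 0}
    - {"dx": -0.3, "dy": 0, "dz": 0.9, "wx": 0, "wy": 0, "wz": 0}
    - {"dx": -0.2, "dy": 0, "dz": 0.9, "wx": 0, "wy": 0, "wz": 0}
    - {"dx": 0, "dy": 0, "dz": 0.9, "wx": 0, "wy": 0, "wz": 0}
    - {"dx": 0, "dy": 0, "dz": 0.9, "wx": 0, "wy": 0, "wz": 0}
    - {"dx": 0, "dy": 0, "dz": 0.7, "wx": 0, "wy": 0, "wz": 0}
    - {"dx": 0, "dy": 0, "dz": 0, "wx": 0, "wy": 0, "wz": 0}
    - {"dx": 0, "dy": 0, "dz": 0, "wx": 0, "wy": 0, "wz": 0}

```text
time_s: 32.82
tcp_pos: [0.4652, 0.2368, 0.3201]
eef_rot: [-155.4, 89.2, 32.6]
contact_force: [0.9, -0.0, 0.6]
gripper_width: 0.0002
```

Run:
```python
from nav import *
np.set_printoptions(precision=4,suppress=True)
s=r.get_state(); print(s['time_s'],s['tcp_pos'],s['contact_force'])
Rz=Ro.from_euler('z',PY,degrees=True)
for n in ('side','wrist'):
    c=cm(n); im,d=save(n,n+'22')
    V,U=np.nonzero(d>0); P=unproj(n,np.c_[U,V],d[V,U],c); L=Rz.inv().apply(P-PO)
    k=(np.hypot(L[:,0]+.004,L[:,1]-.062)<.011)&(L[:,2]>.198)&(L[:,2]<.26); print(n,'head z',k.sum(),np.percentile(L[k,2],[5,50,95]) if k.any() else '')
    k=(abs(L[:,0]-.03)<.02)&(abs(L[:,1])<.1)&(abs(L[:,2]-.195)<.012); print('canopy z',np.median(L[k,2]))
    k=(L[:,2]>.12)&(L[:,2]<.18)&(L[:,0]<-.025)&(L[:,0]>-.08)&(abs(L[:,1])<.03); print('grip',np.percentile(L[k],[1,50,99],axis=0))
im=cv2.imread('pics/side22.png');cv2.imwrite('pics/c.png',cv2.resize(im[180:380,110:310],None,fx=3,fy=3,interpolation=cv2.INTER_CUBIC))
```

```text
32.8167 [0.4652 0.2368 0.3201] [ 0.8872 -0.0068  0.6268]
side head z 156 [0.2108 0.2123 0.2136]
canopy z 0.1956165798964246
grip [[-0.0606 -0.0086  0.1359]
 [-0.0435  0.002   0.1599]
 [-0.0254  0.004   0.1719]]
wrist head z 708 [0.2113 0.2125 0.2136]
canopy z 0.1954994706046642
grip [[-0.0605 -0.008   0.1362]
 [-0.0422  0.0003  0.1685]
 [-0.0256  0.0037  0.1718]]
```

View pics/c.png

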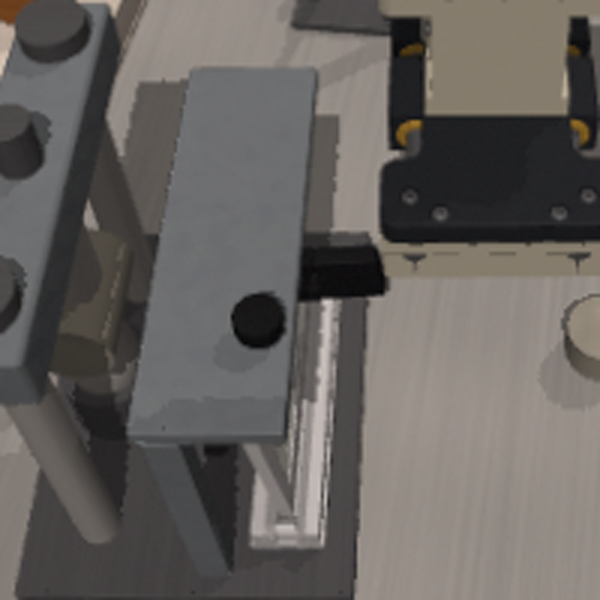

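View pics/wrist22.png

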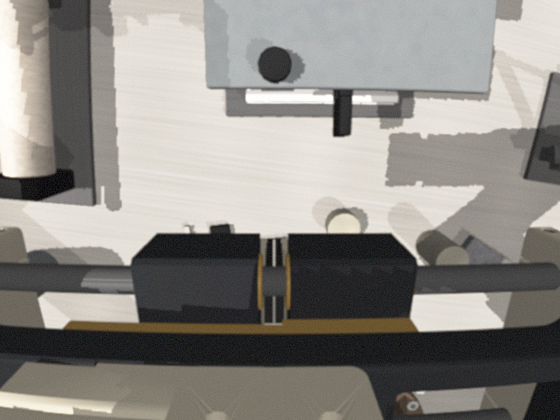

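View pics/side22.png

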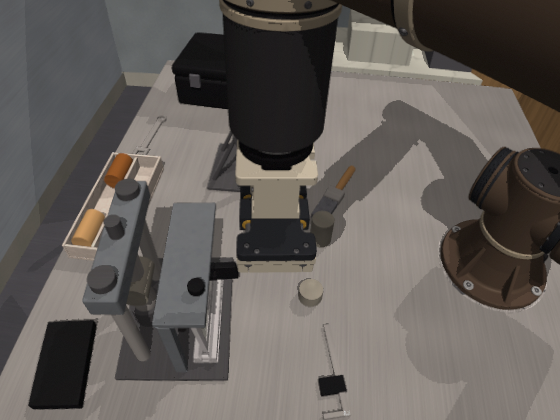

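Run:
```python
from h import *
s=r.get_state(); print(s['time_s'],s['contact_force'],s['qd'].round(2)); print(r.close_job())
```

```text
32.9167 [ 0.75382666 -0.02564765 -0.50402219] [-0.34  0.99  0.11 -0.02  0.11 -0.01]
the job is handed in; nothing more can be done
None
```

The guard panel is refitted and released, and the locking pin is pushed fully down. I handed the job in at about 32.9 s, with the gripper clear of everything.

**How it went:** The first two grasps at the stand could not work. One ran into the last joint's range and the other into joint 3's, so I put the panel back on the stand twice and regrasped it. I fitted a kinematic model to the joint readings. My first version was about 11 cm wrong away from the stand. After correcting it I took the final grasp with the tool nearly parallel to the panel. I then lowered the panel's lower edge into the channel at about 14° forward lean. To straighten it, I let the handle turn in a lighter grip until the panel rested on the stop bar. I released it there and pushed the pin down with the closed fingers.

**Last checks:**
- **Pin:** the head's top reads 212.3 mm (side camera) and 212.5 mm (wrist camera), against 212 mm when fully down. It slid at 3–5 N, then rose to 17 N at the end of its travel.
- **Panel:** the pane slopes about 5.5° back and the handle's front top corner is within about 3 mm of where it should be when seated. The panel sits about 2 mm off-centre along the channel, inside its play.
- **Other things on the bench:** both cores and the caliper appear where they were in the first picture; I did not measure them or the brush.

**What failed or was not confirmed:**
- One wrist-camera reading after release was about 6 mm low, probably because the arm had not settled. A later, settled reading agreed with the canopy's known height.
- I did not see the pin in the eye directly, because the canopy hides it. That it passes through rests on the measured positions and the free travel to the stop.

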